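# Refit the return spring of a foot speed control

### The job

Refit the return spring of the opened foot control: take the spring from the cradle, drop its bent hook end all the way down through the hole in the tab of the loose pedal lever first, then draw the spring out, bringing the lever round against its stop, and slip the eye over the grooved post so that it sits in the neck under the brass head and stays there under tension when you let go. Feel the hook and the eye into place without forcing them, do not overstretch the spring, and leave the plaster cast, the dropper bottle and the screw dish where they are.

Things in the scene. Friction and masses are not known exactly. Their poses are not given: they have to be found in the camera images.
- control: Opened foot speed control, fixed on the bench: grey base plate 160 (x) by 190 mm (y), top 12 mm high, 10 mm rim. Origin: centre of its underside; z up. Corner bosses 32 mm, nothing over 51 mm high. The taut spring lies along its y axis over x = 0: lever hole at y -66 (lever home), post at y +66 mm. Fingers have 40 mm free either side of that line, down to 24 mm above the bench.
- post: The upright grooved spring post; origin at its top centre: at x 0, y +66 mm of the control, 48 mm above the bench. Brass head: diameter 8 mm, 3.5 mm high, flat, rim broken by 0.6 mm. Below it a dark neck of diameter 5 mm (39 to 44.5 mm above the bench), then a steel shoulder of diameter 12 mm. Axes as the control's.
- lever (a joint): Angle (rad) of the pedal lever on its upright pivot at x +46, y -66 mm of the control. 0 = home against the rubber-sleeved stop, where the spring must hold it; up to 0.5 as the spring hole swings to -y, away from the post. Stiff: it stays where left; 4 to 5 N along the spring moves it.
- hole (a point): Centre of the spring hole at the top face of the lever's steel tab, 40.4 mm above the bench, 46 mm from the pivot. Diameter 4.6 mm, rim hardly broken, right through the 4 mm tab (20 by 18 mm), open below. Axes turn with the lever: x from hole to pivot, y towards the post when home, z up.
- cradle: Aluminium handpiece cradle, fixed on the bench, on which the spring lies along the cradle's y axis, hook towards -y. Origin: centre of its underside. Base 56 by 112 mm, 8 mm thick; two saddles 5 mm thick, 34 mm wide, at y +36 and -36 mm, cheeks up to 43 mm above the bench. Its yaw is that of the spring.
- sleeve (a point): Centre of the red rubber sleeve at the eye end of the tension spring, the place to grip: 15 mm between the fingers, 44 mm long; the pads line it up. x axis along the spring from eye to hook, z up; the hook's leg hangs down. It lies with this point 45 mm above the bench, one saddle 19.5 mm away towards the eye, the other 52.5 mm towards the hook. Whole spring 60 to 100 g.
- eye (a point): Centre of the spring's closed round eye, 33 mm from the sleeve centre on the spring's axis, ring lying flat. Wire diameter 3.2 mm, clear inner diameter 9.8 mm. Seated on the post, the eye's centre stands 2.4 mm from the post's axis towards the hole and 40.5 to 43 mm above the bench.
- hook_tip (a point): End of the hook's leg: 75 mm from the sleeve centre and 11 mm below the spring's axis while the coils are closed and straight. Wire 3.2 mm thick, end cut square; the shank bends down into the leg, which leans back 0.5 mm towards the eye. Fully home the shank lies on the tab, spring axis 1.6 mm above the tab's top, tip about 9 mm below it.
- coils (a point): Middle of the springy coils, 34 mm from the sleeve centre; coils run from 22 to 62 mm. Close-wound: rigid up to 5 N, then 0.48 N per mm. 20.5 mm longer on the post (15 N), 23 mm (16 N) with the eye centred over the head; over 36 mm ruins it. A grip yields some mm under such pull: go by the force. The hook end gives up and down about this point (1 N per mm) and may stand bent 0.05 rad sideways.
- cast: Bystander: white plaster dental cast, 63 by 56 mm, 25 mm high; origin under its middle. Not to be moved.
- dropper: Bystander: amber glass bottle, diameter 38 mm, 85 mm high; origin at the centre of its base. Not to be moved or tipped.
- dish: Bystander: round steel dish of brass cover screws, diameter 64 mm, 16 mm high; origin at the centre of its base. Not to be moved.
Mind the look-alikes: they are no part of the job. Of the things that look like the part that bears sleeve, the middle-sized one is meant.

How it is judged:
By the outcome, as a careful person would: the job done as asked, in the order asked, and still so for the second after the job is handed in, with the robot touching nothing.
It also fails if it takes over 64 s, if anything falls off the work surface, if the arm or the gripper's body presses on something with over 40 N, if the wrist force passes 120 N, or if a joint passes its speed limit or range.

### The arm

A 6-joint arm with a two-finger parallel gripper is mounted at the origin on the work surface. World frame = base frame: x ahead of the robot, y to its left, z up, the work surface at z = 0. Lengths are in m, angles in rad, forces in N, time in s.
With the tool pointing down it reaches from about 0.325 to 0.875 m from the base axis. Payload 4.4 kg.
Tool frame: the origin (TCP) lies midway between the tips of the shut fingers; the grasp point (between the pads) lies robot.grasp_offset behind it (robot.grasp_offset is the distance from the TCP to the grasp point, in m); z points along the fingers, x is the direction in which the jaws open and shut, and the axes are right-handed (so a half turn about z gives the same grasp; the last joint's range is limited). The gripper opens to 85 mm and grips with 20 to 120 N. Pads are 22 mm wide; open, the fingers measure 114 mm over their backs; the gripper's body (76 mm by 85 mm) begins 54 mm behind the grasp point. The pads swing forward as they close: fully open they stand 13 mm farther back than shut.
Start: joints at [-1.369, 0.207, 1.542, -0, 1.393, -0.15], TCP at [0.198, -0.54, 0.231] pointing down, gripper open.
Joint ranges: [-2.73, 2.73], [-0.86, 2.22], [0.23, 2.46], [-1.11, 4.25], [0.08, 2.63], [-2.82, 2.82]. Speed limits (rad/s): [2.79, 2.79, 3.14, 3.14, 3.14, 3.14].

### API

Orientations are given as [roll, pitch, yaw] about the fixed x, y, z axes, in that order (R = Rz(yaw) Ry(pitch) Rx(roll)).
In Python, from plant import robot, get_image, find_in, outline_of, place_of gives the robot as it stands.
- The arm moves only by the tool servo_tool, never from a script. Its argument "rows" is a list of rows, each an object of numbers: "fingers": the finger opening in mm, from 0 to 85.4; "dx", "dy", "dz": the shift along the tool's x, y, z in mm; "spin": the turn about the tool's z in rad. A call has 1 to 8 rows; each row is the pose to reach, as a shift and turn from the pose commanded when the call began, along the tool's axes at that moment; what a row does not reach only later rows make up. A row lasts 1/12 s, in which the tool goes at most 41.7 mm and 7.16 degrees, less where a joint would pass 70% of its speed; a pose out of reach is approached as far as the arm can. A call with a gripper value outside its range is refused whole. The fingers move at their own pace and stop on an object; "force" is the grip in N (left out, the last holds). Time passes only in rows, so rows that repeat a pose let the fingers close. It gives the time, the measured TCP pose, the force and the opening at its end, in the units of the state.
- robot.observe(): the state, without advancing time (a new reading comes with each control period).
- get_image(name): name is "scene" or "side" or "wrist"; returns a dict with "image" (400x640x3 uint8, red, green, blue), "fx", "fy", "cx", "cy" (pixels), "cam_to_world" (4x4, takes a point from camera to world coordinates). Camera axes: x right, y up, looking along -z (the intrinsics and any distortion apply to the point x, -y, -z); pixel columns grow to the right and rows downward; lengths in m; the calibration is good to about 2 mm. A picture is of the moment at which its call begins. There is no depth.
- robot.close_job(): hands the job in, once; it reports no verdict.
Trained networks look in a picture, given as the dict that the camera call returned (one of the last four; its "shot" number tells which), for a name from the list of things; names that differ only in an ending like _2 or _b are one class to them, and where a whole thing is asked for, a point or a joint stands for the part that bears it (a point fixed in the world has none). Each returns a list of dicts, best first, with "score" (0 to 1); they miss things now and then, are a little off and sometimes report something else, mostly with a low value. They report only what shows in the picture. A call takes as long as a camera call. They do not tell look-alikes from the thing itself.
- find_in(picture, target): "at" ([column, row] in pixels, amid what is visible of it).
- outline_of(picture, target): "mask" (400x640 bool, what is visible of it) and "at" ([column, row] in pixels, amid what is visible of it).
- place_of(picture, target): "at" ([column, row] in pixels: a listed point, or the origin of a listed thing).
The state is a dict: "clock": time; "qpos": joint angles; "qd": joint speeds; "joint_efforts": joint torques, N m; "eef_pos": TCP position; "orientation": TCP orientation; "contact_force": force on the tool from outside, world axes, zero at the start; "moment": the same for the moment, N m; "width": finger opening in m.
Only numpy, scipy, OpenCV 4.12 (cv2) and the standard library are available. Lean on these libraries where they do the work, as an engineer would, in place of code of your own. Each camera call takes 0.05 s, during which the arm holds its last target.

## Working session

There is one attempt and no reset: what is moved stays moved. The work goes in short steps, Python scripts to look and compute and a tool call to move; the robot and the scene stay as the last step left them, time stands still between calls to the robot, and variables do not carry over. Pictures are saved under pics/ and viewed, and the job is handed in when it is done.

Besides the shell and the picture viewer there is one more tool, called after "Call:" as name([rows], argument=value, ...), one row to a line, values as JSON. servo_tool: Moves the arm, as the interface text tells. Its arguments: {"type":"object","properties":{"rows":{"type":"array","items":{"type":"object","properties":{"fingers":{"type":"number"},"dx":{"type":"number"},"dy":{"type":"number"},"dz":{"type":"number"},"spin":{"type":"number"}}}},"force":{"type":"number"}},"required":["rows"]}

```bash
ls; mkdir -p pics; cat > h.py <<'E'
import numpy as np, cv2
from plant import robot, get_image, find_in, outline_of, place_of
def save(p,name): cv2.imwrite('pics/'+name,cv2.cvtColor(p['image'],cv2.COLOR_RGB2BGR))
def ray(p,at):
    T=np.array(p['cam_to_world']); d=np.array([(at[0]-p['cx'])/p['fx'],-(at[1]-p['cy'])/p['fy'],-1.])
    return T[:3,3],T[:3,:3]@d
def onz(p,at,z):
    o,d=ray(p,at); return o+d*(z-o[2])/d[2]
def proj(p,X):
    T=np.array(p['cam_to_world']); c=T[:3,:3].T@(np.array(X)-T[:3,3])
    return np.array([p['cx']+p['fx']*c[0]/-c[2], p['cy']-p['fy']*c[1]/-c[2]])
def tri(obs):
    A=np.zeros((3,3));b=np.zeros(3)
    for p,at in obs:
        o,d=ray(p,at); d=d/np.linalg.norm(d); M=np.eye(3)-np.outer(d,d); A+=M;b+=M@o
    return np.linalg.solve(A,b)
E
python3 - <<'E'
from h import *
np.set_printoptions(precision=4,suppress=True)
print(robot.observe(),robot.grasp_offset)
for n in ['scene','side','wrist']:
    p=get_image(n); save(p,n+'0.png'); print(n,[k for k in p],p['fx'],p['fy'],p['cx'],p['cy']);print(np.array(p['cam_to_world']))
    for t in ['control','post','hole','cradle','sleeve','eye','hook_tip','coils','cast','dropper','dish']:
        r=place_of(p,t)
        print(t,[(np.round(q['at'],1).tolist(),round(q['score'],2)) for q in r])
E
```

```text
pics
{'clock': 0.0, 'qpos': array([-1.3695,  0.2074,  1.543 , -0.    ,  1.3935, -0.1505]), 'qd': array([ 0.0004, -0.0001,  0.0002, -0.0005, -0.001 , -0.0003]), 'joint_efforts': array([  0.0006, -38.3033, -29.1596,  -0.0001,   0.0106,   0.    ]), 'eef_pos': array([ 0.198 , -0.5391,  0.2301]), 'orientation': array([-3.1413,  0.0023, -1.219 ]), 'contact_force': array([ 0.1283, -0.0749,  0.373 ]), 'moment': array([ 0.0257,  0.0158, -0.0134]), 'width': 0.08545703590091962} 0.0187
scene ['image', 'fx', 'fy', 'cx', 'cy', 'cam_to_world', 'shot'] 489.1917778518745 489.1917778518745 317.21428078154 204.09813912001746
[[ 0.7746 -0.5408  0.3279  0.8772]
 [ 0.6324  0.6684 -0.3915 -0.4651]
 [-0.0074  0.5106  0.8598  0.9325]
 [ 0.      0.      0.      1.    ]]
control [([269.8, 258.8], 0.93)]
post [([289.7, 228.9], 0.47)]
hole [([245.1, 277.8], 0.91)]
cradle [([356.4, 146.5], 0.64)]
sleeve [([401.5, 198.5], 0.88), ([362.8, 136.4], 0.63), ([329.0, 122.7], 0.42)]
eye [([370.7, 126.9], 0.68), ([392.9, 213.6], 0.59), ([340.1, 121.0], 0.51), ([358.3, 151.1], 0.37)]
hook_tip [([350.0, 163.0], 0.59), ([30
[... 776 characters left out ...]
01.2, 284.8], 0.68), ([343.1, 303.2], 0.59)]
hook_tip [([216.0, 285.3], 0.61), ([307.1, 244.4], 0.46), ([388.4, 299.1], 0.36)]
coils [([305.0, 256.1], 0.86), ([231.7, 258.6], 0.71), ([372.1, 297.2], 0.57)]
cast [([391.9, 160.5], 0.97)]
dropper [([269.8, 176.8], 0.79)]
dish [([381.2, 188.5], 0.59), ([336.9, 139.5], 0.28)]
wrist ['image', 'fx', 'fy', 'cx', 'cy', 'cam_to_world', 'shot'] 275.610000885361 275.610000885361 323.07684739316556 199.2494012652164
[[ 0.3448  0.8905  0.2967  0.2753]
 [-0.9387  0.3267  0.1103 -0.5108]
 [ 0.0013 -0.3166  0.9486  0.3733]
 [ 0.      0.      0.      1.    ]]
control []
post []
hole []
cradle []
sleeve []
eye []
hook_tip []
coils []
cast []
dropper []
dish []
```

View pics/scene0.png

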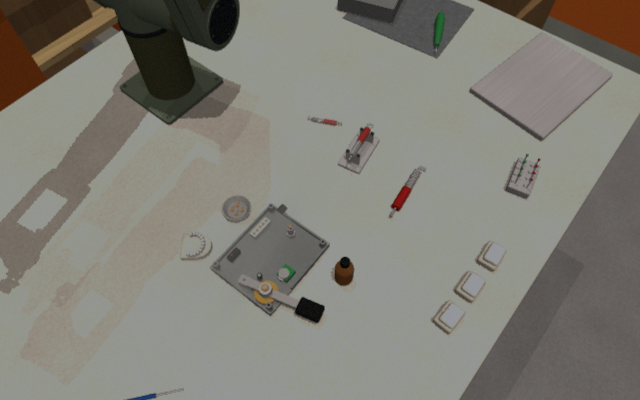

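View pics/side0.png

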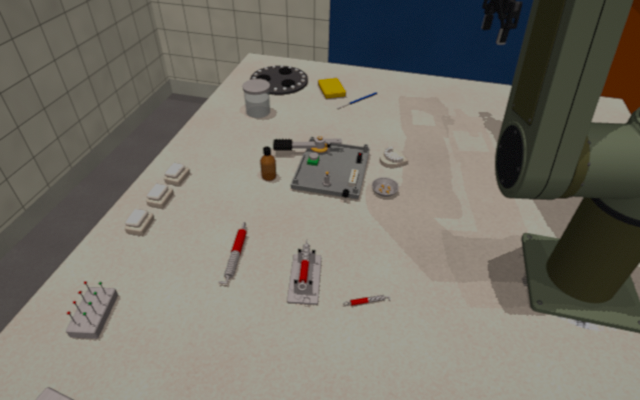

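View pics/wrist0.png

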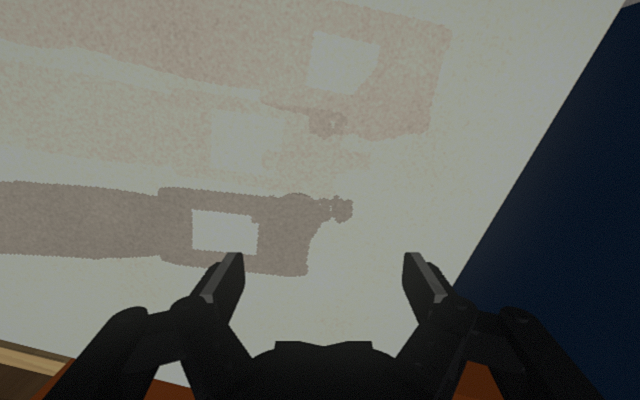

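```bash
python3 - <<'E'
from h import *
np.set_printoptions(precision=4,suppress=True)
s=get_image('scene');d=get_image('side')
def crop(p,x0,y0,w,h,k,n):
    im=p['image'][y0:y0+h,x0:x0+w]; im=cv2.resize(im,None,fx=k,fy=k,interpolation=cv2.INTER_CUBIC); cv2.imwrite('pics/'+n,cv2.cvtColor(im,cv2.COLOR_RGB2BGR))
crop(s,180,110,260,210,3,'s1.png'); crop(d,220,130,200,180,4,'d1.png')
for n,a,b in [('post',(289.7,228.9),(328.8,171.7)),('hole',(245.1,277.8),(339.3,139.5)),('control',(269.8,258.8),(331.7,173.5)),('sleeve',(362.8,136.4),(300.4,270.1)),('eye',(370.7,126.9),(301.2,284.8)),('coils',(356.8,146),(305,256.1)),('tip',(350,163),(307.1,244.4)),('cast',(196.6,251.4),(391.9,160.5)),('drop',(340.8,277.9),(269.8,176.8)),('dish',(240.1,208.8),(381.2,188.5)),('cradle',(356.4,146.5),(307.6,279.4))]:
    X=tri([(s,a),(d,b)]); print(n,X,proj(s,X)-a,proj(d,X)-b)
E
```

```text
post [ 0.5274 -0.1424  0.0424] [-1.7891 -0.6853] [-1.661   0.4163]
hole [ 0.5305 -0.2778  0.0413] [-1.5547 -0.638 ] [-1.2419  0.3643]
control [ 0.527  -0.2024 -0.008 ] [0.5786 0.2203] [ 0.5061 -0.1347]
sleeve [0.5076 0.1465 0.044 ] [0.9812 0.2709] [ 1.2711 -0.248 ]
eye [0.5012 0.1793 0.0439] [-0.7651 -0.2088] [-1.0373  0.1948]
coils [0.5108 0.1145 0.0444] [-0.2767 -0.0813] [-0.345   0.0676]
tip [0.5198 0.0747 0.0306] [-1.2502 -0.3818] [-1.4819  0.2897]
cast [ 0.3919 -0.2889 -0.0058] [-1.1529 -0.5651] [-0.9944  0.3671]
drop [ 0.6691 -0.1442 -0.0032] [0.2272 0.0613] [ 0.1957 -0.0294]
dish [ 0.4006 -0.1592  0.007 ] [0.0244 0.0116] [ 0.0241 -0.008 ]
cradle [0.4977 0.1372 0.0078] [0.5187 0.1499] [ 0.667  -0.1338]
```

View pics/s1.png

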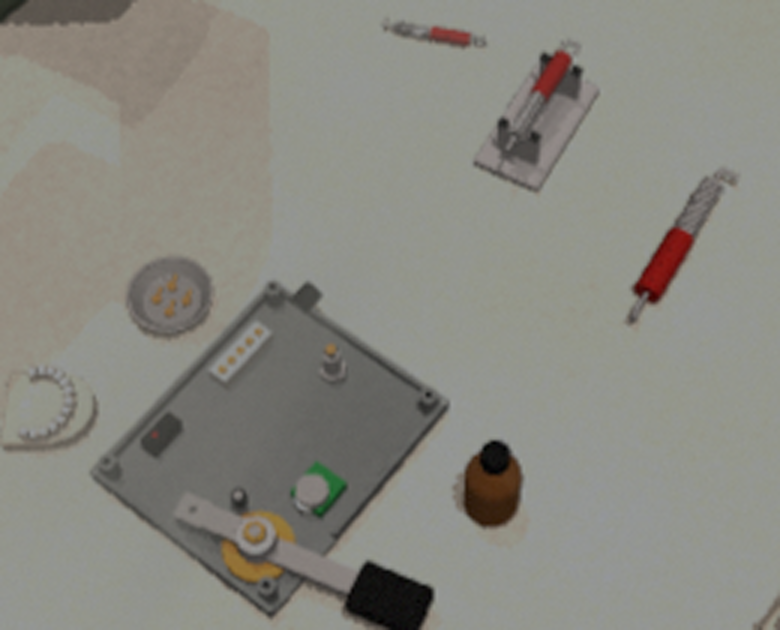

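View pics/d1.png

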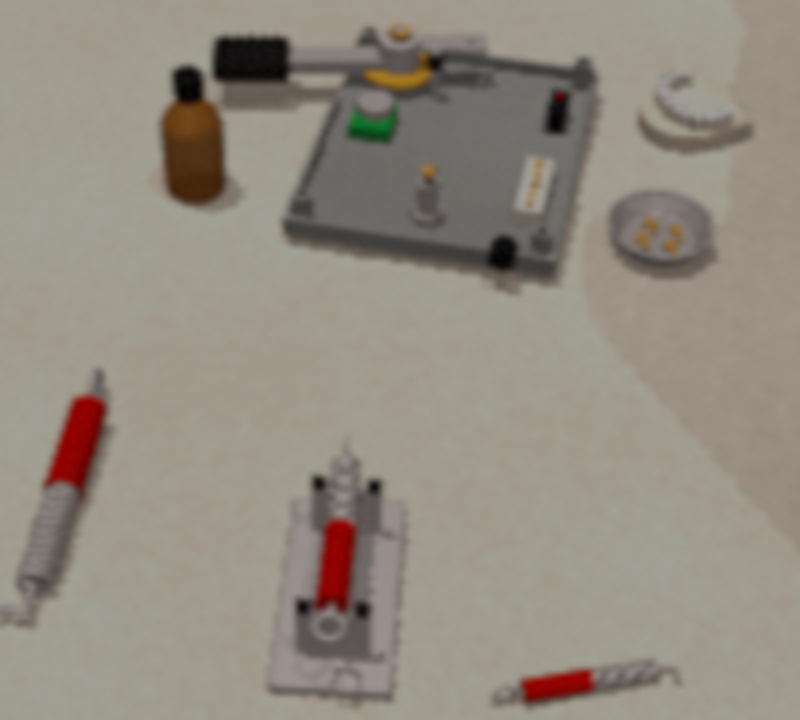

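Call:
servo_tool([
  {"dx": -120, "dy": -395, "dz": 20, "spin": -1.219},
  {"dx": -120, "dy": -395, "dz": 20, "spin": -1.219},
  {"dx": -120, "dy": -395, "dz": 20, "spin": -1.219},
  {"dx": -120, "dy": -395, "dz": 20, "spin": -1.219},
  {"dx": -120, "dy": -395, "dz": 20, "spin": -1.219},
  {"dx": -120, "dy": -395, "dz": 20, "spin": -1.219},
  {"dx": -120, "dy": -395, "dz": 20, "spin": -1.219},
  {"dx": -120, "dy": -395, "dz": 20, "spin": -1.219},
])

```text
invalid input
```

Call:
servo_tool([
  {"dx": -12, "dy": -40, "dz": 2, "spin": -0.12, "fingers": 85},
  {"dx": -24, "dy": -80, "dz": 4, "spin": -0.24, "fingers": 85},
  {"dx": -36, "dy": -120, "dz": 6, "spin": -0.36, "fingers": 85},
  {"dx": -48, "dy": -160, "dz": 8, "spin": -0.48, "fingers": 85},
  {"dx": -60, "dy": -200, "dz": 10, "spin": -0.6, "fingers": 85},
  {"dx": -72, "dy": -240, "dz": 12, "spin": -0.72, "fingers": 85},
  {"dx": -84, "dy": -280, "dz": 14, "spin": -0.84, "fingers": 85},
  {"dx": -96, "dy": -320, "dz": 16, "spin": -0.96, "fingers": 85},
])

```text
clock: 2.57
eef_pos: [0.466, -0.3386, 0.2155]
orientation: [3.141, -0.0, -0.253]
contact_force: [0.3, -0.8, 0.1]
width: 0.0847
```

Call:
servo_tool([
  {"dx": 20, "dy": -30, "dz": 8, "spin": -0.12, "fingers": 85},
  {"dx": 40, "dy": -55, "dz": 15, "spin": -0.24, "fingers": 85},
  {"dx": 47, "dy": -63, "dz": 15, "spin": -0.257, "fingers": 85},
  {"dx": 47, "dy": -63, "dz": 15, "spin": -0.257, "fingers": 85},
])

```text
clock: 2.9
eef_pos: [0.5277, -0.2891, 0.1997]
orientation: [-3.141, 0.0, 0.001]
contact_force: [0.1, -0.8, 1.0]
width: 0.0847
```

```bash
python3 - <<'E'
from h import *
np.set_printoptions(precision=4,suppress=True)
o=robot.observe();print(o['eef_pos'],o['orientation'],o['clock'])
p=get_image('wrist');save(p,'w1.png');np.save('w1.npy',p,allow_pickle=True)
print(np.array(p['cam_to_world']))
for t,z in [('post',.048),('hole',.0404)]:
    r=place_of(p,t);print(t,[(np.round(q['at'],1).tolist(),round(q['score'],2),onz(p,q['at'],z)) for q in r])
E
```

```text
[ 0.5277 -0.2891  0.1997] [-3.1407  0.0005  0.0013] 2.9
[[ 1.     -0.0016 -0.0003  0.5285]
 [ 0.0016  0.9485  0.3168 -0.207 ]
 [-0.0002 -0.3168  0.9485  0.3417]
 [ 0.      0.      0.      1.    ]]
post [([323.8, 30.5], 0.44, array([ 0.529 , -0.1391,  0.048 ]))]
hole [([328.2, 178.9], 0.56, array([ 0.5343, -0.2834,  0.0404]))]
```

View pics/w1.png

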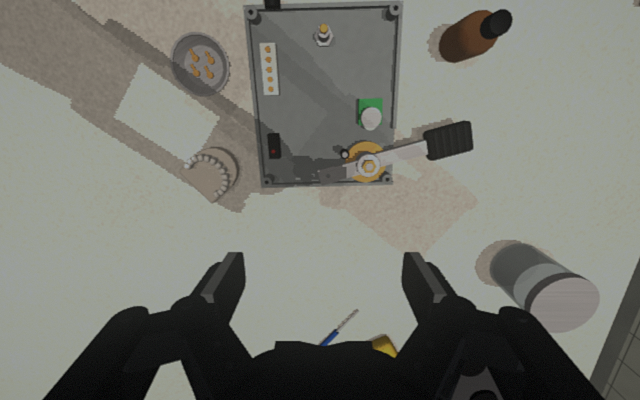

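```bash
python3 - <<'E'
from h import *
np.set_printoptions(precision=4,suppress=True)
p=np.load('w1.npy',allow_pickle=True).item()
im=p['image'][0:200,230:420]; im=cv2.resize(im,None,fx=4,fy=3,interpolation=cv2.INTER_CUBIC)
im=cv2.resize(p['image'][0:195,235:415],None,fx=3,fy=3,interpolation=cv2.INTER_CUBIC)
cv2.imwrite('pics/w1c.png',cv2.cvtColor(im,cv2.COLOR_RGB2BGR))
for a in [(253,14),(396,8),(268,181),(388,178)]: print(onz(p,a,.032))
E
```

```text
[ 0.4605 -0.1215  0.032 ]
[ 0.5984 -0.1163  0.032 ]
[ 0.4647 -0.2882  0.032 ]
[ 0.6035 -0.2844  0.032 ]
```

View pics/w1c.png

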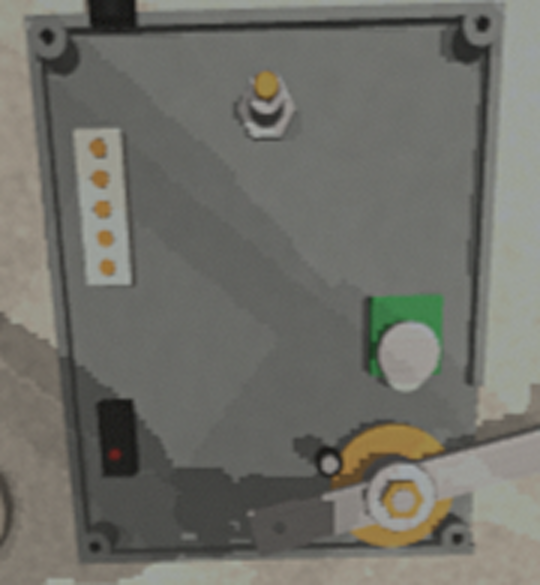

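Call:
servo_tool([
  {"dx": 2, "dy": 10, "dz": 40, "spin": -0.03, "fingers": 85},
  {"dx": 4, "dy": 20, "dz": 80, "spin": -0.03, "fingers": 85},
  {"dx": 4, "dy": 20, "dz": 110, "spin": -0.03, "fingers": 85},
  {"dx": 4, "dy": 20, "dz": 110, "spin": -0.03, "fingers": 85},
  {"dx": 4, "dy": 20, "dz": 110, "spin": -0.03, "fingers": 85},
])

```text
clock: 3.47
eef_pos: [0.5275, -0.3116, 0.0888]
orientation: [-3.139, 0.004, 0.025]
contact_force: [-0.3, -1.5, 0.5]
width: 0.0847
```

```bash
cat > look.py <<'E'
from h import *
import sys
np.set_printoptions(precision=4,suppress=True)
def look(name,cam,pts,box=None,k=3):
    o=robot.observe();print('tcp',o['eef_pos'],o['orientation'],'F',o['contact_force'],'w',round(o['width'],4),'t',o['clock'])
    p=get_image(cam);np.save(name+'.npy',p,allow_pickle=True)
    for t,z in pts:
        r=place_of(p,t);print(t,[(np.round(q['at'],1).tolist(),round(q['score'],2),onz(p,q['at'],z)) for q in r])
    im=p['image']
    if box: x,y,w,h=box; im=cv2.resize(im[y:y+h,x:x+w],None,fx=k,fy=k,interpolation=cv2.INTER_CUBIC)
    cv2.imwrite('pics/'+name+'.png',cv2.cvtColor(im,cv2.COLOR_RGB2BGR))
    return p
E
python3 - <<'E'
from look import *
p=look('w2','wrist',[('hole',.0404)],(220,60,260,200),3)
print(np.array(p['cam_to_world']))
E
```

```text
tcp [ 0.5275 -0.3116  0.0888] [-3.1387  0.0038  0.0249] F [-0.2554 -1.494   0.5253] w 0.0847 t 3.4667
hole [([331.0, 182.4], 0.93, array([ 0.5332, -0.2802,  0.0404]))]
[[ 0.9997 -0.025  -0.0045  0.5269]
 [ 0.0251  0.9488  0.3148 -0.2298]
 [-0.0036 -0.3148  0.9491  0.231 ]
 [ 0.      0.      0.      1.    ]]
```

View pics/w2.png

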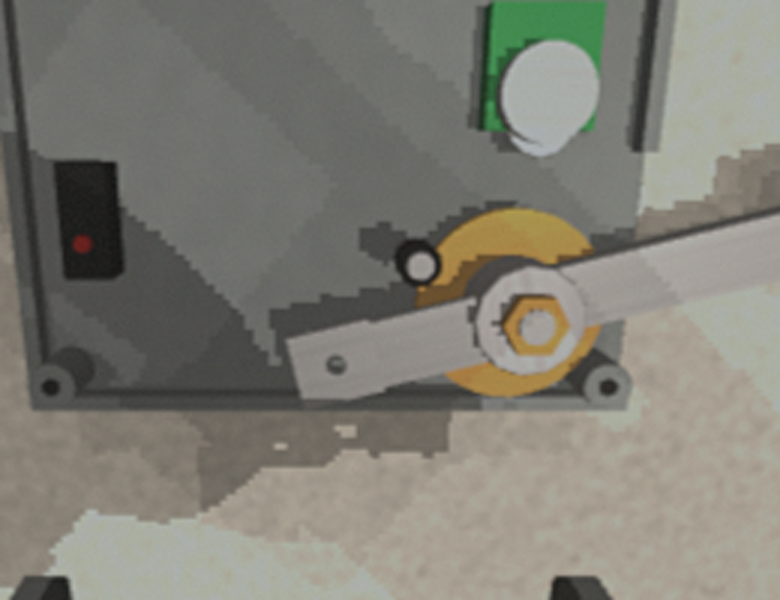

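Call:
servo_tool([
  {"dx": 0, "dy": -40, "dz": 0, "fingers": 85},
  {"dx": 0, "dy": -80, "dz": 0, "fingers": 85},
  {"dx": 0, "dy": -120, "dz": 0, "fingers": 85},
  {"dx": 0, "dy": -140, "dz": 0, "fingers": 85},
  {"dx": 0, "dy": -140, "dz": 0, "fingers": 85},
  {"dx": 0, "dy": -140, "dz": 0, "fingers": 85},
])

```text
invalid input
```

```bash

python3 - <<'E'
from look import *
p=look('w3','wrist',[('post',.048)],(220,60,260,200),3)
print(np.array(p['cam_to_world']))
E
```

```text
tcp [ 0.5309 -0.3132  0.093 ] [ 3.1388 -0.0032  0.0262] F [ 0.247  -0.5302  0.6889] w 0.085 t 3.5667
post []
[[ 0.9996 -0.024  -0.0117  0.5291]
 [ 0.0265  0.947   0.3201 -0.2306]
 [ 0.0034 -0.3203  0.9473  0.2348]
 [ 0.      0.      0.      1.    ]]
```

View pics/w3.png

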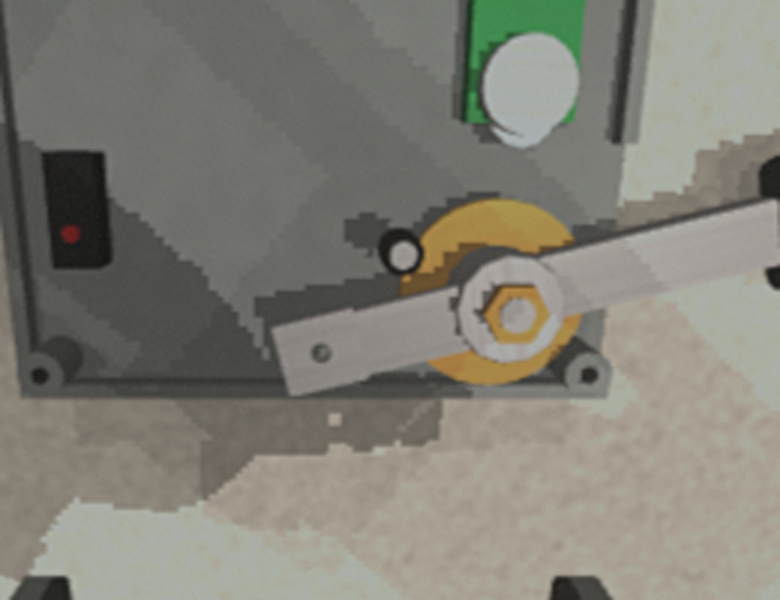

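Call:
servo_tool([
  {"dx": 0, "dy": -30, "dz": 0, "spin": 0, "fingers": 85},
  {"dx": 0, "dy": -70, "dz": 0, "spin": 0, "fingers": 85},
  {"dx": 0, "dy": -105, "dz": 0, "spin": 0, "fingers": 85},
  {"dx": 0, "dy": -130, "dz": 0, "spin": 0, "fingers": 85},
  {"dx": 0, "dy": -140, "dz": 0, "spin": 0, "fingers": 85},
  {"dx": 0, "dy": -140, "dz": 0, "spin": 0, "fingers": 85},
  {"dx": 0, "dy": -140, "dz": 0, "spin": 0, "fingers": 85},
  {"dx": 0, "dy": -140, "dz": 0, "spin": 0, "fingers": 85},
])

```text
clock: 4.33
eef_pos: [0.5272, -0.173, 0.0916]
orientation: [3.14, -0.002, 0.027]
contact_force: [-0.7, -0.5, 0.5]
width: 0.085
```

```bash

python3 - <<'E'
from look import *
for n,a in [('w2',(331.6,181.2)),('w3',(326.7,177.))]:
    q=np.load(n+'.npy',allow_pickle=True).item();print(n,onz(q,a,.0404))
p=look('w4','wrist',[('post',.048)],(220,60,260,200),3)
print(np.array(p['cam_to_world']))
E
```

```text
w2 [ 0.5336 -0.2793  0.0404]
w3 [ 0.5337 -0.2791  0.0404]
tcp [ 0.5272 -0.173   0.0916] [ 3.1395 -0.0025  0.0273] F [-0.7498 -0.5135  0.4948] w 0.085 t 4.3333
post []
[[ 0.9996 -0.0253 -0.0114  0.5255]
 [ 0.0276  0.9472  0.3194 -0.0905]
 [ 0.0027 -0.3196  0.9476  0.2334]
 [ 0.      0.      0.      1.    ]]
```

View pics/w4.png

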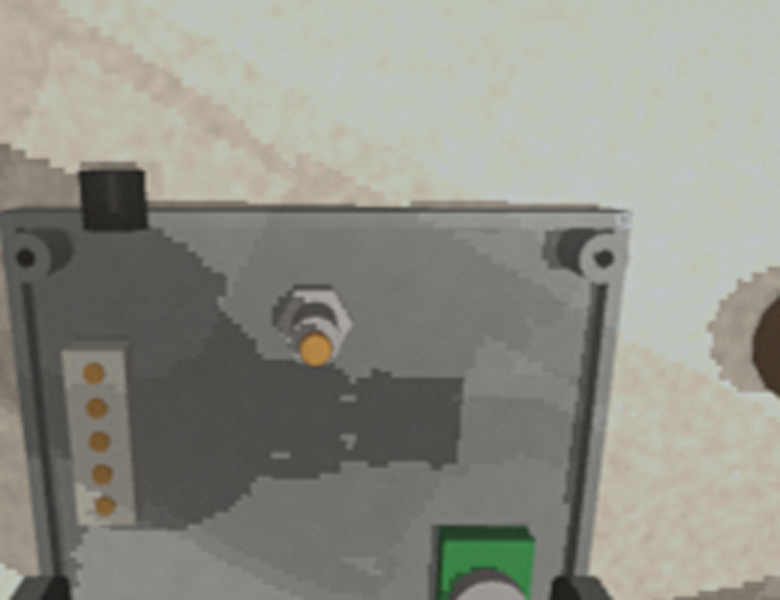

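Call:
servo_tool([
  {"dx": 0, "dy": -30, "dz": 0, "spin": -0.03, "fingers": 85},
  {"dx": 0, "dy": -70, "dz": 0, "spin": -0.08, "fingers": 85},
  {"dx": 0, "dy": -110, "dz": 0, "spin": -0.12, "fingers": 85},
  {"dx": 0, "dy": -150, "dz": 0, "spin": -0.149, "fingers": 85},
  {"dx": 0, "dy": -190, "dz": 0, "spin": -0.149, "fingers": 85},
  {"dx": 0, "dy": -220, "dz": 0, "spin": -0.149, "fingers": 85},
  {"dx": 0, "dy": -233, "dz": 0, "spin": -0.149, "fingers": 85},
  {"dx": 0, "dy": -233, "dz": 0, "spin": -0.149, "fingers": 85},
])

```text
clock: 5.1
eef_pos: [0.5198, 0.0635, 0.0903]
orientation: [-3.141, -0.0, 0.18]
contact_force: [1.2, -1.4, -0.7]
width: 0.0853
```

Call:
servo_tool([
  {"dx": 0, "dy": 0, "dz": 0, "spin": 0, "fingers": 85},
  {"dx": 0, "dy": 0, "dz": 0, "spin": 0, "fingers": 85},
  {"dx": 0, "dy": 0, "dz": 0, "spin": 0, "fingers": 85},
])

```text
clock: 5.35
eef_pos: [0.52, 0.0601, 0.0903]
orientation: [3.141, 0.0, 0.175]
contact_force: [-0.4, 0.4, 0.1]
width: 0.0849
```

```bash

python3 - <<'E'
from look import *
q=np.load('w4.npy',allow_pickle=True).item();print('post',onz(q,(325,176),.048))
p=look('w5','wrist',[('hook_tip',.034),('sleeve',.045),('eye',.045),('coils',.045)],(220,20,200,240),2.5)
print(np.array(p['cam_to_world']))
E
```

```text
post [ 0.5286 -0.136   0.048 ]
tcp [0.52   0.0601 0.0903] [3.1412 0.     0.1749] F [-0.4199  0.3937  0.1487] w 0.0849 t 5.35
hook_tip [([531.6, 83.1], 0.97, array([0.6407, 0.18  , 0.034 ])), ([329.8, 200.0], 0.74, array([0.5235, 0.076 , 0.034 ])), ([109.8, 67.1], 0.56, array([0.3652, 0.1411, 0.034 ]))]
sleeve [([183.4, 51.4], 0.96, array([0.4176, 0.1578, 0.045 ])), ([323.1, 92.4], 0.71, array([0.5052, 0.1497, 0.045 ])), ([486.1, 206.1], 0.62, array([0.6346, 0.0947, 0.045 ]))]
eye [([319.5, 34.3], 0.9, array([0.4975, 0.1812, 0.045 ])), ([215.8, 45.2], 0.79, array([0.4368, 0.1646, 0.045 ])), ([475.0, 254.3], 0.6, array([0.6404, 0.0557, 0.045 ]))]
coils [([153.7, 66.1], 0.94, array([0.3997, 0.1464, 0.045 ])), ([497.6, 154.3], 0.84, array([0.6289, 0.1317, 0.045 ])), ([324.2, 146.6], 0.76, array([0.5119, 0.1163, 0.045 ])), ([177.1, 368.0], 0.35, array([ 0.416 , -0.1017,  0.045 ]))]
[[ 0.9847 -0.1651 -0.0555  0.5067]
 [ 0.1742  0.9336  0.3131  0.1411]
 [ 0.0001 -0.318   0.9481  0.2323]
 [ 0.      0.      0.      1.    ]]
```

View pics/w5.png

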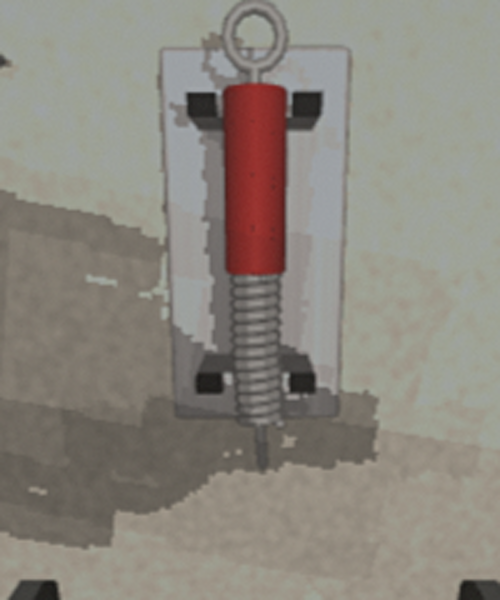

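```bash

python3 - <<'E'
from look import *
p=np.load('w5.npy',allow_pickle=True).item()
c=lambda a:((a[0]+.5)/2.5-.5+220,(a[1]+.5)/2.5-.5+20)
P={}
for n,a,z in [('eye',(255,37),.045),('slvtop',(254.5,85),.0485),('slvbot',(255.5,272),.0485),('slvL',(227,180),.045),('slvR',(283,180),.045),('coilend',(258.5,420),.045),('shankmid',(261,442),.045),('bend',(262.5,469),.0445)]:
    P[n]=onz(p,c(a),z); print(n,P[n])
e=P['eye'];s=(P['slvtop']+P['slvbot'])/2
u=P['slvbot']-e;u[2]=0;u/=np.linalg.norm(u);l=np.array([-u[1],u[0],0])
print('u ang',np.arctan2(u[1],u[0]), 'yaw', np.arctan2(u[1],u[0])+np.pi/2)
for n in P: print(n,((P[n]-e)@u*1000).round(2),((P[n]-e)@l*1000).round(2))
im=cv2.resize(p['image'][170:225,290:360],None,fx=11,fy=11,interpolation=cv2.INTER_NEAREST)
cv2.imwrite('pics/w5h.png',cv2.cvtColor(im,cv2.COLOR_RGB2BGR))
E
```

```text
eye [0.4988 0.1813 0.045 ]
slvtop [0.5006 0.1706 0.0485]
slvbot [0.5083 0.1279 0.0485]
slvL [0.4973 0.1487 0.045 ]
slvR [0.5113 0.1512 0.045 ]
coilend [0.5162 0.0878 0.045 ]
shankmid [0.518  0.0815 0.045 ]
bend [0.5199 0.0733 0.0445]
u ang -1.3946102859896026 yaw 0.176186040805294
eye 0.0 0.0
slvtop 10.84 -0.13
slvbot 54.25 -0.0
slvL 31.84 -7.18
slvR 31.86 7.01
coilend 95.14 0.73
shankmid 101.68 1.44
bend 110.08 1.88
```

View pics/w5h.png

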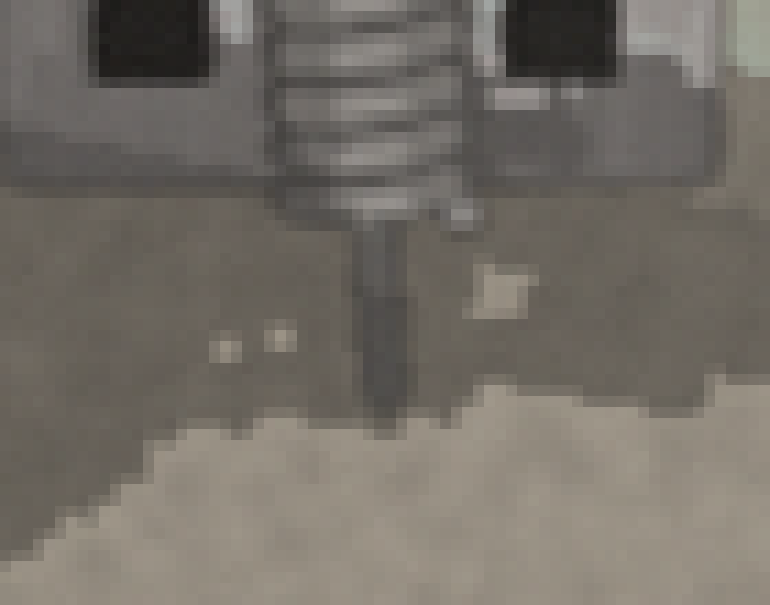

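Call:
servo_tool([
  {"dx": 0, "dy": -30, "dz": 0, "spin": 0, "fingers": 45},
  {"dx": 0, "dy": -60, "dz": 0, "spin": 0, "fingers": 45},
  {"dx": 0, "dy": -80, "dz": 0, "spin": 0, "fingers": 45},
  {"dx": 0, "dy": -90, "dz": 0, "spin": 0, "fingers": 45},
  {"dx": 0, "dy": -90, "dz": 20, "spin": 0, "fingers": 45},
  {"dx": 0, "dy": -90, "dz": 40, "spin": 0, "fingers": 45},
  {"dx": 0, "dy": -90, "dz": 40, "spin": 0, "fingers": 45},
  {"dx": 0, "dy": -90, "dz": 40, "spin": 0, "fingers": 45},
])

```text
clock: 6.27
eef_pos: [0.5026, 0.1496, 0.0493]
orientation: [3.141, 0.003, 0.177]
contact_force: [0.0, 0.5, 0.0]
width: 0.045
```

```bash

python3 - <<'E'
from look import *
p=look('w6','wrist',[],(200,90,240,200),3)
E
```

```text
tcp [0.5026 0.1496 0.0493] [3.1415 0.0033 0.1767] F [0.0423 0.4602 0.0387] w 0.045 t 6.2667
```

View pics/w6.png

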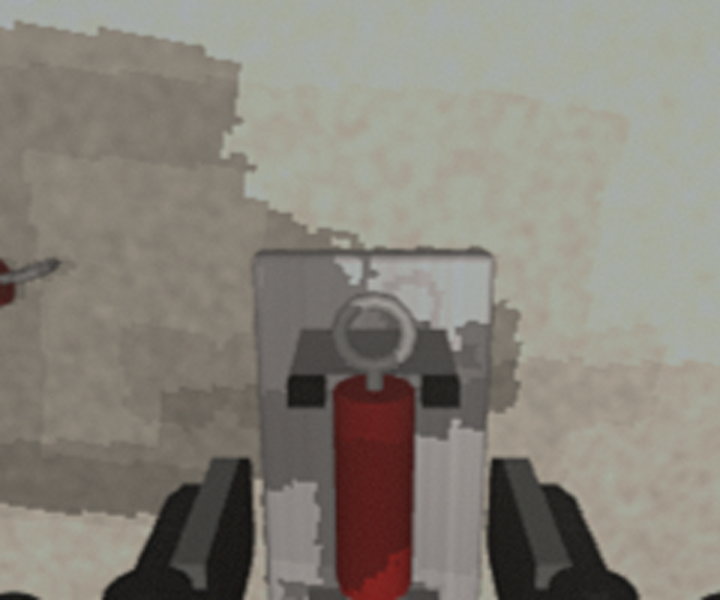

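Call:
servo_tool([
  {"dx": 0, "dy": 0, "dz": 10, "spin": 0, "fingers": 30},
  {"dx": 0, "dy": 0, "dz": 20, "spin": 0, "fingers": 30},
  {"dx": 0, "dy": 0, "dz": 20, "spin": 0, "fingers": 25},
  {"dx": 0, "dy": 0, "dz": 20, "spin": 0, "fingers": 10},
  {"dx": 0, "dy": 0, "dz": 20, "spin": 0, "fingers": 10},
  {"dx": 0, "dy": 0, "dz": 20, "spin": 0, "fingers": 10},
  {"dx": 0, "dy": 0, "dz": 20, "spin": 0, "fingers": 10},
  {"dx": 0, "dy": 0, "dz": 20, "spin": 0, "fingers": 10},
], force=70)

```text
clock: 6.98
eef_pos: [0.504, 0.1503, 0.0306]
orientation: [3.142, -0.001, 0.177]
contact_force: [-0.8, -0.7, -0.7]
width: 0.0137
```

```bash

python3 - <<'E'
from look import *
p=look('w7','wrist',[],(200,90,240,200),3)
E
```

```text
tcp [0.504  0.1503 0.0306] [ 3.1416 -0.0005  0.1771] F [-0.8211 -0.667  -0.6971] w 0.0137 t 6.9833
```

View pics/w7.png

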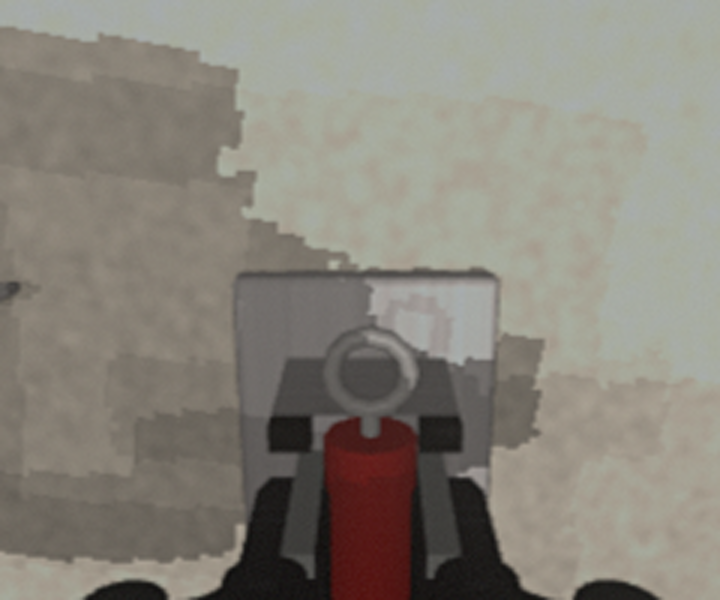

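Call:
servo_tool([
  {"dx": 0, "dy": 0, "dz": -10, "spin": 0, "fingers": 10},
  {"dx": 0, "dy": 0, "dz": -25, "spin": 0, "fingers": 10},
  {"dx": 0, "dy": 0, "dz": -45, "spin": 0, "fingers": 10},
  {"dx": 0, "dy": 0, "dz": -60, "spin": 0, "fingers": 10},
  {"dx": 0, "dy": 0, "dz": -60, "spin": 0, "fingers": 10},
  {"dx": 0, "dy": 0, "dz": -60, "spin": 0, "fingers": 10},
  {"dx": 0, "dy": 0, "dz": -60, "spin": 0, "fingers": 10},
])

```text
clock: 7.62
eef_pos: [0.5032, 0.1502, 0.0899]
orientation: [-3.142, 0.001, 0.177]
contact_force: [0.6, -0.4, -0.4]
width: 0.0136
```

```bash

python3 - <<'E'
from look import *
p=look('w8','wrist',[],(200,90,240,200),3)
def toolc(o_pos,rpy,X):
    from scipy.spatial.transform import Rotation as R
    return R.from_euler('xyz',rpy).as_matrix().T@(np.array(X)-o_pos)
E
python3 - <<'E'
from look import *
from scipy.spatial.transform import Rotation as R
q=np.load('w7.npy',allow_pickle=True).item()
X=onz(q,(323.4,212.8),.045);print(X, (R.from_euler('xyz',[np.pi,0,.1771]).as_matrix().T@(X-[.504,.1503,.0306]))*1000)
p=look('d2','side',[],(200,180,200,150),4)
p=look('s2','scene',[],(300,80,150,120),5)
E
```

```text
tcp [0.5032 0.1502 0.0899] [-3.1416  0.0009  0.177 ] F [ 0.5886 -0.4254 -0.4076] w 0.0136 t 7.6167
[0.4995 0.1822 0.045 ] [  1.1484 -32.2428 -14.4   ]
tcp [0.5027 0.1501 0.0894] [-3.1415  0.0021  0.177 ] F [-0.0647 -0.0547 -1.7064] w 0.0139 t 7.6667
tcp [0.5026 0.1501 0.0891] [-3.1414  0.0027  0.177 ] F [-0.2512 -0.1128 -0.4039] w 0.0134 t 7.7167
```

View pics/w8.png

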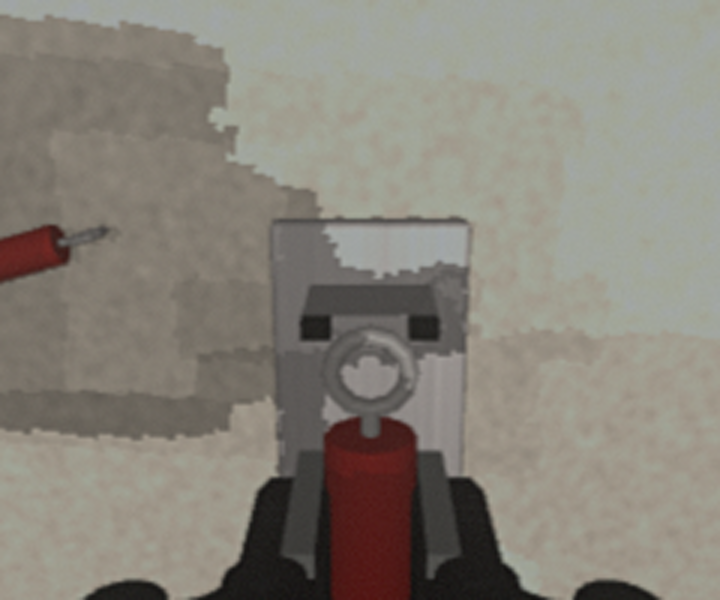

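View pics/s2.png

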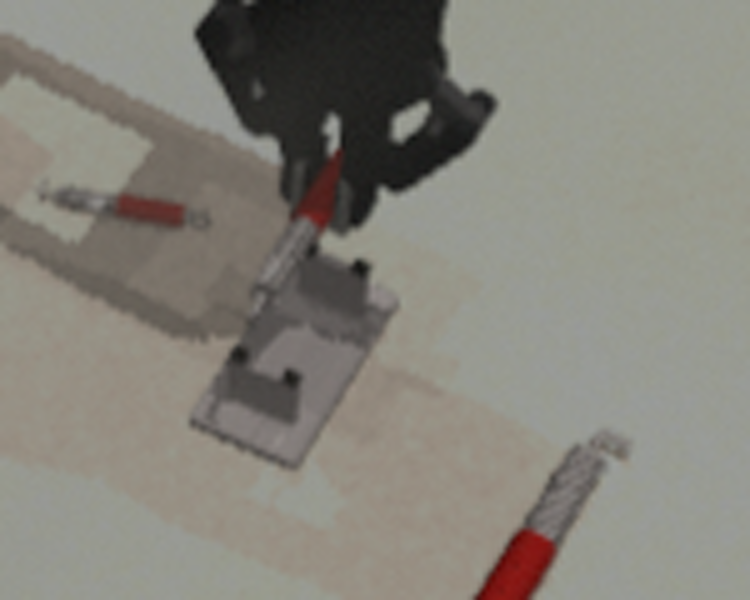

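View pics/d2.png

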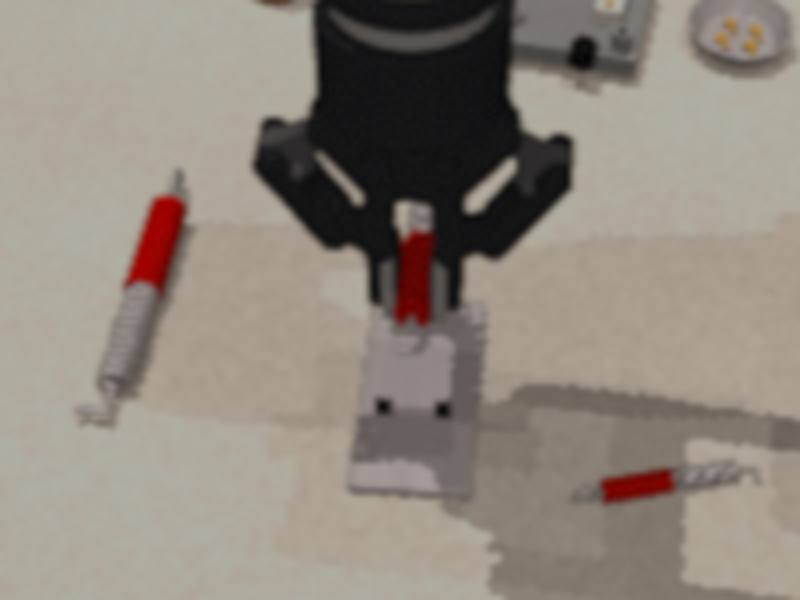

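Call:
servo_tool([
  {"dx": -2, "dy": 20, "dz": 0, "spin": 0.02, "fingers": 10},
  {"dx": -6, "dy": 60, "dz": 0, "spin": 0.05, "fingers": 10},
  {"dx": -11, "dy": 100, "dz": 0, "spin": 0.08, "fingers": 10},
  {"dx": -15, "dy": 140, "dz": 0, "spin": 0.11, "fingers": 10},
  {"dx": -20, "dy": 180, "dz": 0, "spin": 0.147, "fingers": 10},
  {"dx": -24, "dy": 220, "dz": 0, "spin": 0.147, "fingers": 10},
  {"dx": -28, "dy": 260, "dz": 0, "spin": 0.147, "fingers": 10},
  {"dx": -32, "dy": 300, "dz": 0, "spin": 0.147, "fingers": 10},
])

```text
clock: 8.43
eef_pos: [0.5242, -0.1524, 0.0893]
orientation: [-3.141, 0.002, 0.03]
contact_force: [1.2, -0.1, -0.8]
width: 0.0135
```

Call:
servo_tool([
  {"dx": 2, "dy": 30, "dz": 0, "spin": 0, "fingers": 10},
  {"dx": 2, "dy": 45, "dz": 10, "spin": 0, "fingers": 10},
  {"dx": 2, "dy": 53, "dz": 20, "spin": 0, "fingers": 10},
  {"dx": 2, "dy": 53, "dz": 30, "spin": 0, "fingers": 10},
  {"dx": 2, "dy": 53, "dz": 35, "spin": 0, "fingers": 10},
  {"dx": 2, "dy": 53, "dz": 35, "spin": 0, "fingers": 10},
  {"dx": 2, "dy": 53, "dz": 35, "spin": 0, "fingers": 10},
  {"dx": 2, "dy": 53, "dz": 35, "spin": 0, "fingers": 10},
])

```text
clock: 9.1
eef_pos: [0.5289, -0.2022, 0.0553]
orientation: [-3.141, 0.0, 0.032]
contact_force: [-0.1, 0.3, 0.7]
width: 0.0138
```

```bash

python3 - <<'E'
from look import *
p=look('w9','wrist',[],(200,60,240,200),3)
p=look('d3','side',[],(270,100,120,100),6)
p=look('s3','scene',[],(200,200,130,110),6)
E
```

```text
tcp [ 0.5289 -0.2022  0.0553] [-3.1413  0.0001  0.0321] F [-0.0724  0.2663  0.6663] w 0.0138 t 9.1
tcp [ 0.5292 -0.2026  0.0557] [ 3.1414 -0.0006  0.0318] F [-0.0223  0.2253 -0.3876] w 0.0133 t 9.15
tcp [ 0.5293 -0.2029  0.056 ] [ 3.1411 -0.001   0.0315] F [-0.9978  0.1336 -0.8828] w 0.0133 t 9.2
```

View pics/w9.png

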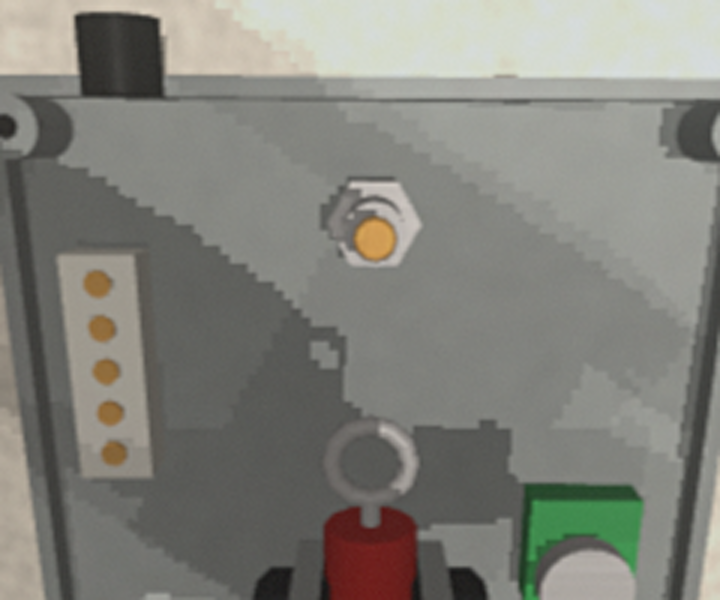

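View pics/s3.png

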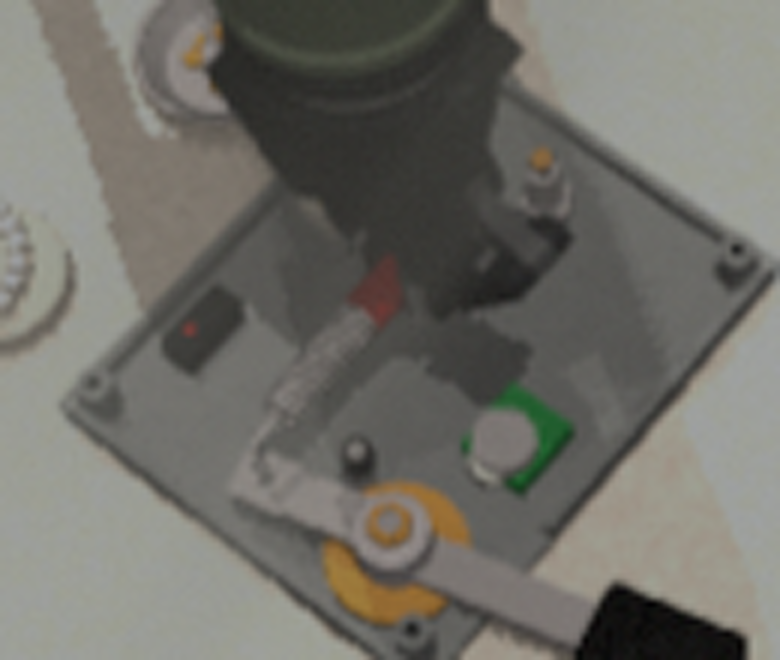

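View pics/d3.png

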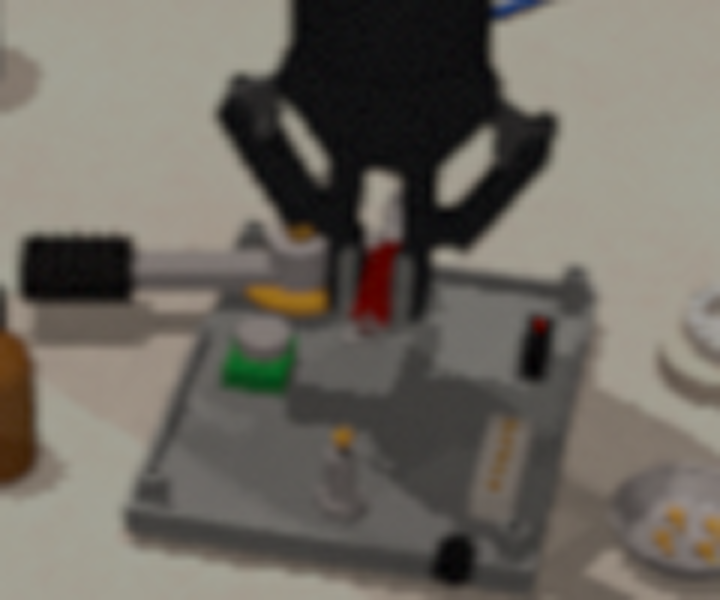

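```bash

python3 - <<'E'
from look import *
from scipy.spatial.transform import Rotation as R
p=np.load('s3.npy',allow_pickle=True).item()
H=[.5336,-.2792,.0404]; tcp=np.array([.5293,-.2029,.056]);M=R.from_euler('xyz',[3.1411,-.001,.0315]).as_matrix()
for n,X in [('hole',H),('post',[.5286,-.136,.048]),('tip',tcp+M@[.003,.0758,-.0034]),('bend',tcp+M@[.003,.0763,-.0144]),('eye',tcp+M@[.00115,-.0322,-.0144])]:
    a=proj(p,X);print(n,a,'crop',((a-[200,200]+.5)*6-.5).round(1),np.round(X,4))
im=cv2.resize(p['image'][260:290,230:270],None,fx=18,fy=18,interpolation=cv2.INTER_NEAREST)
cv2.imwrite('pics/s3h.png',cv2.cvtColor(im,cv2.COLOR_RGB2BGR))
q=np.load('w9.npy',allow_pickle=True).item()
c=lambda a:((a[0]+.5)/3-.5+200,(a[1]+.5)/3-.5+60)
print('post w9',onz(q,c((375.5,238.5)),.048)); X=onz(q,c((371.5,460.5)),.0553+.0144)
print('eye tool',M.T@(X-[.5289,-.2022,.0553]))
E
```

```text
hole [244.2619 278.7943] crop [268.1 475.3] [ 0.5336 -0.2792  0.0404]
post [290.2087 225.1196] crop [543.8 153.2] [ 0.5286 -0.136   0.048 ]
tip [243.5515 275.1123] crop [263.8 453.2] [ 0.5347 -0.2786  0.0594]
bend [242.5775 273.0618] crop [258.  440.9] [ 0.5347 -0.2791  0.0704]
eye [278.4722 231.9806] crop [473.3 194.4] [ 0.5294 -0.1707  0.0704]
post w9 [ 0.5286 -0.1362  0.048 ]
eye tool [ 0.0011 -0.0322 -0.0144]
```

View pics/s3h.png

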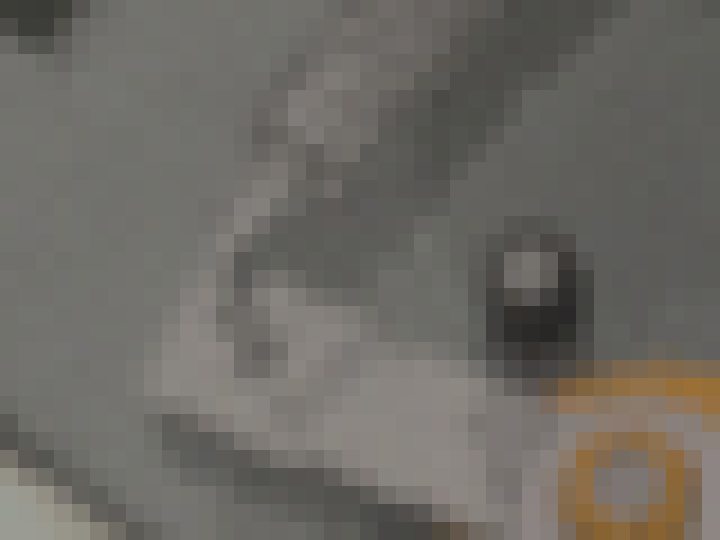

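Call:
servo_tool([
  {"dx": -1, "dy": 0.6, "dz": 4, "spin": 0, "fingers": 10},
  {"dx": -1, "dy": 0.6, "dz": 8, "spin": 0, "fingers": 10},
  {"dx": -1, "dy": 0.6, "dz": 8, "spin": 0, "fingers": 10},
  {"dx": -1, "dy": 0.6, "dz": 8, "spin": 0, "fingers": 10},
  {"dx": -1, "dy": 0.6, "dz": 8, "spin": 0, "fingers": 10},
  {"dx": -1, "dy": 0.6, "dz": 8, "spin": 0, "fingers": 10},
  {"dx": -1, "dy": 0.6, "dz": 8, "spin": 0, "fingers": 10},
  {"dx": -1, "dy": 0.6, "dz": 8, "spin": 0, "fingers": 10},
])

```text
clock: 9.92
eef_pos: [0.5278, -0.2044, 0.0475]
orientation: [3.141, -0.0, 0.03]
contact_force: [0.4, 0.8, -1.5]
width: 0.0137
```

Call:
servo_tool([
  {"dx": 0, "dy": 0, "dz": 0, "spin": 0, "fingers": 10},
  {"dx": 0, "dy": 0, "dz": 0, "spin": 0, "fingers": 10},
  {"dx": 0, "dy": 0, "dz": 0, "spin": 0, "fingers": 10},
])

```text
clock: 10.17
eef_pos: [0.5277, -0.2043, 0.0474]
orientation: [3.142, -0.0, 0.03]
contact_force: [-0.9, 0.4, -0.9]
width: 0.0137
```

Call:
servo_tool([
  {"dx": 0.6, "dy": -0.8, "dz": 3, "spin": 0, "fingers": 10},
  {"dx": 0.6, "dy": -0.8, "dz": 6, "spin": 0, "fingers": 10},
  {"dx": 0.6, "dy": -0.8, "dz": 9, "spin": 0, "fingers": 10},
  {"dx": 0.6, "dy": -0.8, "dz": 9, "spin": 0, "fingers": 10},
  {"dx": 0.6, "dy": -0.8, "dz": 9, "spin": 0, "fingers": 10},
  {"dx": 0.6, "dy": -0.8, "dz": 11, "spin": 0, "fingers": 10},
  {"dx": 0.6, "dy": -0.8, "dz": 13, "spin": 0, "fingers": 10},
  {"dx": 0.6, "dy": -0.8, "dz": 13, "spin": 0, "fingers": 10},
])

```text
clock: 10.83
eef_pos: [0.528, -0.2033, 0.0339]
orientation: [-3.141, 0.001, 0.03]
contact_force: [-0.3, 0.8, -1.1]
width: 0.0135
```

```bash

python3 - <<'E'
from look import *
for i in range(1):
    p=look('s4','scene',[],(230,255,45,40),16)
E
```

```text
tcp [ 0.528  -0.2033  0.0339] [-3.1412  0.0006  0.03  ] F [-0.3258  0.7548 -1.0933] w 0.0135 t 10.8333
```

View pics/s4.png

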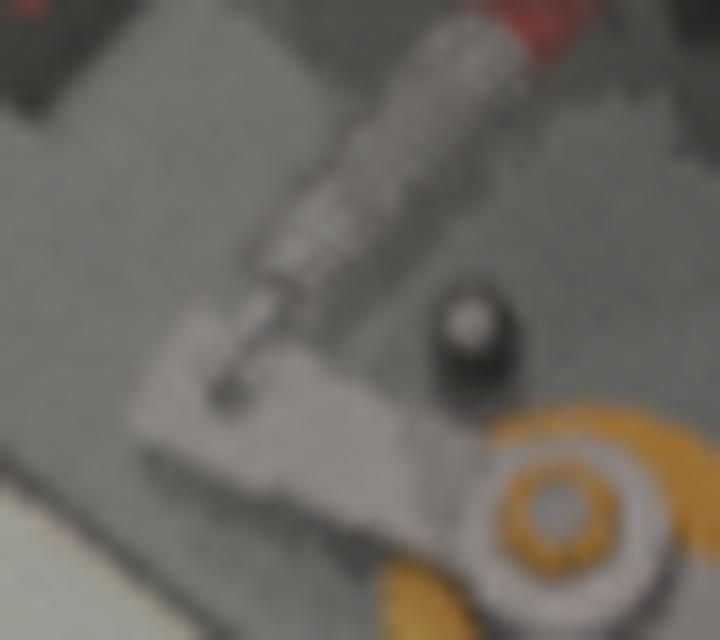

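Call:
servo_tool([
  {"dx": 0, "dy": 0, "dz": 1, "spin": 0, "fingers": 10},
  {"dx": 0, "dy": 0, "dz": 2, "spin": 0, "fingers": 10},
  {"dx": 0, "dy": 0, "dz": 3, "spin": 0, "fingers": 10},
  {"dx": 0, "dy": 0, "dz": 4, "spin": 0, "fingers": 10},
  {"dx": 0, "dy": 0, "dz": 4, "spin": 0, "fingers": 10},
  {"dx": 0, "dy": 0, "dz": 4, "spin": 0, "fingers": 10},
])

```text
clock: 11.38
eef_pos: [0.5282, -0.2034, 0.0302]
orientation: [-3.141, 0.0, 0.03]
contact_force: [-0.6, 0.2, 0.1]
width: 0.0137
```

Call:
servo_tool([
  {"dx": 0, "dy": 0, "dz": 1, "spin": 0, "fingers": 10},
  {"dx": 0, "dy": 0, "dz": 2, "spin": 0, "fingers": 10},
  {"dx": 0, "dy": 0, "dz": 3, "spin": 0, "fingers": 10},
  {"dx": 0, "dy": 0, "dz": 3, "spin": 0, "fingers": 10},
  {"dx": 0, "dy": 0, "dz": 3, "spin": 0, "fingers": 10},
])

```text
clock: 11.8
eef_pos: [0.5282, -0.2034, 0.0272]
orientation: [-3.141, 0.0, 0.03]
contact_force: [0.1, 0.4, -0.2]
width: 0.0133
```

```bash

python3 - <<'E'
from look import *
for i in range(1):
    p=look('s5','scene',[],(230,255,45,40),16)
    p=look('w10','wrist',[],(200,60,240,200),3)
E
```

```text
tcp [ 0.5282 -0.2034  0.0272] [-3.1414  0.0002  0.03  ] F [ 0.0813  0.4297 -0.1636] w 0.0133 t 11.8
tcp [ 0.5282 -0.2034  0.0273] [-3.1415  0.0001  0.03  ] F [ 0.1241 -0.5998 -0.6876] w 0.0135 t 11.85
```

View pics/s5.png

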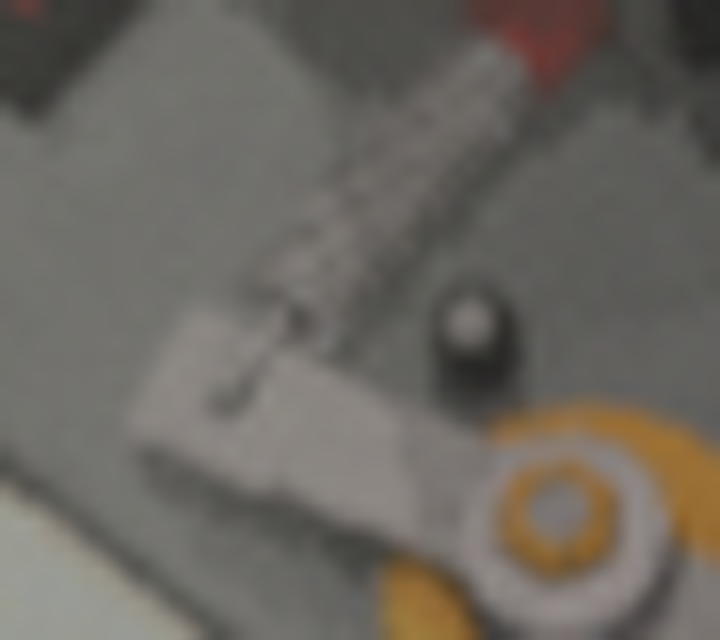

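View pics/w10.png

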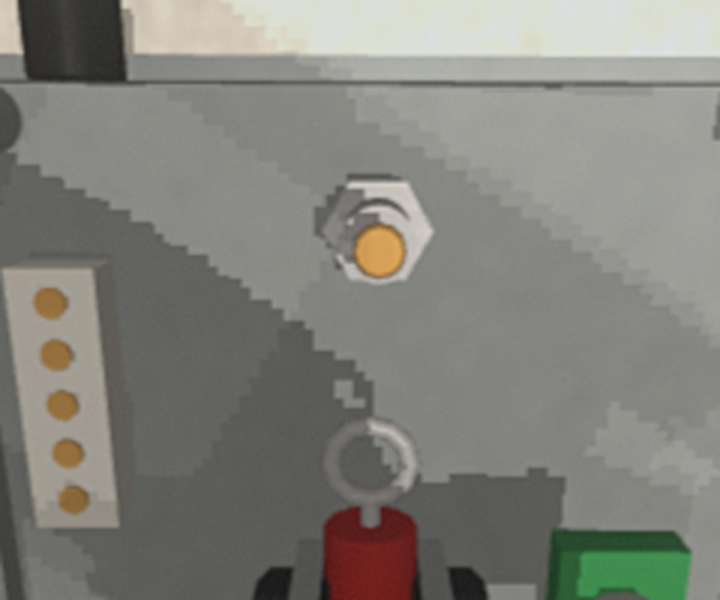

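Call:
servo_tool([
  {"dx": 0, "dy": 0, "dz": 0, "spin": 0, "fingers": 10},
  {"dx": 0, "dy": -1, "dz": 0, "spin": 0, "fingers": 10},
  {"dx": 0, "dy": -2, "dz": 0, "spin": 0, "fingers": 10},
  {"dx": 0, "dy": -3, "dz": 0, "spin": 0, "fingers": 10},
  {"dx": 0, "dy": -4, "dz": 0, "spin": 0, "fingers": 10},
  {"dx": 0, "dy": -5, "dz": 0, "spin": 0, "fingers": 10},
  {"dx": 0, "dy": -5, "dz": 0, "spin": 0, "fingers": 10},
], force=95)

```text
clock: 12.48
eef_pos: [0.5281, -0.1994, 0.0275]
orientation: [3.14, -0.0, 0.03]
contact_force: [-0.7, -4.7, -1.2]
width: 0.0132
```

Call:
servo_tool([
  {"dx": 0, "dy": -2, "dz": 0, "spin": 0, "fingers": 10},
  {"dx": 0, "dy": -4, "dz": 0, "spin": 0, "fingers": 10},
  {"dx": 0, "dy": -6, "dz": 0, "spin": 0, "fingers": 10},
  {"dx": 0, "dy": -8, "dz": 0, "spin": 0, "fingers": 10},
  {"dx": 0, "dy": -8, "dz": 0, "spin": 0, "fingers": 10},
])

```text
clock: 12.9
eef_pos: [0.5277, -0.1911, 0.0274]
orientation: [3.14, 0.0, 0.03]
contact_force: [-1.7, -5.5, -0.0]
width: 0.0131
```

```bash

python3 - <<'E'
from look import *
for i in range(1):
    p=look('s6','scene',[],(225,220,80,70),9)
    p=look('w11','wrist',[],(200,60,240,200),3)
E
```

```text
tcp [ 0.5277 -0.1911  0.0274] [3.1404 0.0004 0.03  ] F [-1.7472 -5.5197 -0.0264] w 0.0131 t 12.9
tcp [ 0.5277 -0.1911  0.0274] [3.1405 0.0003 0.03  ] F [-1.373  -4.8714 -0.8386] w 0.0133 t 12.95
```

View pics/s6.png

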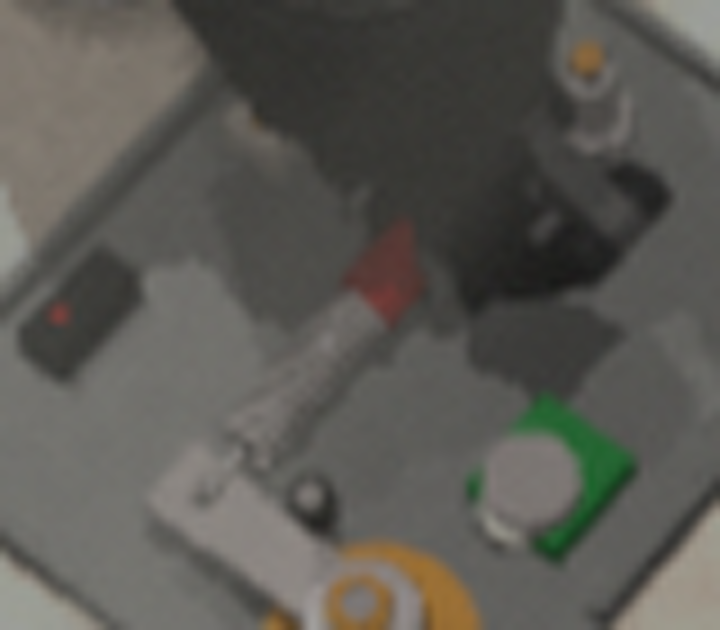

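View pics/w11.png

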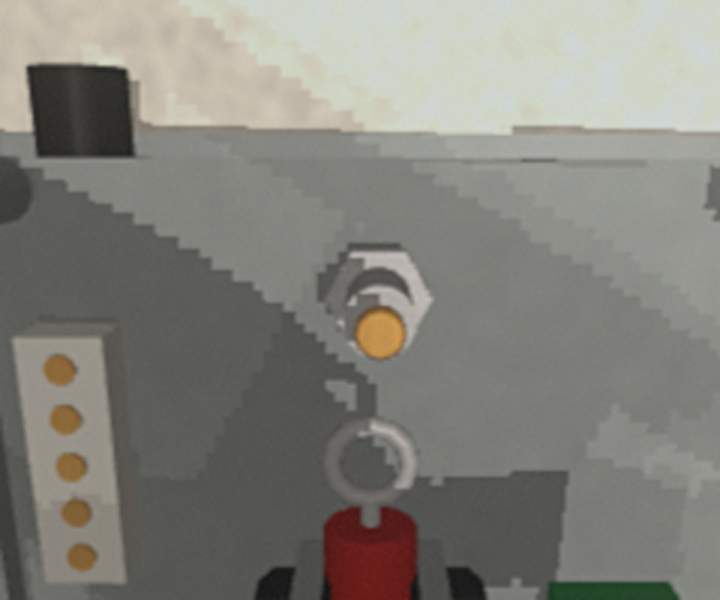

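Call:
servo_tool([
  {"dx": 0, "dy": -2, "dz": 0, "spin": 0, "fingers": 10},
  {"dx": 0, "dy": -4, "dz": 0, "spin": 0, "fingers": 10},
  {"dx": 0, "dy": -6, "dz": 0, "spin": 0, "fingers": 10},
  {"dx": 0, "dy": -8, "dz": 0, "spin": 0, "fingers": 10},
  {"dx": 0, "dy": -8, "dz": 0, "spin": 0, "fingers": 10},
  {"dx": 0, "dy": -8, "dz": 0, "spin": 0, "fingers": 10},
])

```text
clock: 13.5
eef_pos: [0.5277, -0.1842, 0.0276]
orientation: [3.139, -0.0, 0.03]
contact_force: [-2.3, -7.7, -1.5]
width: 0.0132
```

```bash

python3 - <<'E'
from look import *
for i in range(1):
    p=look('s7','scene',[],(225,220,80,70),9)
    p=look('w12','wrist',[],(200,60,240,200),3)
E
```

```text
tcp [ 0.5277 -0.1842  0.0276] [ 3.1386 -0.0002  0.0301] F [-2.2885 -7.6622 -1.4812] w 0.0132 t 13.5
tcp [ 0.5277 -0.1842  0.0276] [ 3.1386 -0.0002  0.03  ] F [-1.294  -8.2015 -2.7592] w 0.0129 t 13.55
```

View pics/w12.png

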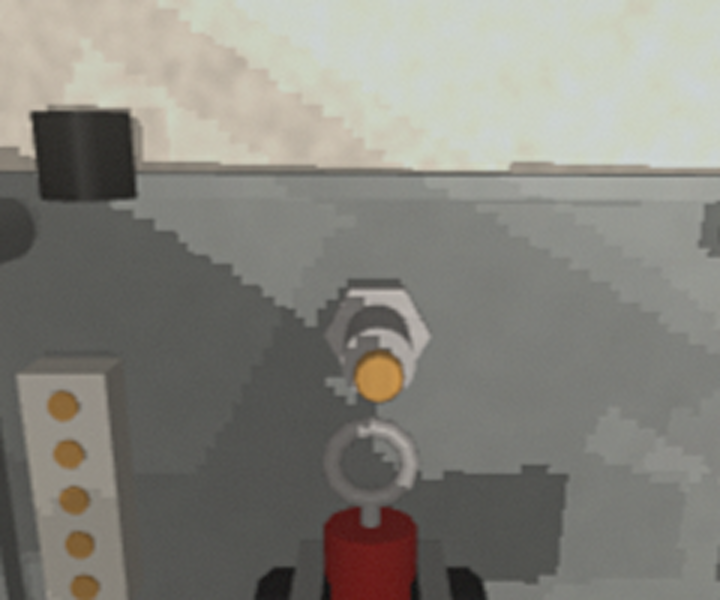

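View pics/s7.png

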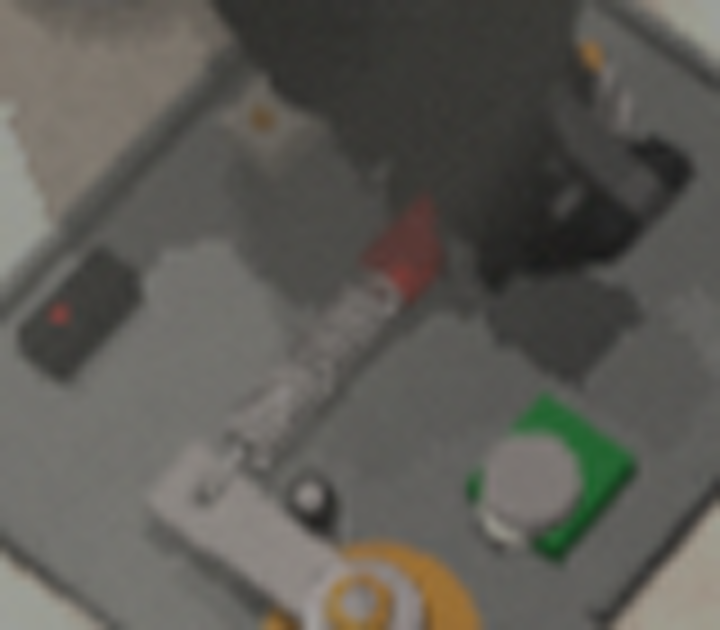

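Call:
servo_tool([
  {"dx": 0.5, "dy": -1, "dz": -2, "spin": 0, "fingers": 10},
  {"dx": 0.9, "dy": -2, "dz": -4, "spin": 0, "fingers": 10},
  {"dx": 0.9, "dy": -2, "dz": -6, "spin": 0, "fingers": 10},
  {"dx": 0.9, "dy": -2, "dz": -8, "spin": 0, "fingers": 10},
  {"dx": 0.9, "dy": -2, "dz": -10, "spin": 0, "fingers": 10},
  {"dx": 0.9, "dy": -2, "dz": -11, "spin": 0, "fingers": 10},
  {"dx": 0.9, "dy": -2, "dz": -11, "spin": 0, "fingers": 10},
  {"dx": 0.9, "dy": -2, "dz": -11, "spin": 0, "fingers": 10},
])

```text
clock: 14.27
eef_pos: [0.5284, -0.1796, 0.0383]
orientation: [-3.14, 0.0, 0.03]
contact_force: [0.1, 0.8, -1.2]
width: 0.0132
```

```bash

python3 - <<'E'
from look import *
for i in range(1):
    p=look('s8','scene',[],(225,220,80,70),9)
    p=look('w13','wrist',[],(200,60,240,200),3)
    p=look('d4','side',[],(290,110,80,80),8)
E
```

```text
tcp [ 0.5284 -0.1796  0.0383] [-3.1402  0.0001  0.0301] F [ 0.0729  0.7891 -1.1875] w 0.0132 t 14.2667
tcp [ 0.5284 -0.1796  0.0382] [-3.1404  0.0002  0.0303] F [-0.2794  0.0154 -1.5846] w 0.0128 t 14.3167
tcp [ 0.5284 -0.1796  0.0382] [-3.1406  0.0003  0.0304] F [-1.1611 -0.3477 -1.7154] w 0.0131 t 14.3667
```

View pics/w13.png

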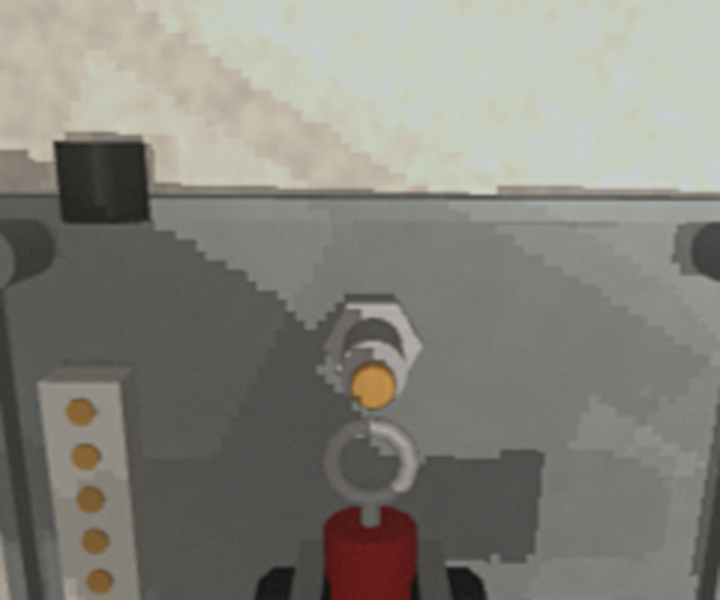

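View pics/s8.png

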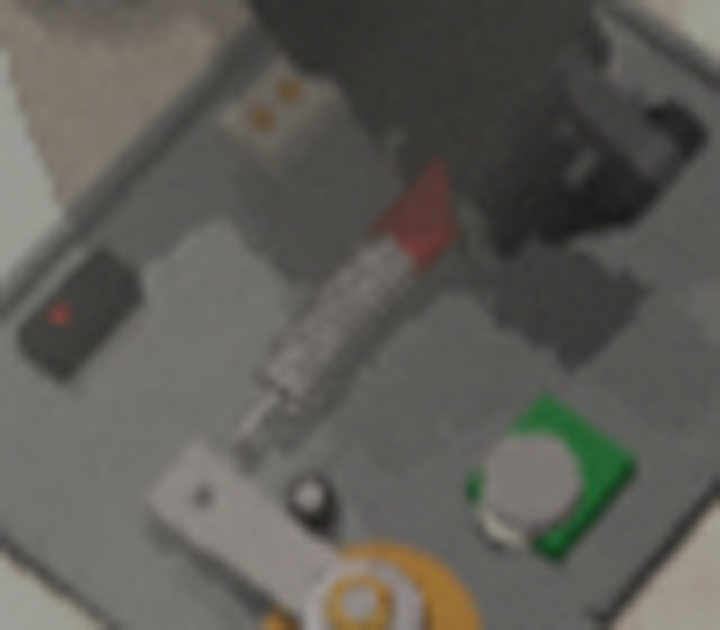

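View pics/d4.png

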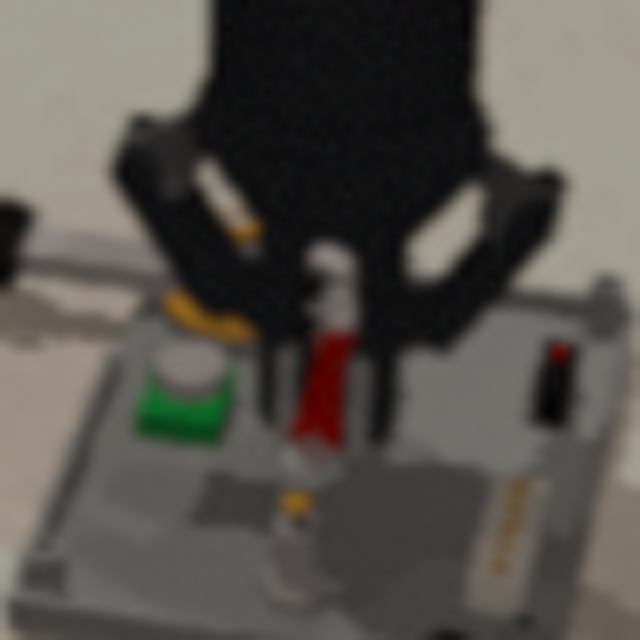

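Call:
servo_tool([
  {"dx": 0, "dy": 0, "dz": -20, "spin": 0, "fingers": 10},
  {"dx": 0, "dy": 0, "dz": -50, "spin": 0, "fingers": 10},
  {"dx": 0, "dy": 15, "dz": -75, "spin": 0, "fingers": 10},
  {"dx": 0, "dy": 50, "dz": -80, "spin": 0, "fingers": 10},
  {"dx": 0, "dy": 90, "dz": -80, "spin": 0, "fingers": 10},
  {"dx": 0, "dy": 125, "dz": -80, "spin": 0, "fingers": 10},
  {"dx": 0, "dy": 145, "dz": -80, "spin": 0, "fingers": 10},
  {"dx": 0, "dy": 150, "dz": -80, "spin": 0, "fingers": 10},
])

```text
clock: 15.08
eef_pos: [0.533, -0.3342, 0.1187]
orientation: [3.139, -0.001, 0.027]
contact_force: [1.1, -0.3, -0.5]
width: 0.0128
```

Call:
servo_tool([
  {"dx": 0, "dy": 0, "dz": 0, "spin": 0, "fingers": 10},
  {"dx": 0, "dy": 0, "dz": 0, "spin": 0, "fingers": 10},
  {"dx": 0, "dy": 0, "dz": 0, "spin": 0, "fingers": 10},
  {"dx": 0, "dy": 0, "dz": 0, "spin": 0, "fingers": 10},
  {"dx": 0, "dy": 0, "dz": 0, "spin": 0, "fingers": 10},
])

```text
clock: 15.5
eef_pos: [0.5331, -0.3289, 0.1182]
orientation: [-3.141, 0.0, 0.032]
contact_force: [0.3, -0.0, -1.0]
width: 0.013
```

```bash

python3 - <<'E'
from look import *
for i in range(1):
    p=look('w14','wrist',[('hole',.0404)],(200,60,240,200),3)
E
```

```text
tcp [ 0.5331 -0.3289  0.1182] [-3.141   0.0004  0.0317] F [ 0.2609 -0.0205 -0.9782] w 0.013 t 15.5
hole [([322.6, 134.7], 0.64, array([ 0.5317, -0.2672,  0.0404]))]
```

View pics/w14.png

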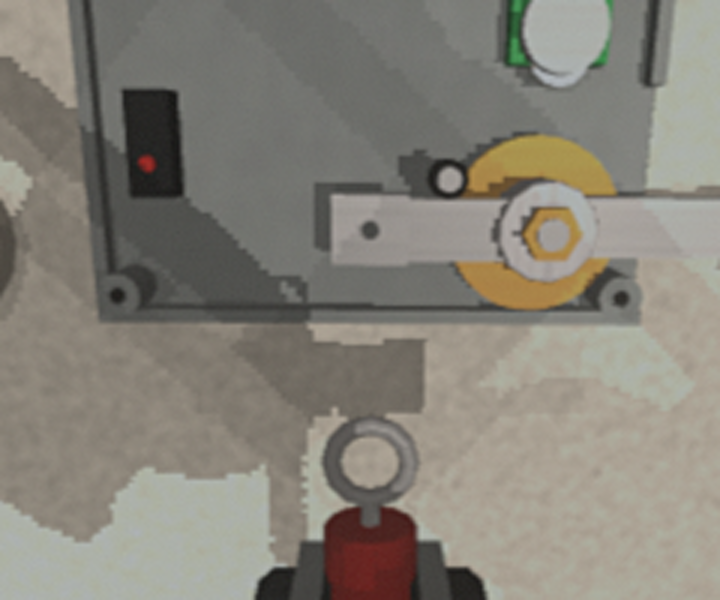

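```bash

python3 - <<'E'
from look import *
def cen(n,x,y,r=6):
    p=np.load(n+'.npy',allow_pickle=True).item()
    g=p['image'].astype(float).mean(2); sub=g[y-r:y+r+1,x-r:x+r+1]
    bg=np.median(sub); w=np.clip(bg-15-sub,0,None); yy,xx=np.mgrid[y-r:y+r+1,x-r:x+r+1]
    d=np.hypot(yy-y,xx-x)<=r-1; w=w*d
    a=((w*xx).sum()/w.sum(),(w*yy).sum()/w.sum()); print(n,a,onz(p,a,.0404)); return a
cen('w2',332,181,5); cen('w3',327,177,5); cen('w14',323,136,5)
E
```

```text
w2 (np.float64(331.4031240612797), np.float64(181.54490838089518)) [ 0.5334 -0.2796  0.0404]
w3 (np.float64(326.24131082423037), np.float64(177.3482290632241)) [ 0.5334 -0.2794  0.0404]
w14 (np.float64(322.86459802538786), np.float64(136.30582980724026)) [ 0.5319 -0.2684  0.0404]
```

Call:
servo_tool([
  {"dx": 0, "dy": -25, "dz": 0, "spin": 0, "fingers": 10},
  {"dx": -1, "dy": -65, "dz": 10, "spin": 0, "fingers": 10},
  {"dx": -2.3, "dy": -100, "dz": 20, "spin": 0, "fingers": 10},
  {"dx": -2.3, "dy": -125, "dz": 35, "spin": 0, "fingers": 10},
  {"dx": -2.3, "dy": -137, "dz": 50, "spin": 0, "fingers": 10},
  {"dx": -2.3, "dy": -137, "dz": 63, "spin": 0, "fingers": 10},
  {"dx": -2.3, "dy": -137, "dz": 70, "spin": 0, "fingers": 10},
  {"dx": -2.3, "dy": -137, "dz": 70, "spin": 0, "fingers": 10},
])

```text
clock: 16.27
eef_pos: [0.5254, -0.1924, 0.0467]
orientation: [-3.14, 0.003, 0.031]
contact_force: [-0.5, 1.0, -1.4]
width: 0.0129
```

Call:
servo_tool([
  {"dx": 0, "dy": 0, "dz": 0, "spin": 0, "fingers": 10},
  {"dx": 0, "dy": 0, "dz": 0, "spin": 0, "fingers": 10},
  {"dx": 0, "dy": 0, "dz": 0, "spin": 0, "fingers": 10},
  {"dx": 0, "dy": 0, "dz": 0, "spin": 0, "fingers": 10},
  {"dx": 0, "dy": 0, "dz": 0, "spin": 0, "fingers": 10},
])

```text
clock: 16.68
eef_pos: [0.527, -0.1941, 0.0491]
orientation: [3.141, -0.001, 0.029]
contact_force: [0.1, -0.5, -0.4]
width: 0.013
```

```bash

python3 - <<'E'
from look import *
for i in range(1):
    p=look('s9','scene',[],(230,255,45,40),16)
    p=look('w15','wrist',[],(200,60,240,200),3)
E
```

```text
tcp [ 0.527  -0.1941  0.0491] [ 3.1409 -0.0012  0.0295] F [ 0.129  -0.4863 -0.4427] w 0.013 t 16.6833
tcp [ 0.5269 -0.194   0.0489] [ 3.1411 -0.0009  0.0295] F [ 0.4322 -0.188  -0.503 ] w 0.013 t 16.7333
```

View pics/s9.png

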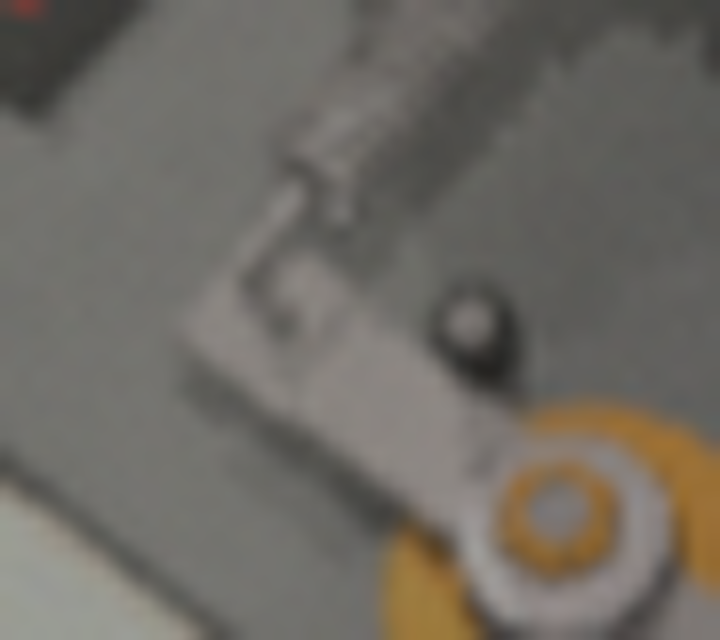

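View pics/w15.png

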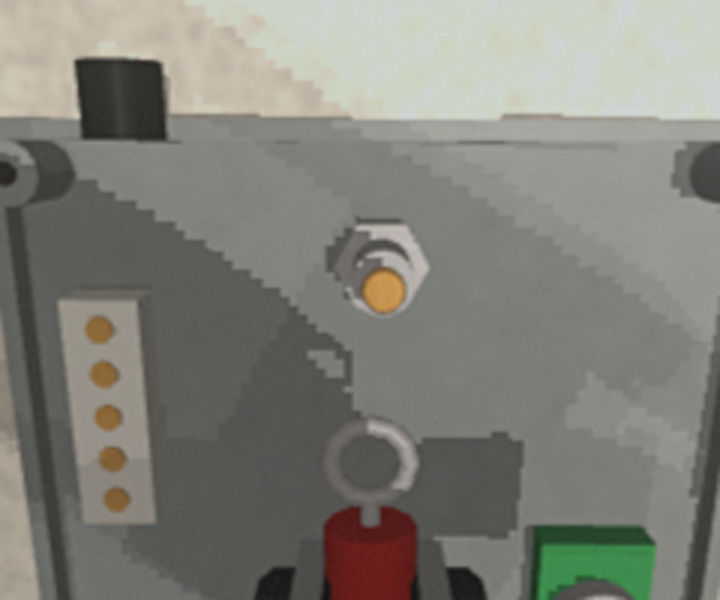

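Call:
servo_tool([
  {"dx": 0, "dy": -1.3, "dz": 2, "spin": 0, "fingers": 10},
  {"dx": 0, "dy": -1.3, "dz": 5, "spin": 0, "fingers": 10},
  {"dx": 0, "dy": -1.3, "dz": 8, "spin": 0, "fingers": 10},
  {"dx": 0, "dy": -1.3, "dz": 8, "spin": 0, "fingers": 10},
  {"dx": 0, "dy": -1.3, "dz": 8, "spin": 0, "fingers": 10},
  {"dx": 0, "dy": -1.3, "dz": 8, "spin": 0, "fingers": 10},
  {"dx": 0, "dy": -1.3, "dz": 8, "spin": 0, "fingers": 10},
  {"dx": 0, "dy": -1.3, "dz": 8, "spin": 0, "fingers": 10},
])

```text
clock: 17.45
eef_pos: [0.5267, -0.1923, 0.0404]
orientation: [3.141, -0.0, 0.03]
contact_force: [0.9, -0.8, -0.8]
width: 0.0129
```

Exactly on target. Descend into the hole.

Call:
servo_tool([
  {"dx": 0, "dy": 0, "dz": 1.5, "spin": 0, "fingers": 10},
  {"dx": 0, "dy": 0, "dz": 3, "spin": 0, "fingers": 10},
  {"dx": 0, "dy": 0, "dz": 4.5, "spin": 0, "fingers": 10},
  {"dx": 0, "dy": 0, "dz": 6, "spin": 0, "fingers": 10},
  {"dx": 0, "dy": 0, "dz": 6.5, "spin": 0, "fingers": 10},
  {"dx": 0, "dy": 0, "dz": 6.5, "spin": 0, "fingers": 10},
  {"dx": 0, "dy": 0, "dz": 6.5, "spin": 0, "fingers": 10},
])

```text
clock: 18.03
eef_pos: [0.5265, -0.1922, 0.0338]
orientation: [-3.142, 0.0, 0.03]
contact_force: [-0.3, -0.7, 0.1]
width: 0.0129
```

```bash

python3 - <<'E'
from look import *
for i in range(1):
    p=look('s10','scene',[],(230,255,45,40),16)
    o=robot.observe();print(o['contact_force'],o['moment'])
E
```

```text
tcp [ 0.5265 -0.1922  0.0338] [-3.1415  0.0001  0.03  ] F [-0.291  -0.6599  0.1125] w 0.0129 t 18.0333
[ 0.8292  0.0457 -1.0114] [ 0.0198 -0.0345  0.0068]
```

View pics/s10.png

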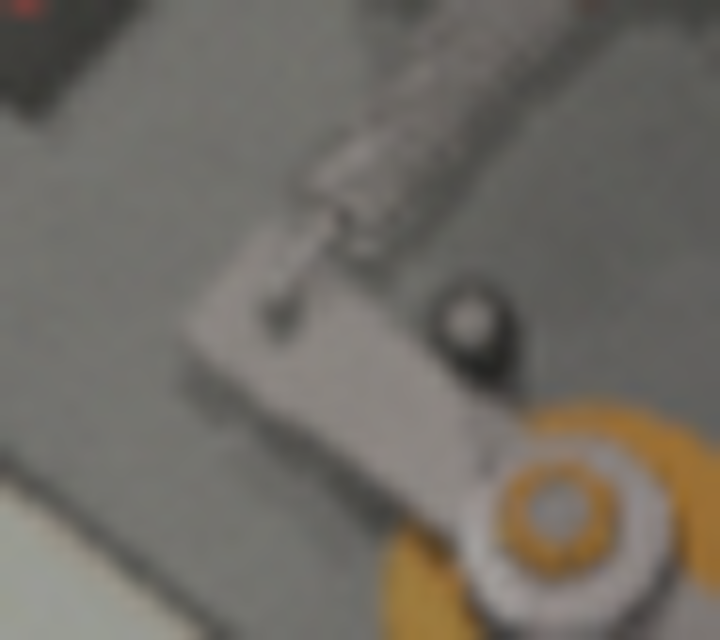

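Call:
servo_tool([
  {"dx": 0, "dy": 0, "dz": 2, "spin": 0, "fingers": 10},
  {"dx": 0, "dy": 0, "dz": 4, "spin": 0, "fingers": 10},
  {"dx": 0, "dy": 0, "dz": 6.5, "spin": 0, "fingers": 10},
  {"dx": -2, "dy": 0.1, "dz": 6.5, "spin": -0.026, "fingers": 10},
  {"dx": -4, "dy": 0.3, "dz": 6.5, "spin": -0.053, "fingers": 10},
  {"dx": -6, "dy": 0.5, "dz": 6.5, "spin": -0.08, "fingers": 10},
  {"dx": -8, "dy": 0.7, "dz": 6.5, "spin": -0.105, "fingers": 10},
  {"dx": -8, "dy": 0.7, "dz": 6.5, "spin": -0.105, "fingers": 10},
])

```text
clock: 18.75
eef_pos: [0.5182, -0.1931, 0.027]
orientation: [-3.141, 0.0, 0.135]
contact_force: [0.9, -0.7, -1.3]
width: 0.0128
```

Call:
servo_tool([
  {"dx": 0, "dy": 0, "dz": 0, "spin": 0, "fingers": 10},
  {"dx": 0, "dy": 0, "dz": 0, "spin": 0, "fingers": 10},
  {"dx": 0, "dy": 0, "dz": 0, "spin": 0, "fingers": 10},
])

```text
clock: 19.0
eef_pos: [0.5186, -0.1931, 0.0273]
orientation: [-3.141, 0.0, 0.135]
contact_force: [-0.3, -0.2, -1.4]
width: 0.0133
```

```bash

python3 - <<'E'
from look import *
for i in range(1):
    p=look('s11','scene',[],(225,220,80,70),9)
    p=look('w16','wrist',[],(200,60,240,200),3)
    o=robot.observe();print(o['contact_force'],o['moment'])
E
```

```text
tcp [ 0.5186 -0.1931  0.0273] [-3.1415  0.0001  0.1347] F [-0.2628 -0.2252 -1.4217] w 0.0133 t 19.0
tcp [ 0.5186 -0.1931  0.0273] [-3.1415  0.0001  0.1347] F [-0.8612 -0.2532 -0.7999] w 0.0125 t 19.05
[-0.881  -0.1376 -0.893 ] [-0.0114 -0.0063 -0.0024]
```

View pics/s11.png

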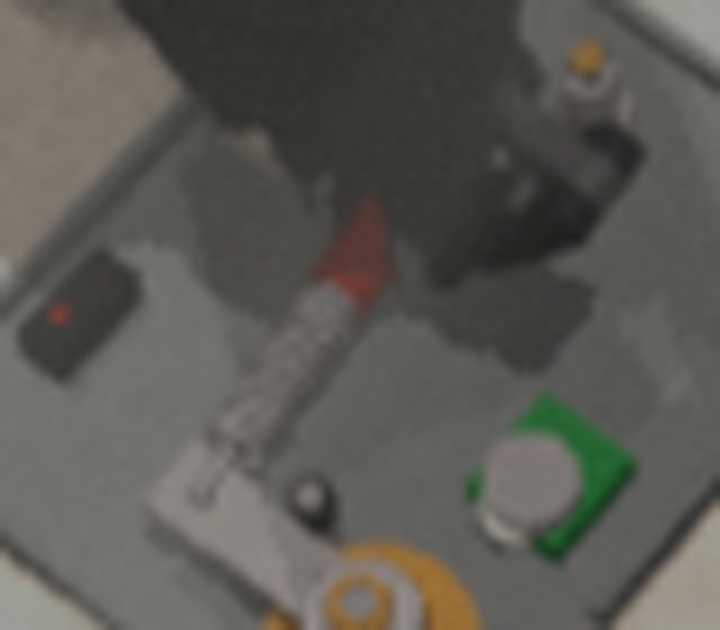

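View pics/w16.png

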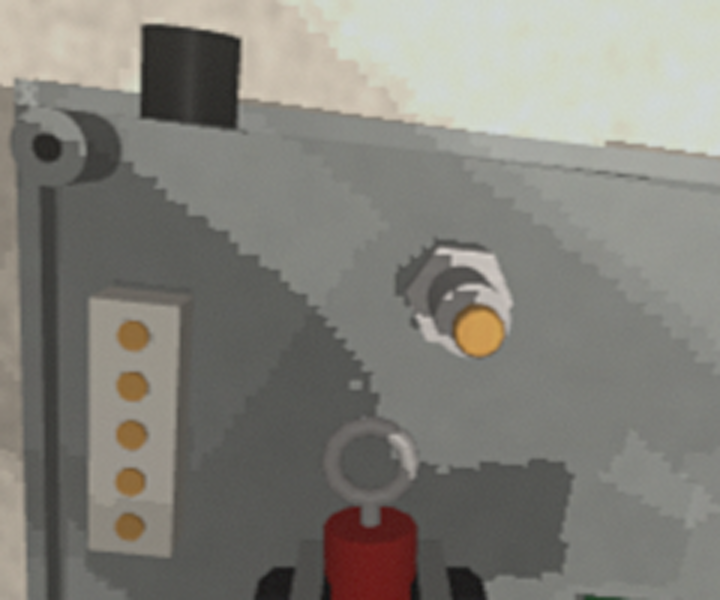

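Call:
servo_tool([
  {"dx": 0, "dy": -2, "dz": 0, "spin": 0, "fingers": 10},
  {"dx": 0, "dy": -5, "dz": 0, "spin": 0, "fingers": 10},
  {"dx": 0, "dy": -8, "dz": 0, "spin": 0, "fingers": 10},
  {"dx": 0, "dy": -11, "dz": 0, "spin": 0, "fingers": 10},
  {"dx": 0, "dy": -14, "dz": 0, "spin": 0, "fingers": 10},
  {"dx": 0, "dy": -17, "dz": 0, "spin": 0, "fingers": 10},
  {"dx": 0, "dy": -18, "dz": 0, "spin": 0, "fingers": 10},
  {"dx": 0, "dy": -18, "dz": 0, "spin": 0, "fingers": 10},
])

```text
clock: 19.77
eef_pos: [0.5174, -0.1788, 0.0282]
orientation: [3.134, -0.002, 0.135]
contact_force: [0.4, -11.4, -3.4]
width: 0.013
```

```bash

python3 - <<'E'
from look import *
for i in range(1):
    p=look('s12','scene',[],(225,220,80,70),9)
    p=look('w17','wrist',[],(200,60,240,200),3)
    o=robot.observe();print(o['contact_force'],o['moment'])
E
```

```text
tcp [ 0.5174 -0.1788  0.0282] [ 3.1345 -0.0021  0.1354] F [  0.4347 -11.3877  -3.4411] w 0.013 t 19.7667
tcp [ 0.5174 -0.179   0.0282] [ 3.1344 -0.0021  0.1353] F [  0.1678 -11.6036  -3.2084] w 0.013 t 19.8167
[  0.4094 -10.4984  -2.2621] [-1.5479 -0.0548 -0.0672]
```

View pics/s12.png

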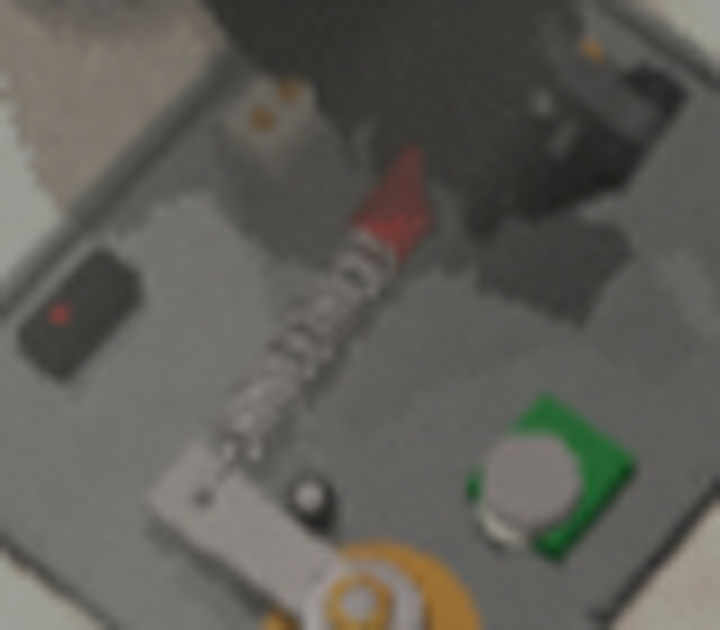

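View pics/w17.png

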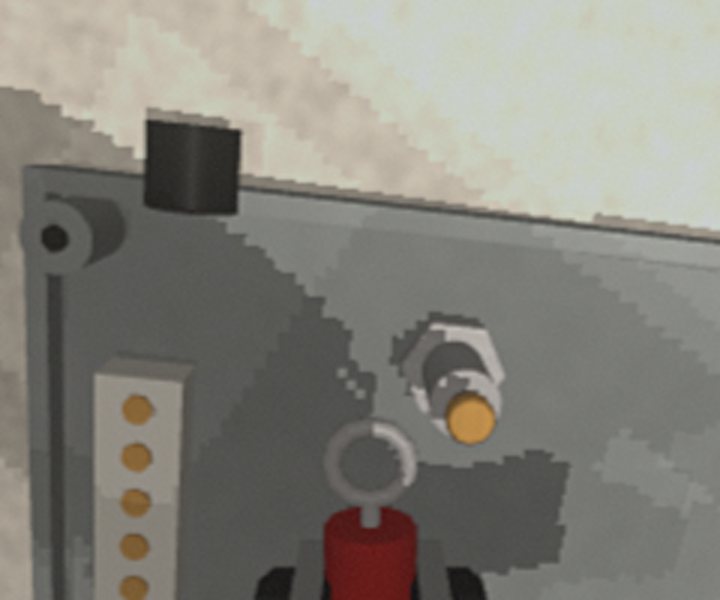

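```bash

python3 - <<'E'
from look import *
ims=[]
for n in ['s7','s11','s12']:
    p=np.load(n+'.npy',allow_pickle=True).item()
    ims.append(cv2.convertScaleAbs(cv2.resize(p['image'][255:285,235:265],None,fx=8,fy=8,interpolation=cv2.INTER_LINEAR),alpha=1.6,beta=-40))
cv2.imwrite('pics/cmp.png',cv2.cvtColor(np.hstack(ims),cv2.COLOR_RGB2BGR))
E
```

```text
(no output)
```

View pics/cmp.png

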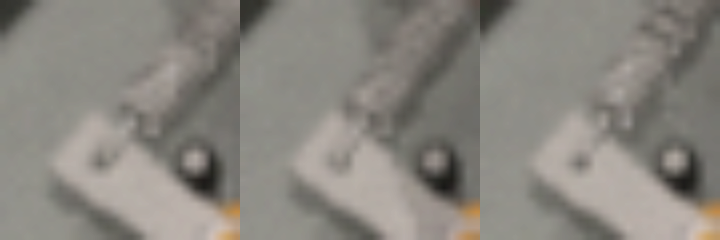

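Call:
servo_tool([
  {"dx": 0, "dy": -2, "dz": 0, "spin": 0, "fingers": 10},
  {"dx": 0, "dy": -4, "dz": 0.5, "spin": 0, "fingers": 10},
  {"dx": 0, "dy": -6, "dz": 0.5, "spin": 0, "fingers": 10},
  {"dx": 0, "dy": -8, "dz": 0.5, "spin": 0, "fingers": 10},
  {"dx": 0, "dy": -10, "dz": 0.5, "spin": 0, "fingers": 10},
  {"dx": 0, "dy": -12, "dz": 0.5, "spin": 0, "fingers": 10},
  {"dx": 0, "dy": -12, "dz": 0.5, "spin": 0, "fingers": 10},
])

```text
clock: 20.45
eef_pos: [0.5163, -0.1687, 0.0281]
orientation: [3.131, -0.003, 0.135]
contact_force: [0.3, -16.5, -3.2]
width: 0.013
```

```bash

python3 - <<'E'
from look import *
for i in range(1):
    p=look('w18','wrist',[],(200,60,240,200),3)
    o=robot.observe();print(o['contact_force'],o['moment'])
E
```

```text
tcp [ 0.5163 -0.1687  0.0281] [ 3.1313 -0.0031  0.1353] F [  0.3044 -16.4681  -3.2482] w 0.013 t 20.45
[ -0.4509 -16.3874  -4.0801] [-2.2084  0.042  -0.2675]
```

View pics/w18.png

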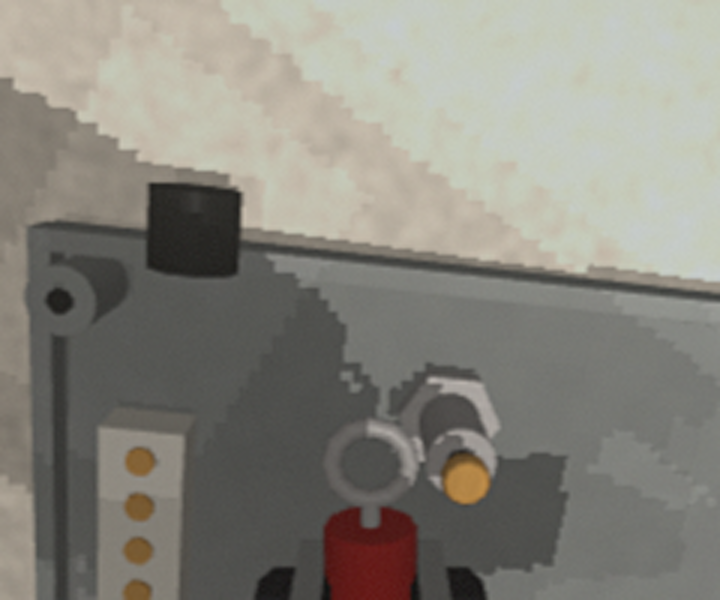

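Call:
servo_tool([
  {"dx": 0, "dy": -1.5, "dz": -1, "spin": 0, "fingers": 10},
  {"dx": 0, "dy": -1.5, "dz": -2, "spin": 0, "fingers": 10},
  {"dx": 0, "dy": -1.5, "dz": -3, "spin": 0, "fingers": 10},
  {"dx": 0, "dy": -1.5, "dz": -4, "spin": 0, "fingers": 10},
  {"dx": 0, "dy": -1.5, "dz": -5, "spin": 0, "fingers": 10},
  {"dx": 0, "dy": -1.5, "dz": -5, "spin": 0, "fingers": 10},
])

```text
clock: 21.0
eef_pos: [0.5159, -0.1674, 0.0325]
orientation: [3.132, -0.003, 0.135]
contact_force: [1.3, -17.1, -8.8]
width: 0.0131
```

```bash

python3 - <<'E'
from look import *
for i in range(1):
    p=look('s13','scene',[],(225,220,80,70),9)
    p=look('w19','wrist',[],(200,60,240,200),3)
    o=robot.observe();print(o['contact_force'],o['moment'])
E
```

```text
tcp [ 0.5159 -0.1674  0.0325] [ 3.1318 -0.0028  0.1349] F [  1.2896 -17.1459  -8.7502] w 0.0131 t 21.0
tcp [ 0.5159 -0.1674  0.0325] [ 3.1318 -0.0028  0.1349] F [  1.4036 -17.2645  -7.3409] w 0.0131 t 21.05
[  1.9835 -16.1331  -6.9836] [-2.0781 -0.0915 -0.0982]
```

View pics/s13.png

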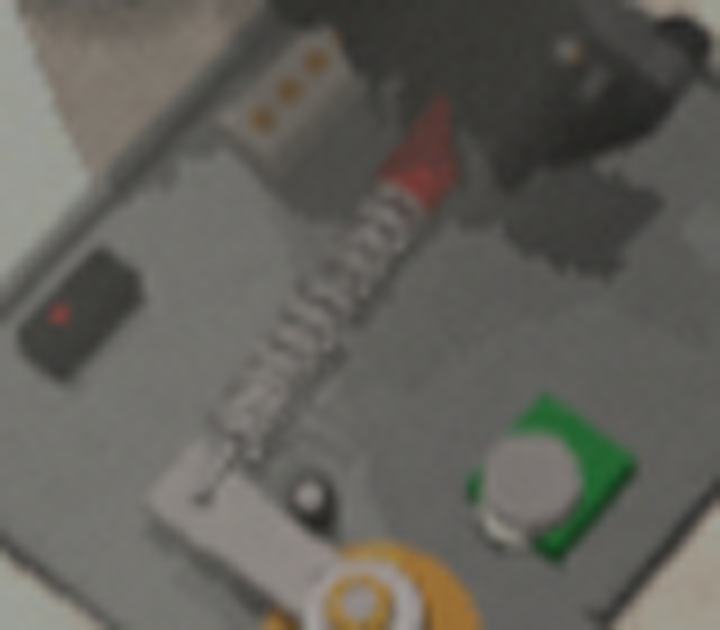

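View pics/w19.png

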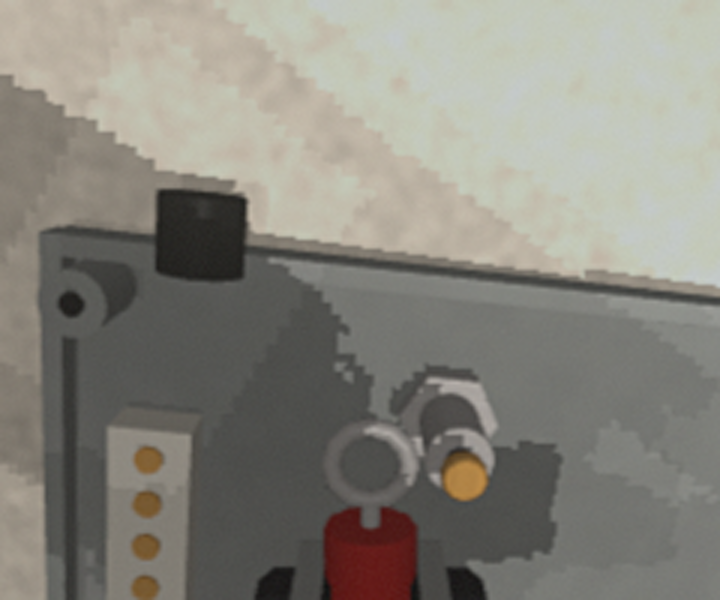

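Call:
servo_tool([
  {"dx": 0, "dy": -1, "dz": 0, "spin": 0, "fingers": 10},
  {"dx": 0, "dy": -2, "dz": 0, "spin": 0, "fingers": 10},
  {"dx": 0, "dy": -3, "dz": -1, "spin": 0, "fingers": 10},
  {"dx": 0, "dy": -3, "dz": -2, "spin": 0, "fingers": 10},
  {"dx": 0, "dy": -3, "dz": -3, "spin": 0, "fingers": 10},
  {"dx": 0, "dy": -3, "dz": -3.8, "spin": 0, "fingers": 10},
  {"dx": 0, "dy": -3, "dz": -3.8, "spin": 0, "fingers": 10},
])

```text
clock: 21.68
eef_pos: [0.5152, -0.1644, 0.0357]
orientation: [3.132, -0.002, 0.135]
contact_force: [2.9, -18.5, -10.9]
width: 0.0133
```

```bash

python3 - <<'E'
from look import *
for i in range(1):
    p=look('s14','scene',[],(225,220,80,70),9)
    p=look('w20','wrist',[],(200,60,240,200),3)
    o=robot.observe();print(o['contact_force'],o['moment'])
    p=look('d5','side',[],(290,110,80,80),8)
E
```

```text
tcp [ 0.5152 -0.1644  0.0357] [ 3.132  -0.0022  0.1349] F [  2.8841 -18.4963 -10.923 ] w 0.0133 t 21.6833
tcp [ 0.5152 -0.1645  0.0357] [ 3.132  -0.0023  0.1349] F [  2.0257 -18.8289 -10.2722] w 0.013 t 21.7333
[  2.2884 -17.4818 -11.4748] [-2.0384 -0.2433 -0.0314]
tcp [ 0.5152 -0.1645  0.0356] [ 3.132  -0.0022  0.1349] F [  2.2884 -17.4818 -11.4748] w 0.0132 t 21.7833
```

View pics/s14.png

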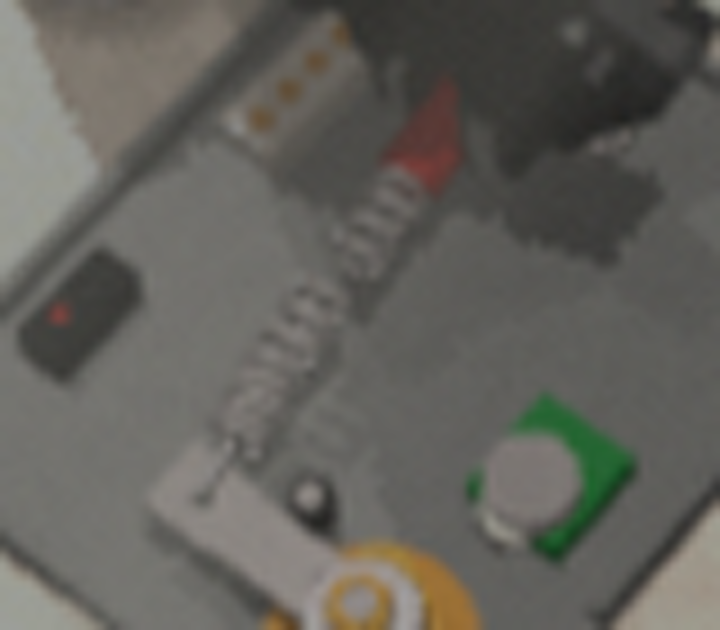

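View pics/w20.png

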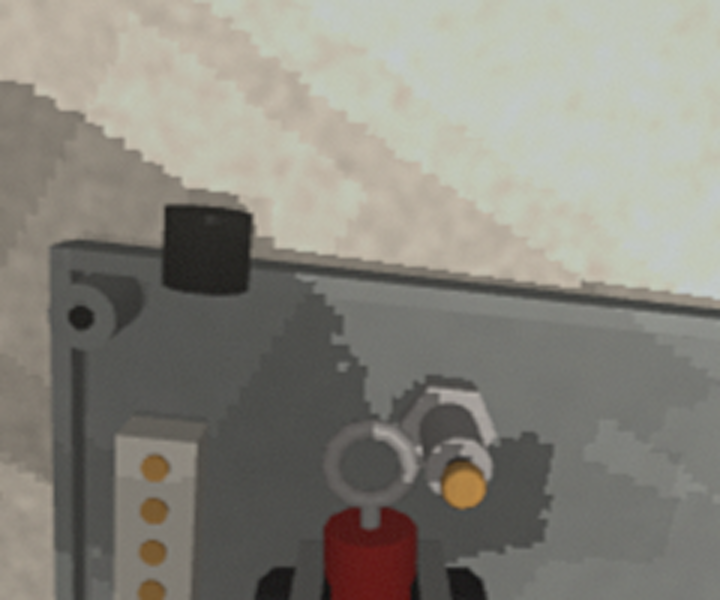

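View pics/d5.png

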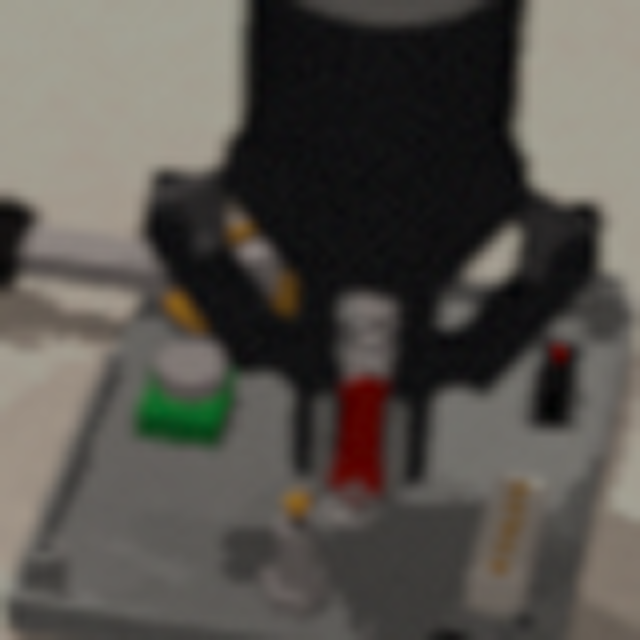

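Call:
servo_tool([
  {"dx": 0, "dy": 0, "dz": -0.5, "spin": 0, "fingers": 10},
  {"dx": 2.5, "dy": 1, "dz": -0.5, "spin": 0.02, "fingers": 10},
  {"dx": 5, "dy": 2, "dz": -0.5, "spin": 0.04, "fingers": 10},
  {"dx": 7.5, "dy": 3, "dz": -0.5, "spin": 0.06, "fingers": 10},
  {"dx": 10, "dy": 4.5, "dz": -0.5, "spin": 0.08, "fingers": 10},
  {"dx": 12.7, "dy": 5.5, "dz": -0.5, "spin": 0.105, "fingers": 10},
  {"dx": 12.7, "dy": 5.5, "dz": -0.5, "spin": 0.105, "fingers": 10},
  {"dx": 12.7, "dy": 5.5, "dz": -0.5, "spin": 0.105, "fingers": 10},
])

```text
clock: 22.5
eef_pos: [0.5271, -0.1675, 0.0356]
orientation: [3.134, 0.0, 0.03]
contact_force: [-2.5, -16.7, -7.5]
width: 0.0131
```

```bash

python3 - <<'E'
from look import *
for i in range(1):
    p=look('w21','wrist',[],(200,60,240,200),3)
    p=look('s15','scene',[],(225,210,80,80),8)
    o=robot.observe();print(o['contact_force'],o['moment'])
    p=look('d6','side',[],(290,110,80,80),8)
E
```

```text
tcp [ 0.5271 -0.1675  0.0356] [3.1339 0.0002 0.0296] F [ -2.4728 -16.6849  -7.4821] w 0.0131 t 22.5
tcp [ 0.5268 -0.1675  0.0356] [3.134  0.0008 0.0296] F [ -0.3125 -15.0373  -7.6467] w 0.0133 t 22.55
[  0.3204 -16.4556  -6.6023] [-2.0491  0.0022 -0.0371]
tcp [ 0.5271 -0.1676  0.0357] [ 3.1337 -0.      0.0298] F [  0.3204 -16.4556  -6.6023] w 0.0129 t 22.6
```

View pics/w21.png

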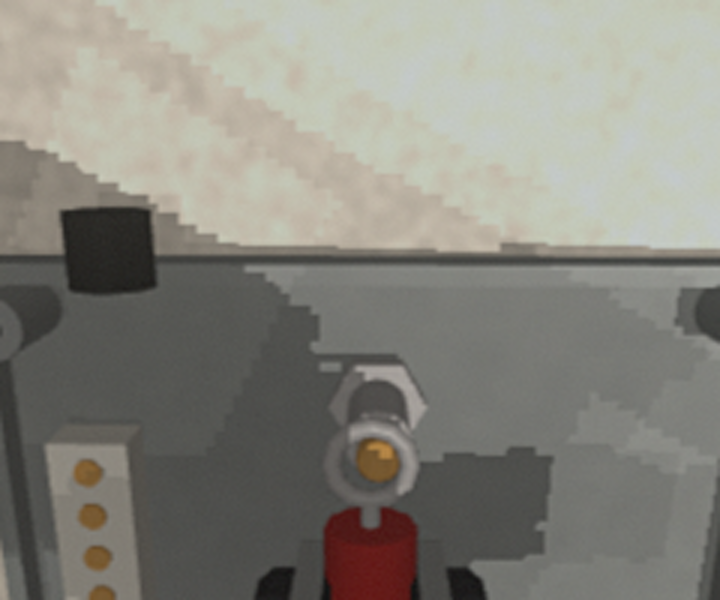

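View pics/s15.png

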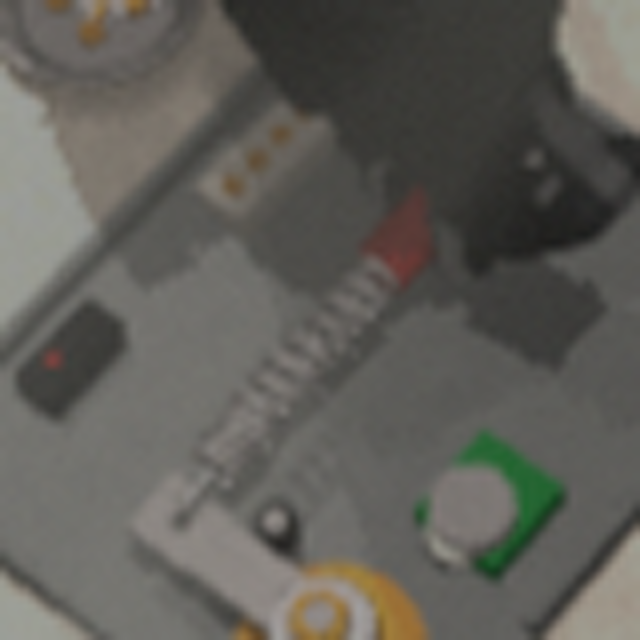

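View pics/d6.png

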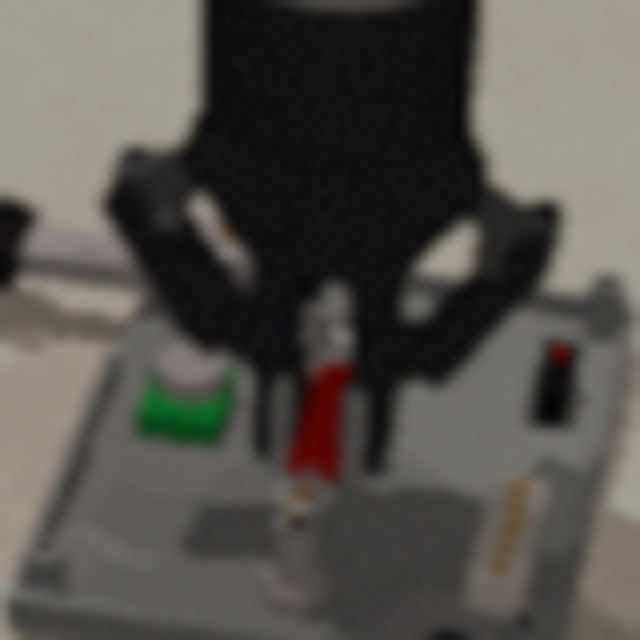

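Call:
servo_tool([
  {"dx": 1.2, "dy": 0.7, "dz": 0, "spin": 0, "fingers": 10},
  {"dx": 1.2, "dy": 0.7, "dz": 0, "spin": 0, "fingers": 10},
  {"dx": 1.2, "dy": 0.7, "dz": 0, "spin": 0, "fingers": 10},
  {"dx": 1.2, "dy": 0.7, "dz": 1, "spin": 0, "fingers": 10},
  {"dx": 1.2, "dy": 0.7, "dz": 2, "spin": 0, "fingers": 10},
  {"dx": 1.2, "dy": 0.7, "dz": 3, "spin": 0, "fingers": 10},
  {"dx": 1.2, "dy": 0.7, "dz": 3, "spin": 0, "fingers": 10},
])

```text
clock: 23.23
eef_pos: [0.5285, -0.1628, 0.0339]
orientation: [-3.141, 0.0, 0.031]
contact_force: [-2.5, 1.5, 6.1]
width: 0.0129
```

```bash

python3 - <<'E'
from look import *
for i in range(1):
    p=look('w22','wrist',[],(200,60,240,200),3)
    o=robot.observe();print(o['contact_force'],o['moment'])
    p=look('s16','scene',[],(225,210,80,80),8)
E
```

```text
tcp [ 0.5285 -0.1628  0.0339] [-3.1411  0.0004  0.0307] F [-2.5054  1.5389  6.078 ] w 0.0129 t 23.2333
[-2.2963  1.8212  5.0494] [0.3053 0.3914 0.0644]
tcp [ 0.5286 -0.1628  0.034 ] [-3.1411  0.0002  0.0308] F [-2.2963  1.8212  5.0494] w 0.0129 t 23.2833
```

View pics/w22.png

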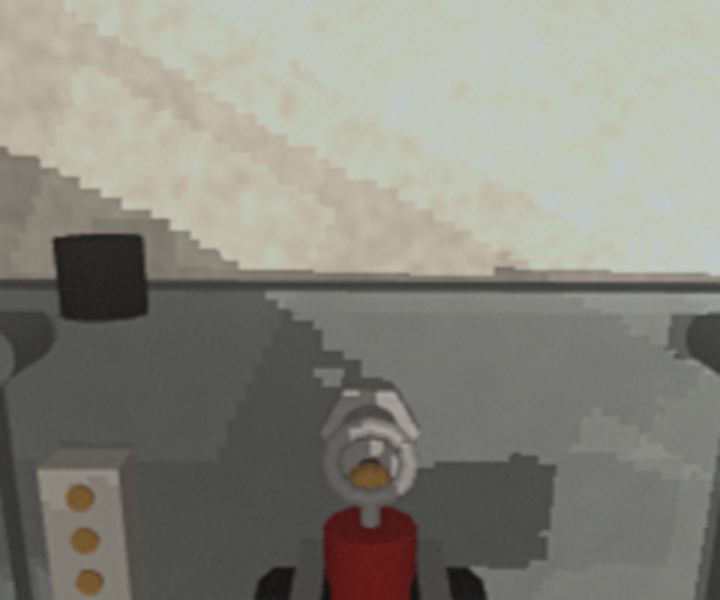

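View pics/s16.png

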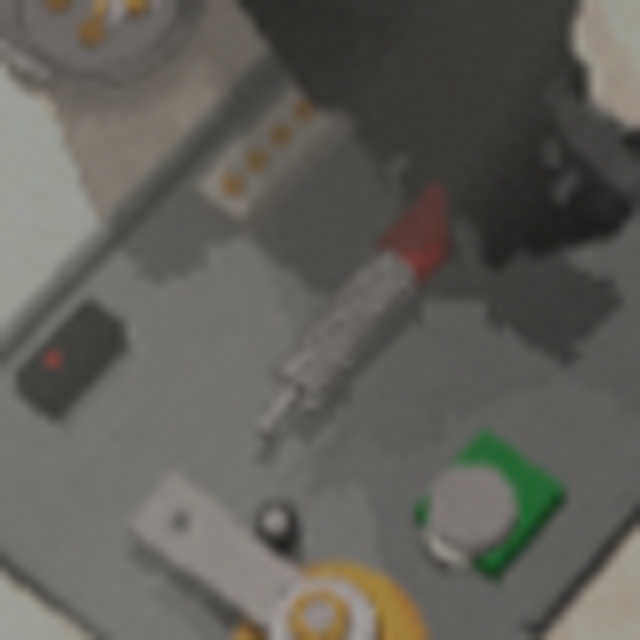

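Call:
servo_tool([
  {"dx": 0, "dy": 0, "dz": 0, "spin": 0, "fingers": 10},
  {"dx": 0, "dy": 0, "dz": 0.5, "spin": 0, "fingers": 10},
  {"dx": 0, "dy": 0, "dz": 1, "spin": 0, "fingers": 10},
  {"dx": 0, "dy": 0, "dz": 1.5, "spin": 0, "fingers": 10},
  {"dx": 0, "dy": 0, "dz": 2, "spin": 0, "fingers": 10},
  {"dx": 0, "dy": 0, "dz": 2, "spin": 0, "fingers": 10},
], force=20)

```text
clock: 23.83
eef_pos: [0.5287, -0.1628, 0.0335]
orientation: [-3.141, 0.0, 0.031]
contact_force: [-5.8, 2.5, 15.2]
width: 0.013
```

```bash

python3 - <<'E'
from look import *
for i in range(1):
    p=look('w23','wrist',[],(200,60,240,200),3)
    o=robot.observe();print(o['contact_force'],o['moment'])
    p=look('s17','scene',[],(225,210,80,80),8)
E
```

```text
tcp [ 0.5287 -0.1628  0.0335] [-3.141   0.0004  0.031 ] F [-5.7662  2.5162 15.2471] w 0.013 t 23.8333
[-6.116   1.8366 14.9017] [0.7017 0.9004 0.1733]
tcp [ 0.5287 -0.1629  0.0335] [-3.1411  0.0003  0.0309] F [-6.116   1.8366 14.9017] w 0.0132 t 23.8833
```

View pics/w23.png

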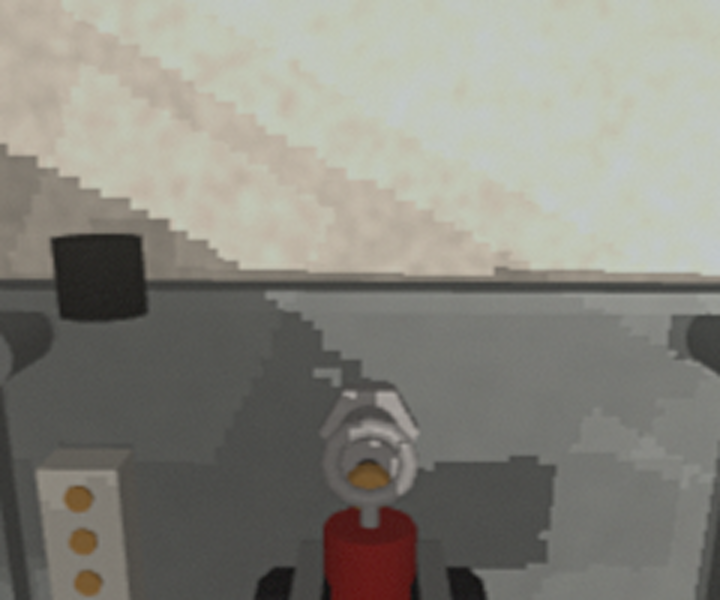

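View pics/s17.png

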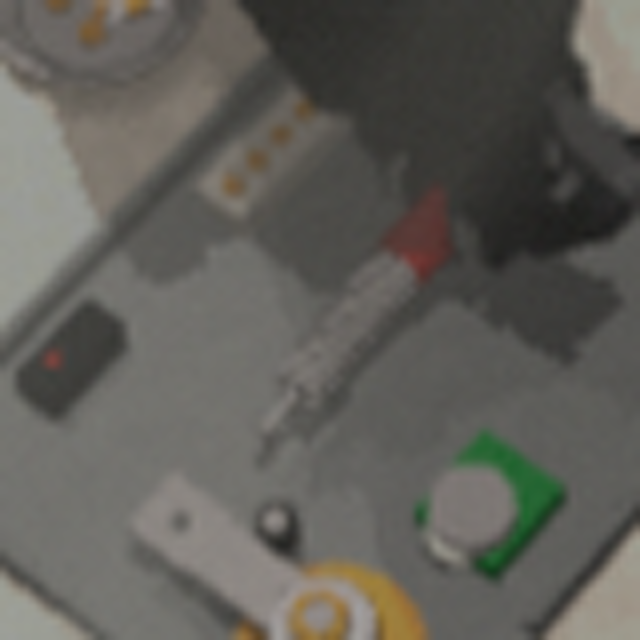

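Call:
servo_tool([
  {"dx": 0, "dy": 0, "dz": -5, "spin": 0, "fingers": 10},
  {"dx": 0, "dy": 6, "dz": -5, "spin": 0, "fingers": 10},
  {"dx": 0, "dy": 12, "dz": -5, "spin": 0, "fingers": 10},
  {"dx": 0, "dy": 12, "dz": -5, "spin": 0, "fingers": 10},
  {"dx": 0, "dy": 12, "dz": -3, "spin": 0, "fingers": 10},
  {"dx": 0, "dy": 12, "dz": -1.5, "spin": 0, "fingers": 10},
  {"dx": 0, "dy": 12, "dz": -0.5, "spin": 0, "fingers": 10},
  {"dx": 0, "dy": 12, "dz": -0.5, "spin": 0, "fingers": 10},
])

```text
clock: 24.6
eef_pos: [0.5293, -0.1761, 0.0332]
orientation: [3.141, -0.0, 0.03]
contact_force: [-4.5, -1.1, 11.5]
width: 0.013
```

```bash

python3 - <<'E'
from look import *
for i in range(1):
    p=look('w24','wrist',[],(200,60,240,200),3)
    o=robot.observe();print(o['contact_force'],o['moment'])
E
```

```text
tcp [ 0.5293 -0.1761  0.0332] [ 3.1409 -0.0001  0.0303] F [-4.5258 -1.0897 11.4881] w 0.013 t 24.6
[-3.9522  0.1403 11.8391] [0.4053 0.6307 0.1722]
```

View pics/w24.png

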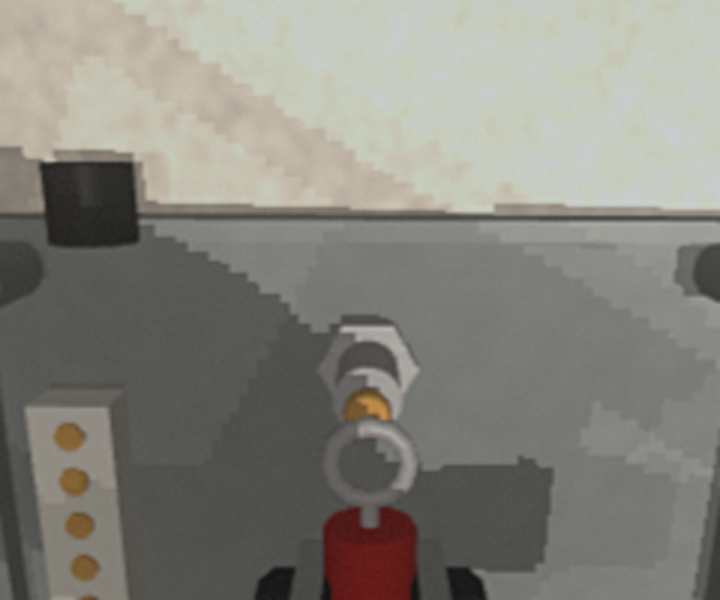

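Call:
servo_tool([
  {"dx": 0, "dy": 0, "dz": 0, "spin": 0, "fingers": 14},
  {"dx": 0, "dy": 0, "dz": 0, "spin": 0, "fingers": 14},
  {"dx": 0, "dy": 0, "dz": 0, "spin": 0, "fingers": 14},
])

```text
clock: 24.9
eef_pos: [0.5292, -0.1761, 0.033]
orientation: [3.141, -0.0, 0.03]
contact_force: [-3.4, -0.8, 9.2]
width: 0.0144
```

```bash

python3 - <<'E'
from look import *
for i in range(1):
    p=look('w25','wrist',[],(200,60,240,200),3)
    o=robot.observe();print(o['contact_force'],o['moment'])
E
```

```text
tcp [ 0.5292 -0.1761  0.033 ] [ 3.1407 -0.0003  0.0302] F [-3.4375 -0.7907  9.1782] w 0.0144 t 24.9
[-2.8419 -0.7731  9.8621] [0.2915 0.4831 0.1345]
```

View pics/w25.png

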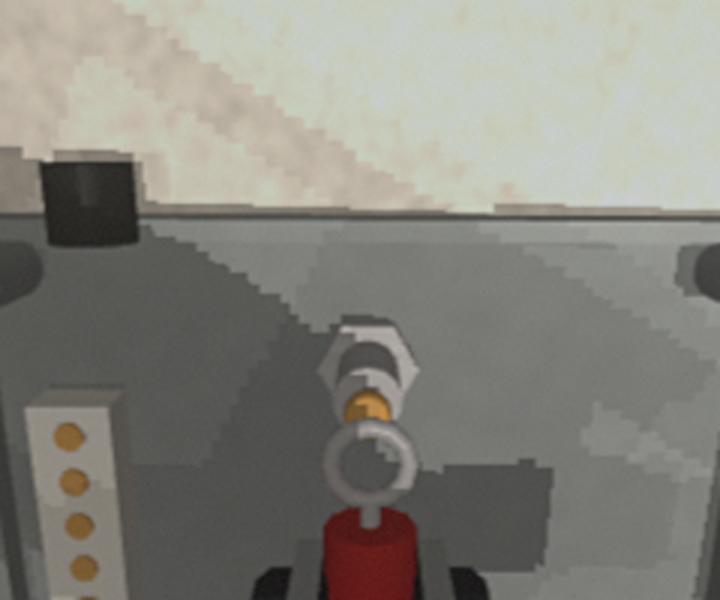

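Call:
servo_tool([
  {"dx": 0, "dy": 0, "dz": 0.5, "spin": 0, "fingers": 14.5},
  {"dx": 0, "dy": 0, "dz": 1, "spin": 0, "fingers": 14.5},
  {"dx": 0, "dy": 0, "dz": 1, "spin": 0, "fingers": 14.5},
])

```text
clock: 25.2
eef_pos: [0.5295, -0.176, 0.0311]
orientation: [3.14, -0.001, 0.03]
contact_force: [-0.7, -1.5, 5.3]
width: 0.0147
```

```bash

python3 - <<'E'
from look import *
for i in range(1):
    p=look('w26','wrist',[],(200,60,240,200),3)
    o=robot.observe();print(o['contact_force'],o['moment'])
    p=look('s18','scene',[],(225,210,80,80),8)
E
```

```text
tcp [ 0.5295 -0.176   0.0311] [ 3.1405 -0.0014  0.0299] F [-0.7468 -1.4893  5.2751] w 0.0147 t 25.2
[-0.7909 -2.8154  4.2055] [-0.1628 -0.0492  0.0271]
tcp [ 0.5295 -0.176   0.0311] [ 3.1405 -0.0014  0.0298] F [-0.7909 -2.8154  4.2055] w 0.0147 t 25.25
```

View pics/w26.png

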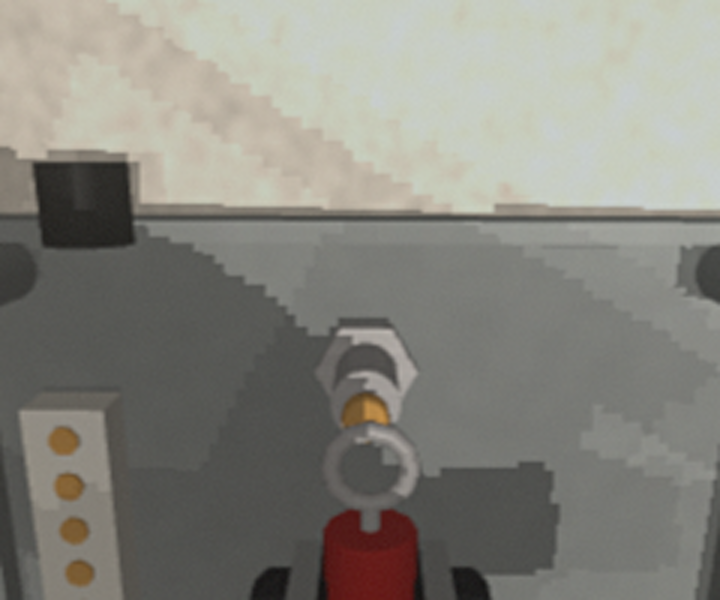

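View pics/s18.png

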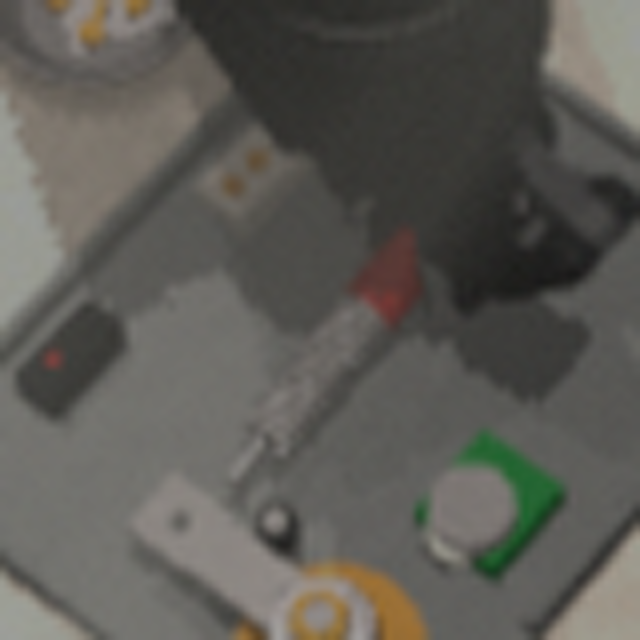

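Call:
servo_tool([
  {"dx": 0, "dy": 0, "dz": 0, "spin": 0, "fingers": 10},
  {"dx": 0, "dy": 0, "dz": 0, "spin": 0, "fingers": 10},
  {"dx": 0, "dy": 0, "dz": 0, "spin": 0, "fingers": 10},
  {"dx": 0, "dy": 0, "dz": -6, "spin": 0, "fingers": 10},
  {"dx": 0, "dy": 0, "dz": -14, "spin": 0, "fingers": 10},
  {"dx": -2, "dy": 8, "dz": -22, "spin": 0, "fingers": 10},
  {"dx": -3.4, "dy": 17.3, "dz": -22, "spin": 0, "fingers": 10},
  {"dx": -3.4, "dy": 17.3, "dz": -22, "spin": 0, "fingers": 10},
], force=95)

```text
clock: 25.97
eef_pos: [0.5264, -0.1949, 0.0535]
orientation: [3.14, -0.002, 0.029]
contact_force: [-0.1, 0.1, -1.3]
width: 0.0133
```

Call:
servo_tool([
  {"dx": 0, "dy": 0, "dz": 0, "spin": 0, "fingers": 10},
  {"dx": 0, "dy": 0, "dz": 0, "spin": 0, "fingers": 10},
  {"dx": 0, "dy": 0, "dz": 0, "spin": 0, "fingers": 10},
  {"dx": 0, "dy": 0, "dz": 0, "spin": 0, "fingers": 10},
])

```text
clock: 26.3
eef_pos: [0.5256, -0.1924, 0.0522]
orientation: [-3.141, 0.001, 0.03]
contact_force: [1.1, 0.2, -0.2]
width: 0.0129
```

```bash

python3 - <<'E'
from look import *
for i in range(1):
    p=look('w27','wrist',[],(280,180,80,60),9)
    p=look('s19','scene',[('hook_tip',.05),('hole',.0404)],(225,210,80,80),8)
    p=look('d7','side',[('eye',.06)],(300,110,60,60),10)
    p=np.load('w15.npy',allow_pickle=True).item()
    im=cv2.resize(p['image'][180:240,280:360],None,fx=9,fy=9,interpolation=cv2.INTER_CUBIC);cv2.imwrite('pics/w15z.png',cv2.cvtColor(im,cv2.COLOR_RGB2BGR))
E
```

```text
tcp [ 0.5256 -0.1924  0.0522] [-3.141   0.0008  0.03  ] F [ 1.1431  0.2418 -0.2469] w 0.0129 t 26.3
tcp [ 0.5257 -0.1924  0.0523] [-3.1411  0.0007  0.0302] F [-0.8023  0.3636 -0.9308] w 0.0131 t 26.35
hook_tip [([258.2, 250.1], 0.69, array([ 0.5168, -0.2195,  0.05  ])), ([424.1, 170.1], 0.66, array([0.6676, 0.1505, 0.05  ])), ([248.3, 273.3], 0.39, array([ 0.5355, -0.268 ,  0.05  ])), ([308.0, 118.1], 0.39, array([0.3757, 0.1048, 0.05  ])), ([268.4, 241.0], 0.29, array([ 0.519 , -0.1917,  0.05  ]))]
hole [([246.2, 278.0], 0.88, array([ 0.5354, -0.2756,  0.0404]))]
tcp [ 0.5259 -0.1925  0.0525] [-3.1414  0.0003  0.0303] F [ 0.251   0.8478 -0.7245] w 0.013 t 26.5
eye [([344.7, 303.0], 0.74, array([0.417, 0.207, 0.06 ])), ([243.4, 224.3], 0.66, array([0.6439, 0.0799, 0.06  ])), ([337.3, 142.5], 0.58, array([ 0.5252, -0.2395,  0.06  ])), ([330.2, 170.0], 0.5, array([ 0.518 , -0.1301,  0.06  ])), ([330.7, 157.6], 0.49, array([ 0.5272, -0.1756,  0.06  ])), ([330.5, 150.8], 0.19, array([ 0.5336, -0.2017,  0.06  ]))]
```

View pics/w27.png

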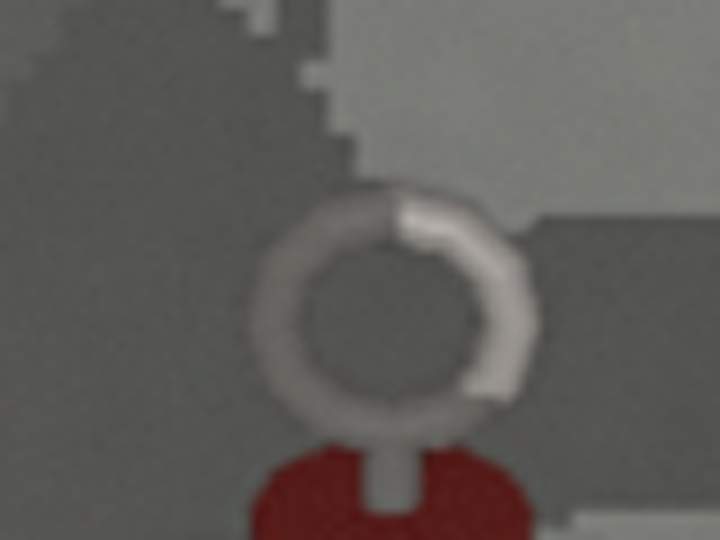

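View pics/w15z.png

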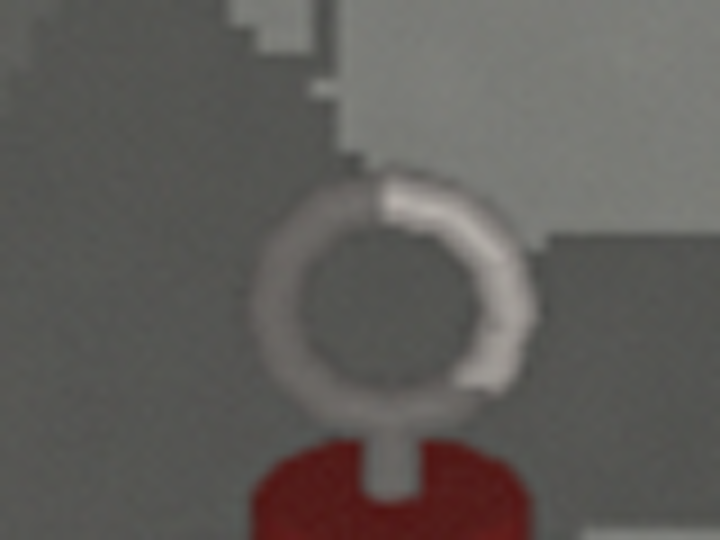

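View pics/s19.png

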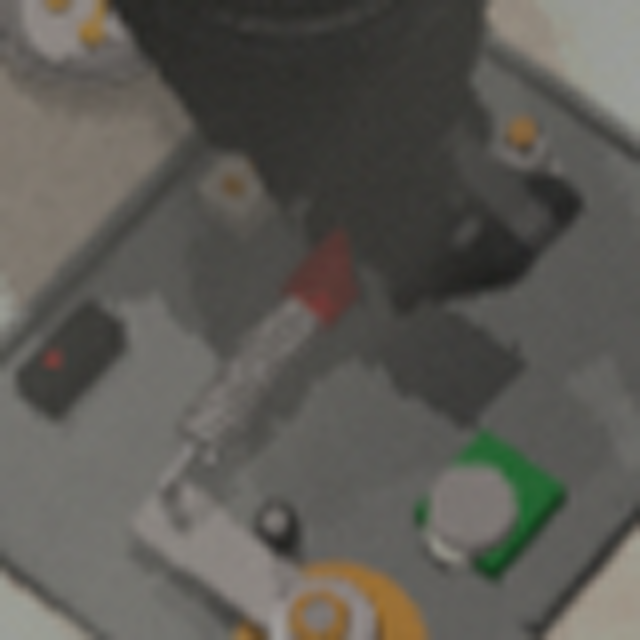

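View pics/d7.png

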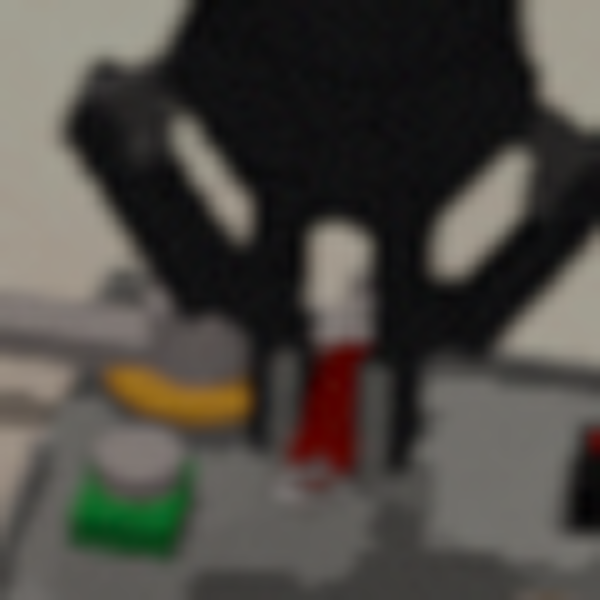

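Call:
servo_tool([
  {"dx": 0.6, "dy": 0.4, "dz": 3, "spin": 0, "fingers": 10},
  {"dx": 0.6, "dy": 0.4, "dz": 6, "spin": 0, "fingers": 10},
  {"dx": 0.6, "dy": 0.4, "dz": 9, "spin": 0, "fingers": 10},
  {"dx": 0.6, "dy": 0.4, "dz": 9, "spin": 0, "fingers": 10},
  {"dx": 0.6, "dy": 0.4, "dz": 9, "spin": 0, "fingers": 10},
  {"dx": 0.6, "dy": 0.4, "dz": 9, "spin": 0, "fingers": 10},
])

```text
clock: 27.1
eef_pos: [0.5265, -0.1931, 0.0435]
orientation: [-3.141, 0.0, 0.03]
contact_force: [0.0, 0.7, -1.3]
width: 0.0133
```

Call:
servo_tool([
  {"dx": 0.1, "dy": -0.2, "dz": 1.5, "spin": 0, "fingers": 10},
  {"dx": 0.1, "dy": -0.2, "dz": 3, "spin": 0, "fingers": 10},
  {"dx": 0.1, "dy": -0.2, "dz": 4.5, "spin": 0, "fingers": 10},
  {"dx": 0.1, "dy": -0.2, "dz": 6, "spin": 0, "fingers": 10},
  {"dx": 0.1, "dy": -0.2, "dz": 6, "spin": 0, "fingers": 10},
  {"dx": 0.1, "dy": -0.2, "dz": 6, "spin": 0, "fingers": 10},
])

```text
clock: 27.6
eef_pos: [0.5267, -0.193, 0.0375]
orientation: [3.141, -0.0, 0.03]
contact_force: [-0.0, -0.8, -0.6]
width: 0.0131
```

```bash

python3 - <<'E'
from look import *
for i in range(1):
    p=look('s20','scene',[],(230,255,45,40),16)
    o=robot.observe();print(o['contact_force'],o['moment'])
E
```

```text
tcp [ 0.5267 -0.193   0.0375] [ 3.1415 -0.0001  0.03  ] F [-0.0304 -0.7938 -0.5824] w 0.0131 t 27.6
[ 0.6695 -0.7835 -1.3651] [-0.0367 -0.0793  0.0137]
```

View pics/s20.png

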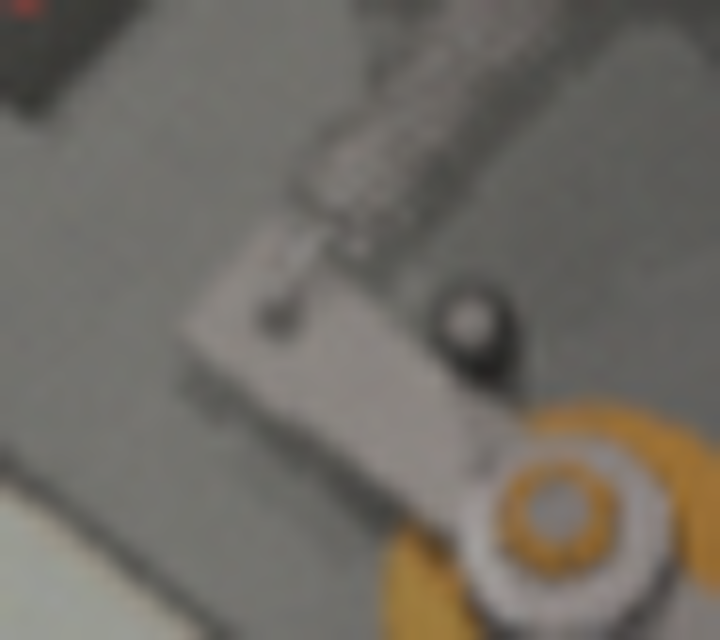

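Call:
servo_tool([
  {"dx": 0, "dy": 0, "dz": 1.5, "spin": 0, "fingers": 10},
  {"dx": 0, "dy": 0, "dz": 3, "spin": 0, "fingers": 10},
  {"dx": 0, "dy": 0, "dz": 4.5, "spin": 0, "fingers": 10},
  {"dx": 0, "dy": 0, "dz": 6, "spin": 0, "fingers": 10},
  {"dx": 0, "dy": 0, "dz": 6, "spin": 0, "fingers": 10},
  {"dx": 0, "dy": 0, "dz": 6, "spin": 0, "fingers": 10},
])

```text
clock: 28.15
eef_pos: [0.5266, -0.1928, 0.0315]
orientation: [-3.141, 0.0, 0.03]
contact_force: [-0.0, -0.5, -0.6]
width: 0.0131
```

```bash

python3 - <<'E'
from look import *
for i in range(1):
    p=look('s21','scene',[],(225,220,80,70),9)
    o=robot.observe();print(o['contact_force'],o['moment'])
E
```

```text
tcp [ 0.5266 -0.1928  0.0315] [-3.1414  0.0002  0.0299] F [-0.0151 -0.523  -0.5892] w 0.0131 t 28.15
[-0.509   0.3326 -0.7396] [ 0.0231 -0.0444  0.013 ]
```

View pics/s21.png

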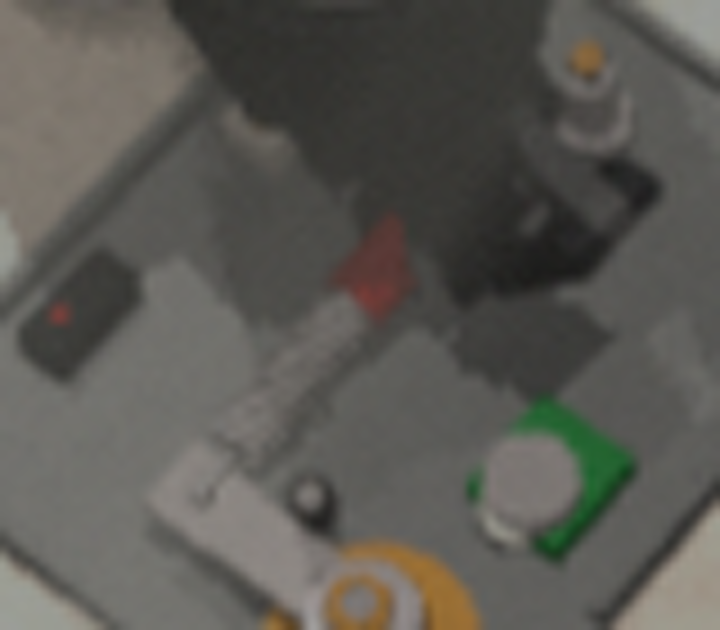

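Call:
servo_tool([
  {"dx": 0, "dy": 0, "dz": 0.8, "spin": 0, "fingers": 10},
  {"dx": 0, "dy": -2, "dz": 0.8, "spin": 0, "fingers": 10},
  {"dx": 0.2, "dy": -4, "dz": 0.8, "spin": 0, "fingers": 10},
  {"dx": 0.5, "dy": -6, "dz": 0.8, "spin": 0, "fingers": 10},
  {"dx": 0.8, "dy": -8, "dz": 0.8, "spin": 0, "fingers": 10},
  {"dx": 1, "dy": -10, "dz": 0.8, "spin": 0, "fingers": 10},
  {"dx": 1, "dy": -12.5, "dz": 0.8, "spin": 0, "fingers": 10},
  {"dx": 1, "dy": -12.5, "dz": 0.8, "spin": 0, "fingers": 10},
])

```text
clock: 28.87
eef_pos: [0.5275, -0.1829, 0.0313]
orientation: [3.137, -0.001, 0.03]
contact_force: [-1.0, -9.5, -0.5]
width: 0.0131
```

```bash

python3 - <<'E'
from look import *
for i in range(1):
    p=look('w28','wrist',[],(200,60,240,200),3)
    o=robot.observe();print(o['contact_force'],o['moment'])
E
```

```text
tcp [ 0.5275 -0.1829  0.0313] [ 3.1367 -0.0006  0.0304] F [-0.9875 -9.5363 -0.45  ] w 0.0131 t 28.8667
[-0.7597 -8.9429 -1.7032] [-1.3015  0.2094 -0.1321]
```

View pics/w28.png

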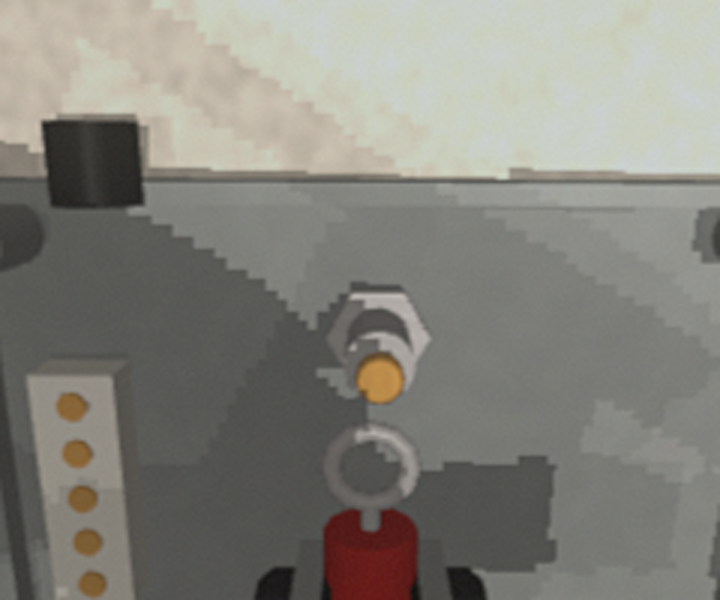

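Call:
servo_tool([
  {"dx": 0.3, "dy": -0.5, "dz": -1, "spin": 0, "fingers": 10},
  {"dx": 0.6, "dy": -0.5, "dz": -2, "spin": 0, "fingers": 10},
  {"dx": 1, "dy": -0.5, "dz": -3, "spin": 0, "fingers": 10},
  {"dx": 1, "dy": -0.5, "dz": -3.8, "spin": 0, "fingers": 10},
  {"dx": 1, "dy": -0.5, "dz": -3.8, "spin": 0, "fingers": 10},
])

```text
clock: 29.33
eef_pos: [0.5276, -0.1823, 0.0344]
orientation: [3.138, 0.001, 0.03]
contact_force: [-2.1, -9.1, -4.4]
width: 0.0132
```

```bash

python3 - <<'E'
from look import *
for i in range(1):
    p=look('w29','wrist',[],(200,60,240,200),3)
    p=look('s22','scene',[],(225,220,80,70),9)
    o=robot.observe();print(o['contact_force'],o['moment'])
E
```

```text
tcp [ 0.5276 -0.1823  0.0344] [3.1378 0.0011 0.0297] F [-2.0994 -9.089  -4.4355] w 0.0132 t 29.3333
tcp [ 0.5276 -0.1823  0.0343] [3.1378 0.0011 0.0296] F [ -1.5799 -10.174   -4.6259] w 0.0124 t 29.3833
[-1.8376 -9.6919 -5.1704] [-1.1922  0.2495 -0.1708]
```

View pics/s22.png

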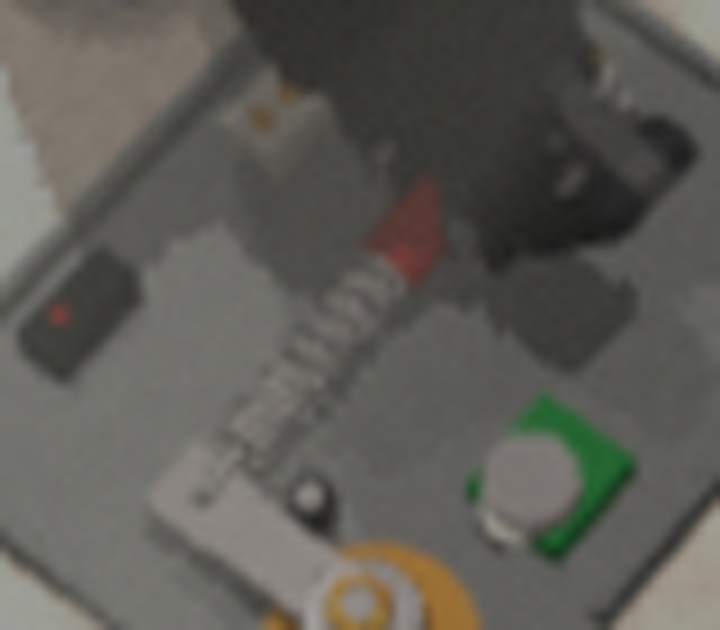

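View pics/w29.png

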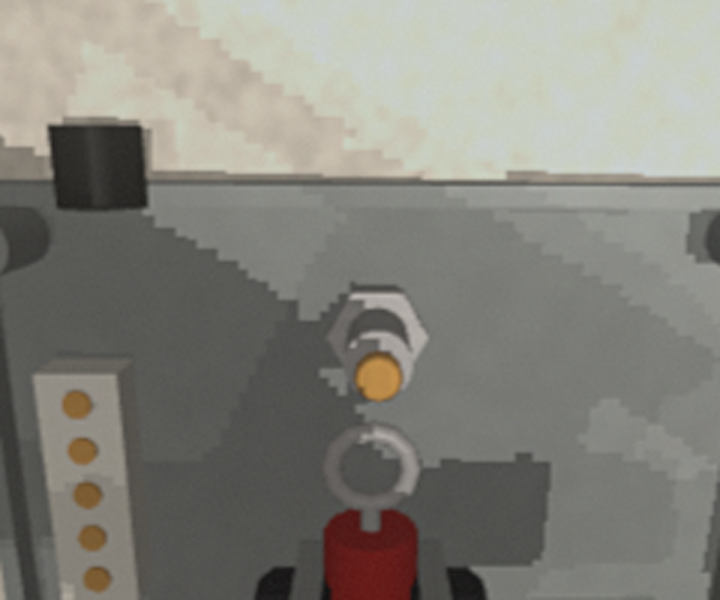

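Call:
servo_tool([
  {"dx": 0.5, "dy": -2, "dz": 0, "spin": 0, "fingers": 10},
  {"dx": 1, "dy": -4, "dz": 0, "spin": 0, "fingers": 10},
  {"dx": 1, "dy": -6, "dz": 0, "spin": 0, "fingers": 10},
  {"dx": 1, "dy": -8, "dz": 0, "spin": 0, "fingers": 10},
  {"dx": 1, "dy": -10, "dz": 0, "spin": 0, "fingers": 10},
  {"dx": 1, "dy": -12, "dz": 0, "spin": 0, "fingers": 10},
  {"dx": 1, "dy": -14, "dz": 0, "spin": 0, "fingers": 10},
  {"dx": 1, "dy": -14, "dz": 0, "spin": 0, "fingers": 10},
])

```text
clock: 30.1
eef_pos: [0.5281, -0.17, 0.0345]
orientation: [3.134, 0.001, 0.03]
contact_force: [-3.3, -14.6, -4.9]
width: 0.013
```

```bash

python3 - <<'E'
from look import *
for i in range(1):
    p=look('w30','wrist',[],(280,180,80,60),9)
    o=robot.observe();print(o['contact_force'],o['moment'])
E
```

```text
tcp [ 0.5281 -0.17    0.0345] [3.1344 0.0012 0.0299] F [ -3.3327 -14.5929  -4.9295] w 0.013 t 30.1
[ -2.5532 -15.6696  -3.9281] [-2.1142  0.4404 -0.2881]
```

View pics/w30.png

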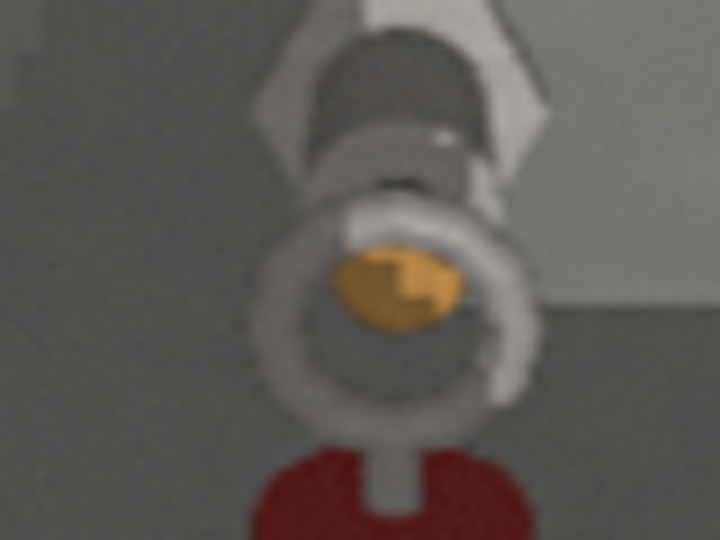

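Call:
servo_tool([
  {"dx": 0.2, "dy": -1, "dz": 0, "spin": 0, "fingers": 10},
  {"dx": 0.2, "dy": -1.9, "dz": 0, "spin": 0, "fingers": 10},
  {"dx": 0.2, "dy": -1.9, "dz": 0, "spin": 0, "fingers": 10},
  {"dx": 0.2, "dy": -1.9, "dz": 1, "spin": 0, "fingers": 10},
  {"dx": 0.2, "dy": -1.9, "dz": 2, "spin": 0, "fingers": 10},
  {"dx": 0.2, "dy": -1.9, "dz": 2, "spin": 0, "fingers": 10},
])

```text
clock: 30.65
eef_pos: [0.5284, -0.169, 0.0328]
orientation: [3.134, 0.001, 0.029]
contact_force: [-3.0, -16.0, -3.0]
width: 0.0132
```

```bash

python3 - <<'E'
from look import *
for i in range(1):
    p=look('w31','wrist',[],(280,180,80,60),9)
    o=robot.observe();print(o['contact_force'],o['moment'])
E
```

```text
tcp [ 0.5284 -0.169   0.0328] [3.1335 0.0008 0.0294] F [ -2.989  -15.9884  -3.0344] w 0.0132 t 30.65
[ -2.7445 -16.3567  -2.9054] [-2.3498  0.5508 -0.3666]
```

View pics/w31.png

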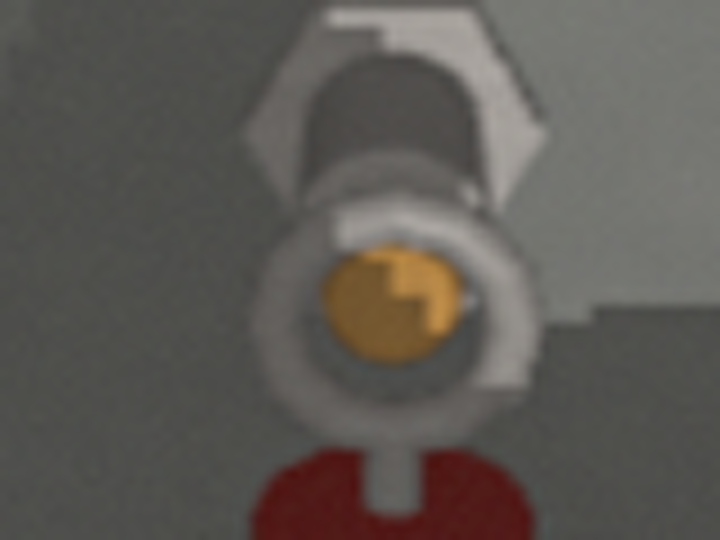

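Call:
servo_tool([
  {"dx": -0.2, "dy": -0.7, "dz": 0, "spin": 0, "fingers": 10},
  {"dx": -0.2, "dy": -0.7, "dz": 0, "spin": 0, "fingers": 10},
  {"dx": -0.2, "dy": -0.7, "dz": 1, "spin": 0, "fingers": 10},
  {"dx": -0.2, "dy": -0.7, "dz": 2, "spin": 0, "fingers": 10},
  {"dx": -0.2, "dy": -0.7, "dz": 3, "spin": 0, "fingers": 10},
  {"dx": -0.2, "dy": -0.7, "dz": 3, "spin": 0, "fingers": 10},
])

```text
clock: 31.2
eef_pos: [0.5287, -0.1686, 0.0303]
orientation: [3.133, -0.0, 0.03]
contact_force: [-4.7, -15.5, -0.6]
width: 0.0134
```

```bash

python3 - <<'E'
from look import *
for i in range(1):
    p=look('w32','wrist',[],(280,180,80,60),9)
    o=robot.observe();print(o['contact_force'],o['moment'])
E
```

```text
tcp [ 0.5287 -0.1686  0.0303] [ 3.1327 -0.0001  0.0295] F [ -4.6766 -15.4861  -0.5984] w 0.0134 t 31.2
[ -3.9698 -14.859   -1.5782] [-2.4618  0.6212 -0.4071]
```

View pics/w32.png

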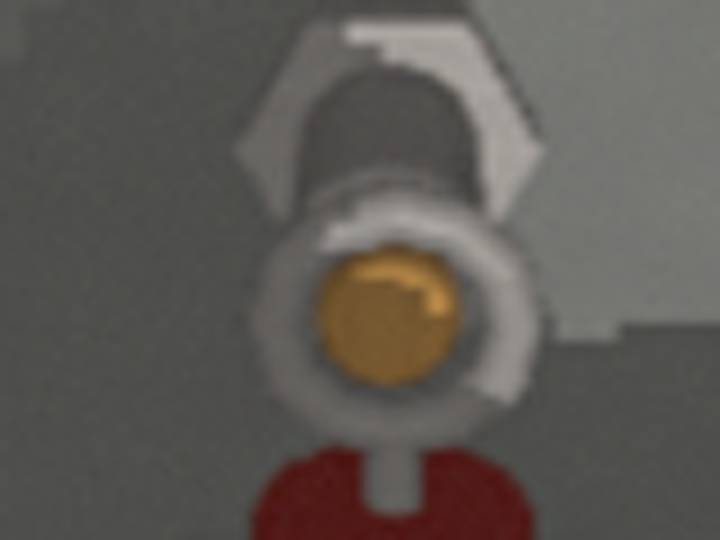

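Call:
servo_tool([
  {"dx": -0.6, "dy": 0, "dz": 0, "spin": 0, "fingers": 10},
  {"dx": -0.6, "dy": 0, "dz": 1, "spin": 0, "fingers": 10},
  {"dx": -0.6, "dy": 0, "dz": 2, "spin": 0, "fingers": 10},
  {"dx": -0.6, "dy": 0, "dz": 3, "spin": 0, "fingers": 10},
  {"dx": -0.6, "dy": 0, "dz": 4, "spin": 0, "fingers": 10},
  {"dx": -0.6, "dy": 0, "dz": 4, "spin": 0, "fingers": 10},
])

```text
clock: 31.75
eef_pos: [0.5289, -0.1691, 0.0272]
orientation: [3.132, -0.002, 0.03]
contact_force: [-3.5, -15.4, 2.7]
width: 0.0133
```

```bash

python3 - <<'E'
from look import *
for i in range(1):
    p=look('w33','wrist',[],(280,180,80,60),9)
    o=robot.observe();print(o['contact_force'],o['moment'])
    p=look('s23','scene',[],(225,210,80,80),8)
E
```

```text
tcp [ 0.5289 -0.1691  0.0272] [ 3.1316 -0.0016  0.0298] F [ -3.5489 -15.4394   2.7109] w 0.0133 t 31.75
[ -4.5927 -14.9772   0.9817] [-2.7303  0.6733 -0.4582]
tcp [ 0.5289 -0.1692  0.0273] [ 3.1315 -0.0017  0.0297] F [ -4.5927 -14.9772   0.9817] w 0.0129 t 31.8
```

View pics/w33.png

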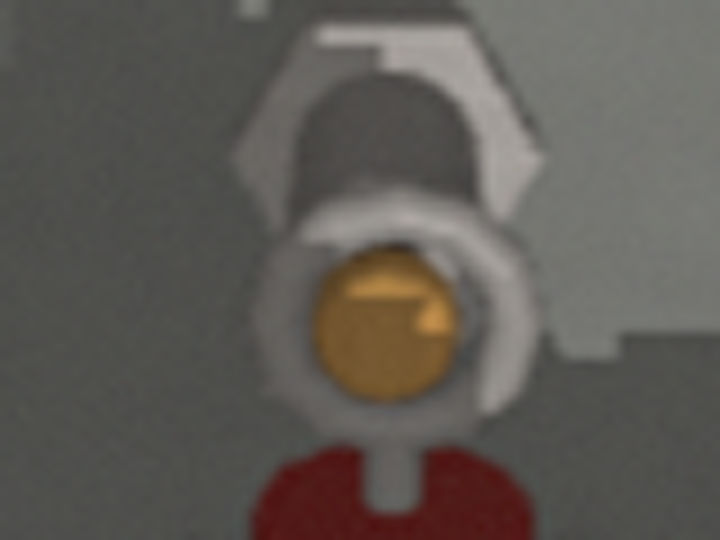

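View pics/s23.png

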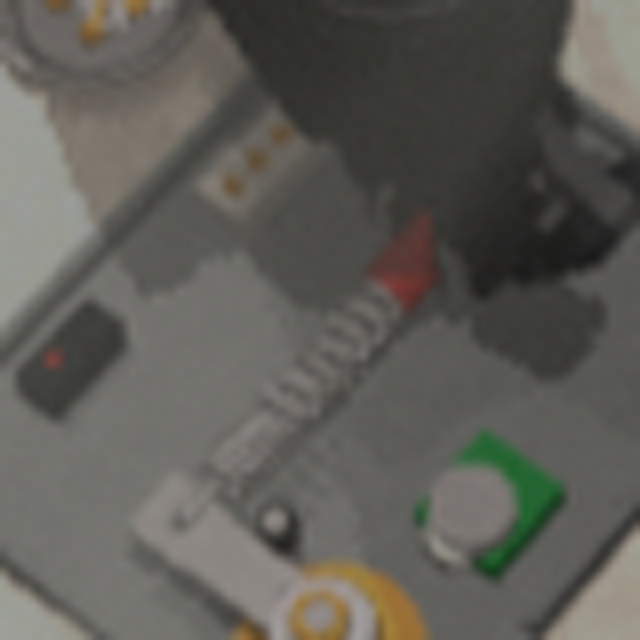

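Call:
servo_tool([
  {"dx": -0.6, "dy": 0.4, "dz": 0.5, "spin": 0, "fingers": 10},
  {"dx": -0.8, "dy": 0.4, "dz": 1.2, "spin": 0, "fingers": 10},
  {"dx": -0.8, "dy": 0.4, "dz": 2, "spin": 0, "fingers": 10},
  {"dx": -0.8, "dy": 0.4, "dz": 2.8, "spin": 0, "fingers": 10},
  {"dx": -0.8, "dy": 0.4, "dz": 2.8, "spin": 0, "fingers": 10},
])

```text
clock: 32.27
eef_pos: [0.5289, -0.1699, 0.0251]
orientation: [3.131, -0.003, 0.03]
contact_force: [-3.7, -14.7, 3.6]
width: 0.0129
```

```bash

python3 - <<'E'
from look import *
for i in range(1):
    p=look('w34','wrist',[],(280,180,80,60),9)
    o=robot.observe();print(o['contact_force'],o['moment'])
    p=look('d8','side',[],(295,125,70,70),9)
E
```

```text
tcp [ 0.5289 -0.1699  0.0251] [ 3.1307 -0.0033  0.03  ] F [ -3.7069 -14.7122   3.5897] w 0.0129 t 32.2667
[ -4.3049 -15.0356   3.1888] [-2.8012  0.6593 -0.4295]
tcp [ 0.5289 -0.1699  0.0252] [ 3.1307 -0.0032  0.0299] F [ -4.3049 -15.0356   3.1888] w 0.0132 t 32.3167
```

View pics/w34.png

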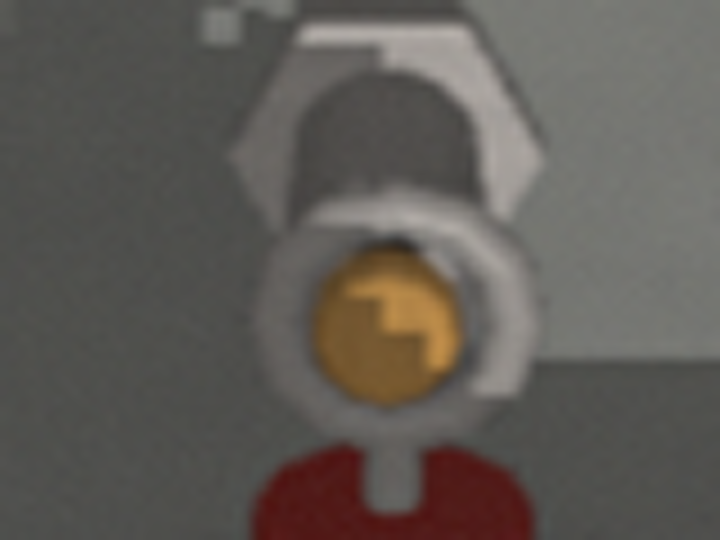

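View pics/d8.png

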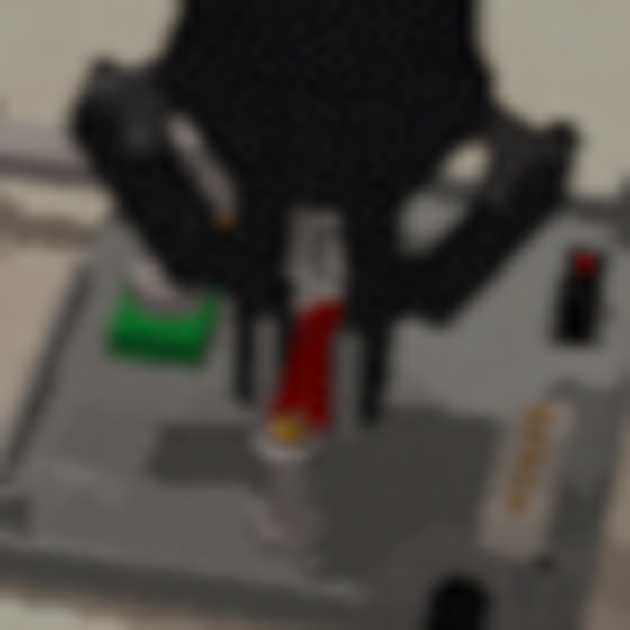

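Call:
servo_tool([
  {"dx": 0, "dy": 1, "dz": 0, "spin": 0, "fingers": 10},
  {"dx": 0, "dy": 2, "dz": 0, "spin": 0, "fingers": 10},
  {"dx": 0, "dy": 3, "dz": 0, "spin": 0, "fingers": 10},
  {"dx": 0, "dy": 4, "dz": 0, "spin": 0, "fingers": 10},
  {"dx": 0, "dy": 4, "dz": 0, "spin": 0, "fingers": 10},
])

```text
clock: 32.78
eef_pos: [0.5288, -0.1714, 0.025]
orientation: [3.135, -0.003, 0.029]
contact_force: [-3.9, -8.5, 5.7]
width: 0.0132
```

```bash

python3 - <<'E'
from look import *
for i in range(1):
    p=look('w35','wrist',[],(280,180,80,60),9)
    o=robot.observe();print(o['contact_force'],o['moment'])
E
```

```text
tcp [ 0.5288 -0.1714  0.025 ] [ 3.1353 -0.0029  0.0292] F [-3.8677 -8.5263  5.6778] w 0.0132 t 32.7833
[-3.0724 -8.2586  5.3495] [-1.7103  0.4679 -0.4028]
```

View pics/w35.png

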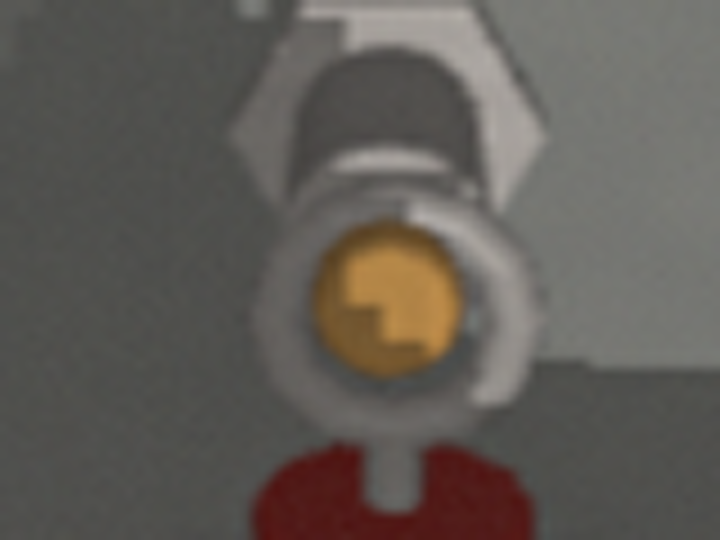

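Call:
servo_tool([
  {"dx": 0, "dy": 1, "dz": -0.3, "spin": 0, "fingers": 10},
  {"dx": 0, "dy": 1.7, "dz": -0.6, "spin": 0, "fingers": 10},
  {"dx": 0, "dy": 1.7, "dz": -0.6, "spin": 0, "fingers": 10},
  {"dx": 0, "dy": 1.7, "dz": -0.6, "spin": 0, "fingers": 10},
])

```text
clock: 33.17
eef_pos: [0.5287, -0.1715, 0.025]
orientation: [3.138, -0.002, 0.03]
contact_force: [-2.0, -5.8, 4.8]
width: 0.0131
```

```bash

python3 - <<'E'
from look import *
for i in range(1):
    p=look('w36','wrist',[],(280,180,80,60),9)
    o=robot.observe();print(o['contact_force'],o['moment'])
    p=look('d9','side',[],(305,150,45,45),14)
    p=look('s24','scene',[],(225,210,80,80),8)
E
```

```text
tcp [ 0.5287 -0.1715  0.025 ] [ 3.1376 -0.0024  0.0297] F [-2.0465 -5.7921  4.8423] w 0.0131 t 33.1667
[-2.7289 -6.2014  4.7795] [-1.4541  0.2704 -0.3925]
tcp [ 0.5287 -0.1715  0.0249] [ 3.1375 -0.0023  0.0298] F [-2.7289 -6.2014  4.7795] w 0.0129 t 33.2167
tcp [ 0.5287 -0.1715  0.025 ] [ 3.1375 -0.0024  0.0298] F [-2.0773 -7.294   4.8063] w 0.0127 t 33.2667
```

View pics/w36.png

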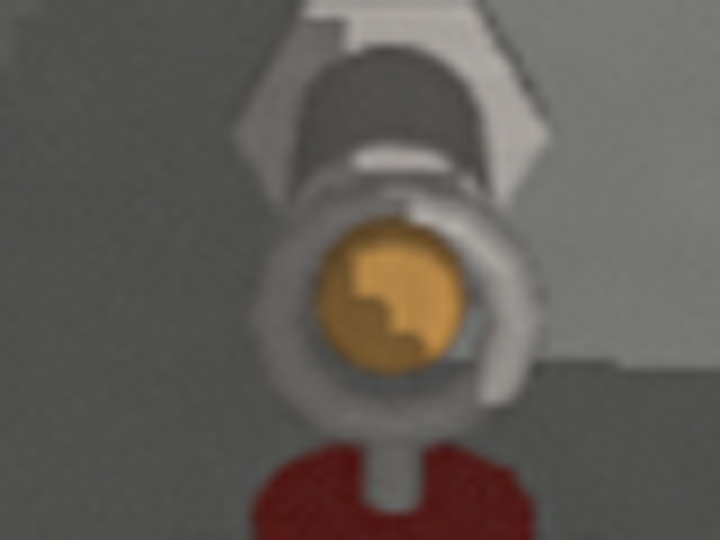

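View pics/d9.png

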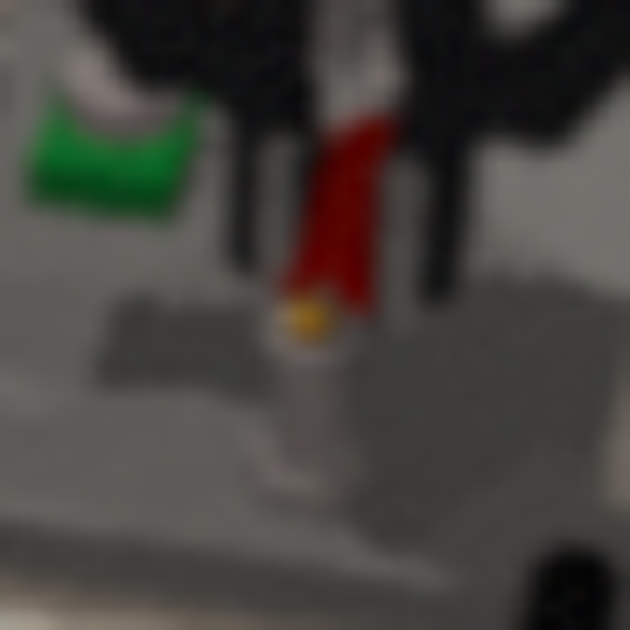

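View pics/s24.png

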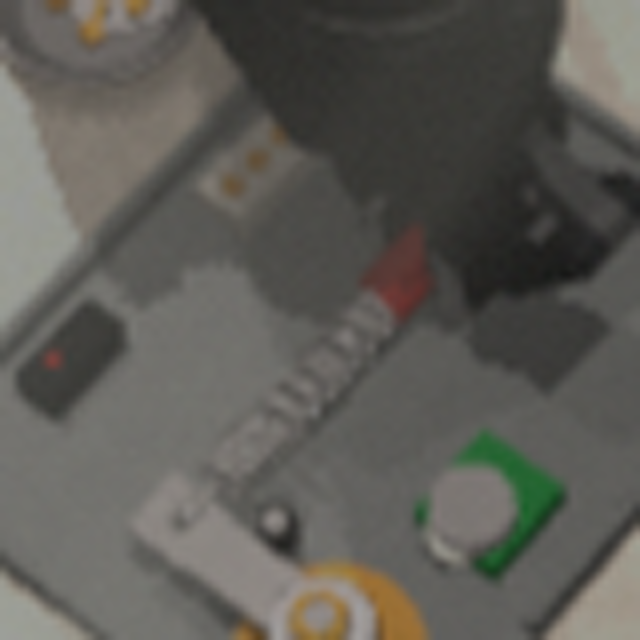

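Call:
servo_tool([
  {"dx": -0.4, "dy": 1, "dz": -0.4, "spin": 0, "fingers": 10},
  {"dx": -0.4, "dy": 1.3, "dz": -0.8, "spin": 0, "fingers": 10},
  {"dx": -0.4, "dy": 1.3, "dz": -0.8, "spin": 0, "fingers": 10},
  {"dx": -0.4, "dy": 1.3, "dz": -0.8, "spin": 0, "fingers": 10},
])

```text
clock: 33.65
eef_pos: [0.5283, -0.1715, 0.0251]
orientation: [3.14, -0.002, 0.03]
contact_force: [-0.2, -4.2, 5.7]
width: 0.0128
```

Call:
servo_tool([
  {"dx": 0, "dy": 0.7, "dz": -0.6, "spin": 0, "fingers": 10},
  {"dx": 0, "dy": 0.7, "dz": -1, "spin": 0, "fingers": 13.5},
  {"dx": 0, "dy": 0.7, "dz": -1, "spin": 0, "fingers": 14.5},
  {"dx": 0, "dy": 0.7, "dz": -1, "spin": 0, "fingers": 16},
  {"dx": 0, "dy": 0.7, "dz": -1, "spin": 0, "fingers": 18},
  {"dx": 0, "dy": 0.7, "dz": -1, "spin": 0, "fingers": 22},
])

```text
clock: 34.15
eef_pos: [0.5256, -0.1698, 0.024]
orientation: [-3.139, 0.004, 0.03]
contact_force: [0.8, 0.1, 0.4]
width: 0.0219
```

```bash

python3 - <<'E'
from look import *
for i in range(1):
    p=look('w37','wrist',[],(280,180,80,60),9)
    o=robot.observe();print(o['contact_force'],o['moment'])
E
```

```text
tcp [ 0.5256 -0.1698  0.024 ] [-3.1386  0.0036  0.0304] F [0.7849 0.0976 0.4036] w 0.0219 t 34.15
[ 0.5286 -0.1168  0.2848] [ 0.0195 -0.0341  0.0267]
```

View pics/w37.png

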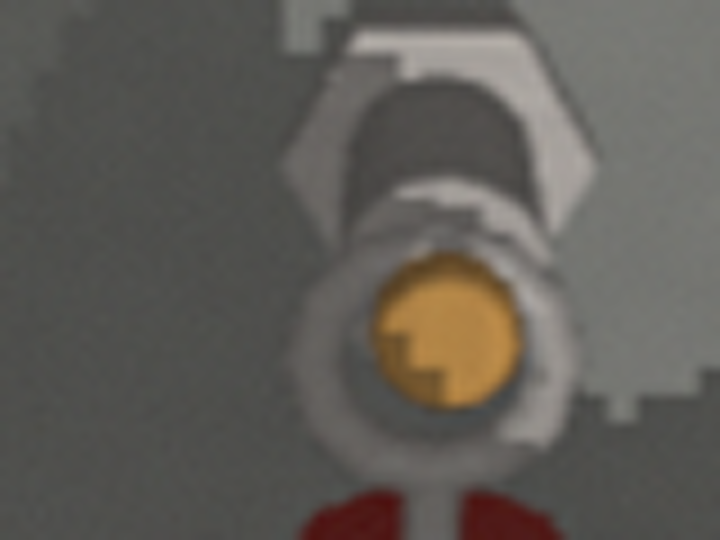

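Call:
servo_tool([
  {"dx": 2, "dy": 0, "dz": 0, "spin": 0, "fingers": 30},
  {"dx": 2, "dy": 0, "dz": -2, "spin": 0, "fingers": 36},
  {"dx": 2, "dy": 0, "dz": -10, "spin": 0, "fingers": 36},
  {"dx": 2, "dy": 0, "dz": -25, "spin": 0, "fingers": 36},
  {"dx": 2, "dy": 0, "dz": -50, "spin": 0, "fingers": 36},
  {"dx": 2, "dy": 10, "dz": -80, "spin": 0, "fingers": 36},
  {"dx": 2, "dy": 40, "dz": -100, "spin": 0, "fingers": 36},
  {"dx": 2, "dy": 70, "dz": -100, "spin": 0, "fingers": 36},
])

```text
clock: 34.87
eef_pos: [0.5349, -0.243, 0.1319]
orientation: [3.136, -0.009, 0.033]
contact_force: [1.1, 0.3, 0.0]
width: 0.0361
```

Call:
servo_tool([
  {"dx": 0, "dy": 20, "dz": 0, "spin": 0, "fingers": 36},
  {"dx": 0, "dy": 35, "dz": 0, "spin": 0, "fingers": 36},
  {"dx": 0, "dy": 35, "dz": 0, "spin": 0, "fingers": 36},
  {"dx": 0, "dy": 35, "dz": 0, "spin": 0, "fingers": 36},
])

```text
clock: 35.2
eef_pos: [0.5319, -0.2762, 0.1249]
orientation: [-3.14, 0.001, 0.029]
contact_force: [-0.2, -0.0, 0.3]
width: 0.0363
```

```bash

python3 - <<'E'
from look import *
for i in range(1):
    p=look('w38','wrist',[],(220,0,200,240),2.5)
    p=look('d10','side',[],(290,120,90,80),8)
    p=look('s25','scene',[],(220,200,100,100),7)
E
```

```text
tcp [ 0.5319 -0.2762  0.1249] [-3.1402  0.0008  0.0287] F [-0.2244 -0.0054  0.2744] w 0.0363 t 35.2
tcp [ 0.5318 -0.2753  0.1246] [-3.1397  0.0013  0.0298] F [-0.3067  1.4764  0.2267] w 0.0358 t 35.25
tcp [ 0.5319 -0.2749  0.1246] [-3.1398  0.0014  0.0306] F [0.203  0.3932 0.1717] w 0.0358 t 35.3
```

View pics/w38.png

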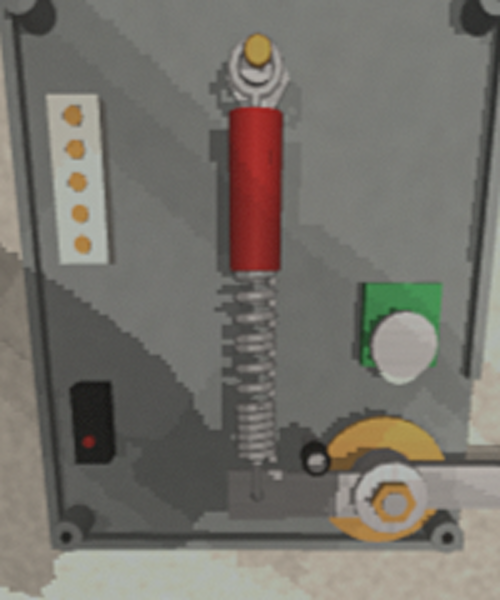

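View pics/d10.png

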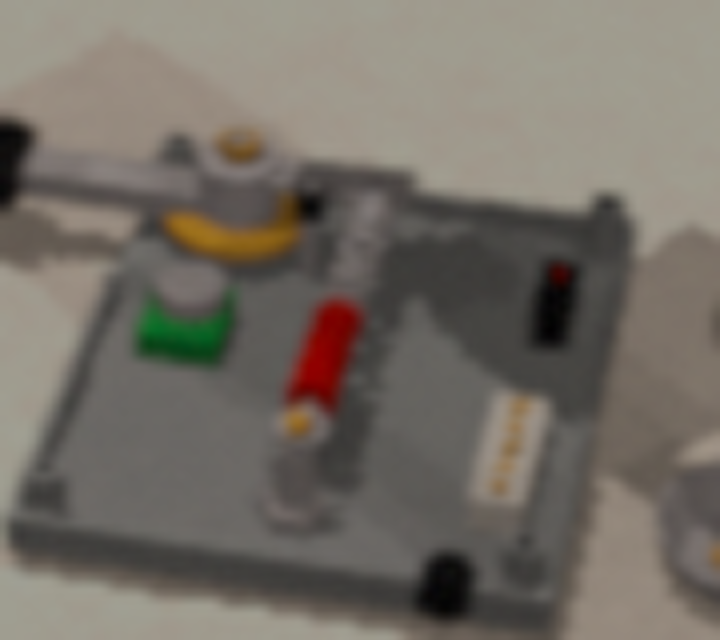

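View pics/s25.png

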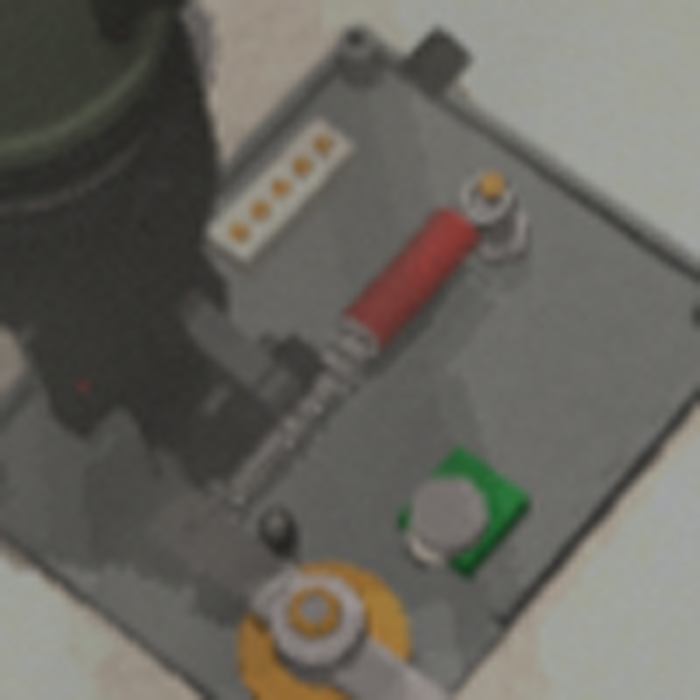

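```bash
python3 -c "
from plant import robot
print(robot.close_job()); print(robot.observe()['clock'])"
```

```text
the job is handed in; nothing more can be done
None
the job is handed in; nothing more can be done
```

The return spring is refitted and the job is handed in at about 35 s, but it took three tries. The hook is down in the lever hole, the lever is home against its stop, and the eye sits in the neck under the brass head. The spring stayed taut after I let go.

**What went wrong:**
- **First and second tries:** the hook pulled out of the hole while I was lifting the eye over the post head. With the sleeve gripped level, the lift was too much for the hook.
- **Fix:** I tilted the sleeve slightly in the grip, eye end up, by resting the eye on the post head. I then put the hook back in and drew the spring out again at about 16 N, and this time it held. The lever was already home by then, brought there by the first pull.

**Last checks:**
- With the gripper open and clear, all three cameras show the eye around the neck, the coils stretched and the lever at its stop. The wrist picture shows the hook still in the hole.
- The wrist force was back to about zero.
- I saw no sign that the cast, bottle or dish had moved, but I did not measure their positions again at the end.

**Forces and stretch:**
- The spring was stretched to about 28 mm at most, on the second try; the limit is 36 mm.
- The eye was pressed on the post head with up to about 15 N for a moment on the second try, and about 12 N while I tilted the sleeve. That is firmer than feeling it into place.

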